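# Number sample vials and archive them lying down

## Task

Pull the archive drawer out to its stop. Then number the vials standing in the blue rack, one after another in the order white, black, red cap: set the vial leaning in the 45-degree rest of the green numbering stand, base on the foot plate, let go, swing the red-knobbed lever to its stop and let it spring back; then take the vial again by its side and lay it flat in the drawer, which is too low for a standing vial. When all are in, push the drawer fully shut; leave the spirit flask and the lidded pot where they stand.

Things in the scene. Friction and masses are not known exactly. Their poses are not given: they have to be found in the camera images.
- vial_white: glass vial with a white screw cap (clear contents); 24 mm diameter body to 39 mm height, 20.4 mm cap from there to the top at 52 mm, 22 g. Origin at the centre of its base, z along its axis towards the cap. Stands in the rack at the start; it may be absent (no pose)
- vial_black: glass vial with a black screw cap (cream contents); 24 mm diameter body to 39 mm height, 20.4 mm cap from there to the top at 52 mm, 22 g. Origin at the centre of its base, z along its axis towards the cap. Stands in the rack at the start; it may be absent (no pose)
- vial_red: glass vial with a red screw cap (green contents); 24 mm diameter body to 39 mm height, 20.4 mm cap from there to the top at 52 mm, 22 g. Origin at the centre of its base, z along its axis towards the cap. Stands in the rack at the start; it may be absent (no pose)
- stand: green-and-grey numbering stand, fixed; origin under its base at bench height, z up. Base plate 8 mm thick, x -60..65, y -102..34 mm. The angled rest is at y = 0. Green punch housing (44 by 44 mm, 52 mm high) centred at x 20, y -74 mm. A 12 mm punch comes out of it towards the vial as the lever swings: see punch_tip
- rest (a point): on the foot plate, 32 mm up: centre of a rested vial's base. It leans 45 degrees, cap along the stand's (-0.707, 0, 0.707); the rest is open towards (0.707, 0, 0.707). V cheeks (31 mm wide over all) hold it 2 to 18 mm from its base, then up to 40 mm only an 11 mm wide spine lies under it, so fingers can close on its flanks there
- lever (a joint): hand lever of the stand, turning about an upright axis, clockwise from above: 0 at rest, 0.5 rad at its stop. A spring returns it; about 2.5 N at the knob to start, 5.5 N at the stop. Its knob moves to +y of the stand, towards the rest side
- lever_knob (a point): middle of the lever's upright red knob, 18 mm diameter, 72 mm above the bench, knob from 60 to 82 mm; under it a 9 mm steel arm at 60 mm height. At rest it lies 57 mm towards -x and 31 mm towards -y of the hinge in the stand's frame; at the stop 65 mm towards -x
- punch_tip (a point): middle of the punch's black end face; axes as the stand's. At rest 40 mm to the -y side of a rested vial's axis, 12 mm above its base along the vial; 15 mm beside the axis (3 mm clear of the glass) when the lever is at its stop
- lever_hinge (a point): point on the lever's upright turning axis, at knob height; the knob's circle has 65 mm radius
- archive: low grey cabinet, fixed to the bench, 180 mm deep, 270 mm wide, 75 mm high; origin under its centre, front with the drawer faces -x of its own frame. It stands on the left bench; the rest of the work is on the right bench. Upright glass panes, world y = -0.03 and y = 0.12, from x = 0.48 backwards, 0.65 m high, part the benches: pass in front of them. Hoods overhang from x = 0.59, 0.64 m up
- archive_drawer0 (a joint): the cabinet's drawer: 0 shut, grows as it is pulled towards -x of the cabinet; stop at 0.118 m. Light friction, about 1 N
- archive_drawer0_handle (a point): middle of the drawer's steel bar handle: 11 mm thick bar, 120 mm long along the cabinet's y, 35 mm in front of the drawer's white face, 42 mm above the bench (the cabinet's top is 33 mm higher)
- drawer_floor (a point): centre of the drawer's floor (upper face, 22 mm above the bench), moves with the drawer; axes as the cabinet's. The inside measures 135 mm along x and 228 mm along y; walls rise 31 mm above the floor, 41 mm are clear under the cabinet's top. Two ribs along x, 5 mm high, 4 mm wide, at y = -38 and +38 mm, part it into three lanes
- lane_0 (a point): on the drawer's floor in the lane on the +y side, midway along the part that is clear of the cabinet when the drawer is out; moves with the drawer
- lane_1 (a point): the same for the middle lane
- lane_2 (a point): the same for the lane on the -y side
- rack: loose blue plastic vial rack, 100 by 100 by 30 mm, 0.6 kg; origin under its centre, z up. Four square wells 27 mm wide, 26 mm deep (floor 4 mm above the underside), centred at x and y = -27 and +27 mm; the vials stand in them, one to a well
- flask: stoppered round spirit flask, 72 mm wide, 110 mm high; bystander, origin under its centre
- pot: white lidded pot, 74 mm diameter, 44 mm high; bystander, origin under its centre

How it is judged:
By the outcome, as a careful person would: the job done as asked, in the order asked, and still so for the second after the job is handed in, with the robot touching nothing.
Of vial_white, vial_black, vial_red only 2 to 3 are there at a start; the rules pass over those that are not, and their reading is None.
At some moment in a run one of rack may be knocked a few centimetres aside while the robot is not near it.
It also fails if it takes over 210 s, if anything falls off the work surface, if the arm or the gripper's body presses on something with over 40 N, if the wrist force passes 120 N, or if a joint passes its speed limit or range.

## Robot

A 6-joint arm with a two-finger parallel gripper is mounted at the origin on a cart in front of the work surface, level with it; the furniture and walls round the work are solid. World frame = base frame: x ahead of the robot, y to its left, z up, the work surface at z = 0. Lengths are in m, angles in rad, forces in N, time in s.
With the tool pointing down it reaches from about 0.325 to 0.9 m from the base axis. Payload 6.1 kg.
Tool frame: the origin (TCP) lies on the centre line of the jaws, within the pads' length; the fingertips stand 8 mm ahead of it and the grasp point (between the pads) lies 11 mm behind it (bot.finger_overhang is the distance from the TCP to the fingertips, in m); x points along the fingers, y is the direction in which the jaws open and shut, and the axes are right-handed (so a half turn about x gives the same grasp; the last joint's range is limited). The gripper opens to 87 mm and grips with 3 to 60 N. Pads are 19 mm wide; open, the fingers measure 117 mm over their backs; the gripper's body (75 mm by 190 mm) begins 51 mm behind the grasp point.
Start: joints at [-1.378, 0.22, 1.526, -0, 1.395, -0.126], TCP at [0.196, -0.594, 0.231] pointing down, gripper open.
Joint ranges: [-2.98, 2.98], [-0.91, 2.08], [0.09, 2.57], [-1.24, 4.39], [0.2, 2.65], [-2.68, 2.68]. Speed limits (rad/s): [2.57, 2.57, 3.01, 3.14, 3.14, 3.14].

## Interface

Orientations are given as a unit quaternion [w, x, y, z].
In Python, from bench import readout, optics, bot gives the robot as it stands.
- The arm moves only by the tool servo_tool, never from a script. Its argument "targets" is a list of rows, each a list of 7 numbers: the shift along the tool's x, y, z in units of 2.5 cm (1.0 is 2.5 cm), then the turn, a rotation vector about the tool's x, y, z in units of pi rad (1.0 is pi rad), then the opening, from -1 (shut) to 1 (fully open). A call has 1 to 20 rows; each row shifts and turns the pose as measured when the row begins, along the tool's axes as they then stand; what a row does not reach is not made up. A row lasts 1/8 s, in which the tool goes at most 62.5 mm and 10.7 degrees, less where a joint would pass 70% of its speed; a pose out of reach is approached as far as the arm can. A call with a number of a shift or a turn outside -1 to 1 is refused whole. A call with a gripper value outside its range is refused whole. The fingers move at their own pace and stop on an object; the grip force is fixed at half the most. Time passes only in rows, so rows that do not move let the fingers close. It gives the time, the measured TCP pose, the force and the opening at its end, in the units of the state.
- readout.state(): the state, without advancing time (a new reading comes with each control period).
- optics.capture(name): name is "side" or "top" or "wrist"; returns (picture, depth): 400x640x3 uint8, red, green, blue; 400x640 float32, m along the optical axis (not along the pixel's ray), 0 where there is no reading.
- optics.camera_model(name): a dict with "camera_matrix" (3x3 intrinsics, pixels), "pose" (4x4, takes a point from camera to world coordinates); the wrist camera has in their place "T_tool_cam" (4x4, takes a point from camera to tool coordinates, whose origin is the TCP and whose axes are the tool frame's). Camera axes: x right, y down, z forward; pixel columns grow to the right and rows downward; lengths in m; the calibration is good to about 2 mm. A picture is of the moment at which its call begins: read the wrist's pose just before it. camera_model takes no time and is no camera call.
- bot.job_done(): hands the job in, once; it reports no verdict.
The state is a dict: "clock": time; "qpos": joint angles; "joint_vel": joint speeds; "tau": joint torques, N m; "tool_pos": TCP position; "tcp_rot": TCP orientation; "force": force on the tool from outside, world axes, zero at the start; "torque": the same for the moment, N m; "width": finger opening in m.
Only numpy, scipy, OpenCV 4.12 (cv2) and the standard library are available. Lean on these libraries where they do the work, as an engineer would, in place of code of your own. Each camera call takes 0.05 s, during which the arm holds its last target.

## Working session

There is one attempt and no reset: what is moved stays moved. The work goes in short steps, Python scripts to look and compute and a tool call to move; the robot and the scene stay as the last step left them, time stands still between calls to the robot, and variables do not carry over. Pictures are saved under pics/ and viewed, and the job is handed in when it is done.

Besides the shell and the picture viewer there is one more tool, called after "Emit:" as name(argument=value, ...) on one line, values as JSON. servo_tool: Moves the arm, as the interface text tells. Shifts and turns lie within -1 to 1; 1 stands for 2.5 cm of shift or pi rad of turn. Its arguments: {"type":"object","properties":{"targets":{"type":"array"}},"required":["targets"]}

```bash
ls -la; mkdir -p pics
python3 - <<'E'
from bench import readout, optics, bot
import cv2,numpy as np
np.set_printoptions(precision=4,suppress=True)
print(readout.state())
for n in ["side","top","wrist"]:
    p,d=optics.capture(n); cv2.imwrite(f"pics/a_{n}.png",p[:,:,::-1]); np.save(f"pics/a_{n}_d.npy",d)
    m=optics.camera_model(n); print(n,{k:np.array(v) for k,v in m.items()})
E
```

```text
total 12
drwxr-xr-x  3 agent agent 4096 Dec  6 12:33 .
drwxr-xr-x 23 root  root  4096 Dec  6 12:33 ..
drwxr-xr-x  2 agent agent 4096 Dec  6 12:33 pics
{'clock': 0.0, 'qpos': array([-1.3781,  0.2212,  1.5276, -0.    ,  1.3947, -0.1261]), 'joint_vel': array([-0.0003, -0.    ,  0.0004, -0.0012, -0.002 , -0.001 ]), 'tau': array([  0.0012, -49.4607, -38.7376,   0.0703,   0.0572,  -0.0001]), 'tool_pos': array([ 0.1958, -0.5929,  0.2294]), 'tcp_rot': array([-0.1116, -0.6981, -0.1129,  0.6982]), 'force': array([-0.3665,  0.2102, -0.0756]), 'torque': array([ 0.0466, -0.008 ,  0.0187]), 'width': 0.08724639490038065}
side {'camera_matrix': array([[401.2062,   0.    , 318.4515],
       [  0.    , 401.2062, 200.6469],
       [  0.    ,   0.    ,   1.    ]]), 'pose': array([[ 0.6675, -0.5018,  0.5501, -0.1856],
       [-0.7446, -0.4535,  0.4898, -0.7128],
       [ 0.0037, -0.7365, -0.6764,  1.0685],
       [ 0.    ,  0.    ,  0.    ,  1.    ]])}
top {'camera_matrix': array([[500.9465,   0.    , 321.8194],
       [  0.    , 500.9465, 197.2916],
       [  0.    ,   0.    ,   1.    ]]), 'pose': array([[ 0.07  , -0.9756,  0.2082,  0.3111],
       [-0.9975, -0.0672,  0.0202, -0.0271],
       [-0.0057, -0.2091, -0.9779,  1.4826],
       [ 0.    ,  0.    ,  0.    ,  1.    ]])}
wrist {'camera_matrix': array([[325.0857,   0.    , 315.6793],
       [  0.    , 325.0857, 196.8872],
       [  0.    ,   0.    ,   1.    ]]), 'T_tool_cam': array([[ 0.0014, -0.2749,  0.9615, -0.1535],
       [ 1.    ,  0.0001, -0.0014, -0.    ],
       [ 0.0003,  0.9615,  0.2749, -0.0772],
       [ 0.    ,  0.    ,  0.    ,  1.    ]])}
```

View pics/a_side.png

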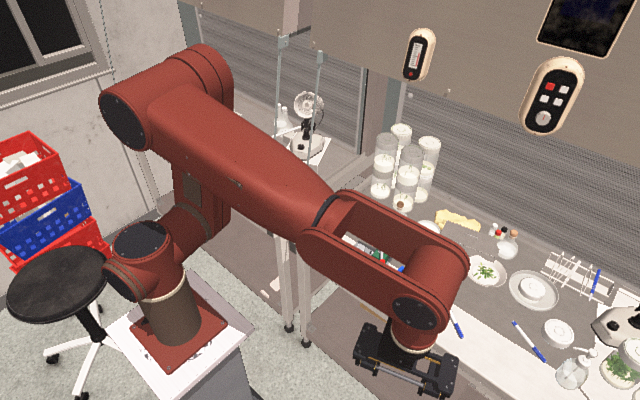

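View pics/a_top.png

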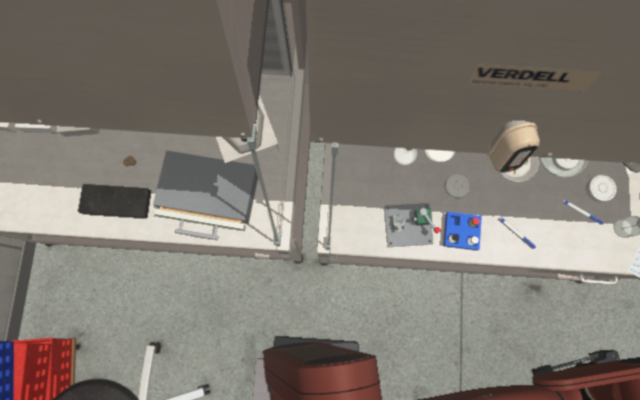

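View pics/a_wrist.png

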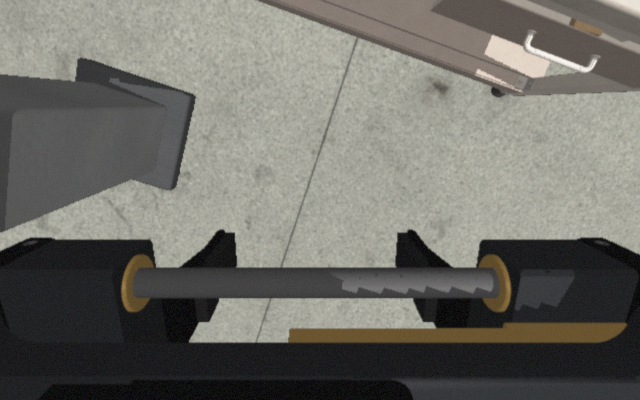

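```bash
cat > h.py <<'E'
import numpy as np, cv2
from scipy.spatial.transform import Rotation as R
from bench import readout, optics, bot
np.set_printoptions(precision=4,suppress=True)
def Rq(q): return R.from_quat([q[1],q[2],q[3],q[0]])
def toolT():
    s=readout.state(); T=np.eye(4); T[:3,:3]=Rq(s['tcp_rot']).as_matrix(); T[:3,3]=s['tool_pos']; return T
def cam(n,T=None):
    m=optics.camera_model(n); K=np.array(m['camera_matrix'])
    P=np.array(m['pose']) if 'pose' in m else (toolT() if T is None else T)@np.array(m['T_tool_cam'])
    return K,P
def ray(n,u,v,T=None):
    K,P=cam(n,T); d=P[:3,:3]@np.linalg.solve(K,[u,v,1.]); return P[:3,3],d
def onz(n,u,v,z,T=None):
    o,d=ray(n,u,v,T); return o+d*(z-o[2])/d[2]
def proj(n,p,T=None):
    K,P=cam(n,T); c=P[:3,:3].T@(np.array(p)-P[:3,3]); q=K@c; return q[:2]/q[2]
def snap(n,f,crop=None,sc=1):
    T=toolT(); p,d=optics.capture(n)
    b=p[:,:,::-1].copy()
    np.savez(f"pics/{f}.npz",p=p,d=d,T=T)
    if crop: u0,v0,u1,v1=crop; b=b[v0:v1,u0:u1]
    if sc!=1: b=cv2.resize(b,None,fx=sc,fy=sc,interpolation=cv2.INTER_CUBIC)
    cv2.imwrite(f"pics/{f}.png",b); return p,d,T
def pts(n,d,T=None):
    K,P=cam(n,T); v,u=np.mgrid[:d.shape[0],:d.shape[1]]
    c=np.stack([(u-K[0,2])/K[0,0]*d,(v-K[1,2])/K[1,1]*d,d],-1)
    return c@P[:3,:3].T+P[:3,3]
def rel(p,Rm=None):
    """units shift in tool frame to go to world p, and turn to go to rotation Rm"""
    T=toolT(); sh=T[:3,:3].T@(np.array(p)-T[:3,3])/0.025
    rv=np.zeros(3) if Rm is None else R.from_matrix(T[:3,:3].T@Rm).as_rotvec()/np.pi
    return sh,rv
def st():
    s=readout.state(); print('t',round(s['clock'],2),'p',s['tool_pos'],'F',s['force'],'w',round(s['width'],4)); print('R',toolT()[:3,:3].round(3).tolist(),'q',s['qpos'])
E
python3 - <<'E'
import cv2
b=cv2.imread('pics/a_top.png')
cv2.imwrite('pics/a1.png',cv2.resize(b[170:275,370:550],None,fx=4.4,fy=4.4,interpolation=cv2.INTER_CUBIC))
cv2.imwrite('pics/a2.png',cv2.resize(b[130:270,60:300],None,fx=3.3,fy=3.3,interpolation=cv2.INTER_CUBIC))
E
```

```text
(no output)
```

View pics/a1.png

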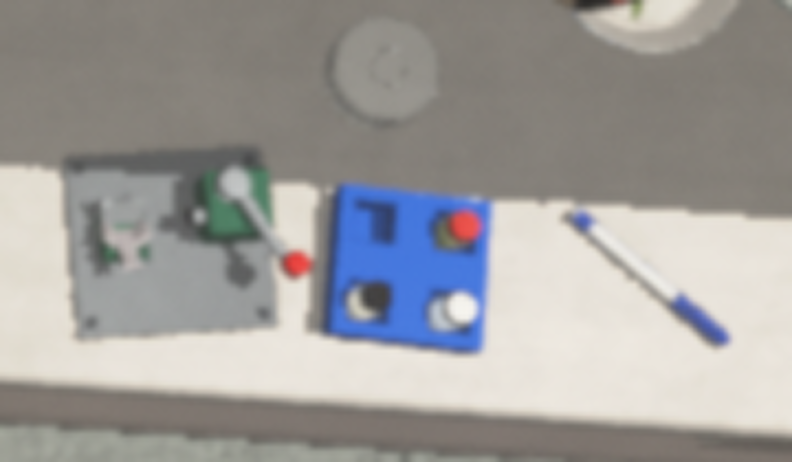

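View pics/a2.png

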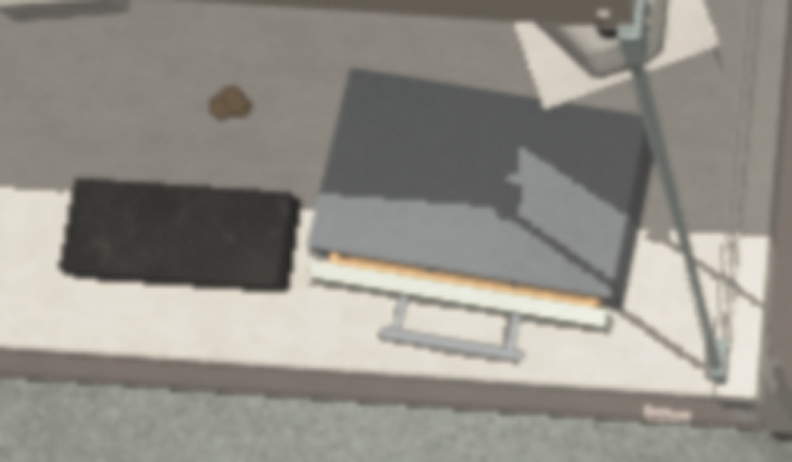

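Run:
```python
from h import *
b=cv2.imread('pics/a_top.png'); hsv=cv2.cvtColor(b,cv2.COLOR_BGR2HSV)
P=pts('top',np.load('pics/a_top_d.npy'))
def comp(m,x0,y0,x1,y1,mn=8):
    mm=np.zeros_like(m); mm[y0:y1,x0:x1]=m[y0:y1,x0:x1]
    n,l,s,c=cv2.connectedComponentsWithStats(mm); 
    return [(s[i,4],c[i].round(2),np.median(P[l==i],0),l==i) for i in range(1,n) if s[i,4]>=mn]
red=((hsv[...,0]<8)|(hsv[...,0]>172))&(hsv[...,1]>150)&(hsv[...,2]>110)
print('red'); 
for a,c,m,_ in comp(red.astype(np.uint8),370,170,550,275): print(a,c,m,'z56',onz('top',*c,.056),'z82',onz('top',*c,.082))
blue=(hsv[...,0]>100)&(hsv[...,0]<125)&(hsv[...,1]>130)
for a,c,m,l in comp(blue.astype(np.uint8),430,200,490,260,200):
    cnt=max(cv2.findContours(l.astype(np.uint8),0,2)[0],key=cv2.contourArea); r=cv2.minAreaRect(cnt); print('rack',r,onz('top',*r[0],.03)); print([onz('top',*q,.03) for q in cv2.boxPoints(r)])
# points by depth
for nm,u,v in [('blackcap',455,237),('white',474.5,240),('redcap',475,221),('pot',457.5,186)]: print(nm,P[int(v),int(u)],onz('top',u,v,.056))
# stand corners from crop a1 (x/4.4+370)
for nm,u,v,z in [('s_fl',78,338,.008),('s_fr',275,325,.008),('s_bl',63,158,.008),('s_br',265,150,.008),('hinge cap',235,182,.075)]:
    print(nm,onz('top',u/4.4+370,v/4.4+170,z), P[int(v/4.4+170),int(u/4.4+370)])
for nm,u,v,z in [('c_fl',313,247,.075),('c_fr',618,305,.075),('c_bl',350,70,.075),('c_br',645,115,.075),('h_l',382,333,.047),('h_r',521,357,.047),('hl2',405,298,.047),('hr2',512,318,.047)]:
    print(nm,onz('top',u/3.3+60,v/3.3+130,z), P[int(v/3.3+130),int(u/3.3+60)])
```

```text
red
22 [475.09 221.09] [ 0.5756 -0.4429  0.0555] z56 [ 0.5753 -0.4426  0.056 ] z82 [ 0.5705 -0.435   0.082 ]
16 [437.  229.5] [ 0.538  -0.3275  0.0831] z56 [ 0.5433 -0.3339  0.056 ] z82 [ 0.5391 -0.3283  0.082 ]
rack ((462.2541198730469, 230.20492553710938), (34.58465576171875, 34.222511291503906), 5.19442892074585) [ 0.5506 -0.413   0.03  ]
[array([ 0.5015, -0.3593,  0.03  ]), array([ 0.6027, -0.3664,  0.03  ]), array([ 0.6003, -0.4674,  0.03  ]), array([ 0.4993, -0.4588,  0.03  ])]
blackcap [ 0.5258 -0.3865  0.0526] [ 0.5252 -0.3857  0.056 ]
white [ 0.5203 -0.4397  0.0563] [ 0.5205 -0.4412  0.056 ]
redcap [ 0.5766 -0.444   0.0503] [ 0.5756 -0.4423  0.056 ]
pot [ 0.6797 -0.3932  0.0405] [ 0.6758 -0.3907  0.056 ]
s_fl [ 0.4896 -0.2007  0.008 ] [ 0.4926 -0.1991  0.0026]
s_fr [ 0.5075 -0.3319  0.008 ] [ 0.5108 -0.3318  0.0015]
s_bl [ 0.6116 -0.1853  0.008 ] [ 0.6145 -0.1844  0.0072]
s_br [ 0.6267 -0.3223  0.008 ] [ 0.629  -0.3236 -0.002 ]
hinge cap [ 0.5898 -0.29    0.075 ] [ 0.5938 -0.2917  0.0596]
c_fl [0.5558 0.4785 0.075 ] [0.5586 0.4823 0.0721]
c_fr [0.5233 0.2085 0.075 ] [0.5327 0.2186 0.0205]
c_bl [0.7174 0.468  0.075 ] [ 0.3111 -0.0271  1.4826]
c_br [0.694  0.2018 0.075 ] [0.5673 0.1261 0.5468]
h_l [0.4885 0.4173 0.047 ] [0.4912 0.4204 0.0453]
h_r [0.4759 0.2932 0.047 ] [0.4763 0.2958 0.0469]
hl2 [0.5208 0.4011 0.047 ] [0.5222 0.4049 0.042 ]
hr2 [0.5096 0.305  0.047 ] [0.5109 0.3061 0.0447]
```

Run:
```python
from h import *
st()
```

```text
t 0.15 p [ 0.1957 -0.593   0.2297] F [-0.2301 -0.0927  0.7314] w 0.087
R [[-0.0, 0.313, -0.95], [0.002, -0.95, -0.313], [-1.0, -0.002, -0.0]] q [-1.3782  0.221   1.5274 -0.      1.3947 -0.1261]
```

Emit:
servo_tool(targets=[[0, -0.93, -0.71, 0, 0, 0, 1], [0, -0.93, -0.71, 0, 0, 0, 1], [0, -0.93, -0.71, 0, 0, 0, 1], [0, -0.93, -0.71, 0, 0, 0, 1], [0, -0.93, -0.71, 0, 0, 0, 1], [0, -0.93, -0.71, 0, 0, 0, 1], [0, -0.93, -0.71, 0, 0, 0, 1], [0, -0.93, -0.71, 0, 0, 0, 1], [0, -0.93, -0.71, 0, 0, 0, 1], [0, -0.93, -0.71, 0, 0, 0, 1], [0, -0.93, -0.71, 0, 0, 0, 1], [0, -0.93, -0.71, 0, 0, 0, 1], [0, -0.93, -0.71, 0, 0, 0, 1], [0, -0.93, -0.71, 0, 0, 0, 1], [0, -0.93, -0.71, 0, 0, 0, 1], [0, -0.93, -0.71, 0, 0, 0, 1]])

```text
clock: 2.15
tool_pos: [0.3512, -0.1356, 0.227]
tcp_rot: [-0.108, -0.698, -0.113, 0.699]
force: [0.4, -0.3, -0.1]
width: 0.0867
```

Emit:
servo_tool(targets=[[0, -0.91, -0.34, 0, 0, 0, 1], [0, -0.91, -0.34, 0, 0, 0, 1], [0, -0.91, -0.34, 0, 0, 0, 1], [0, -0.91, -0.34, 0, 0, 0, 1], [0, -0.91, -0.34, 0, 0, 0, 1], [0, -0.91, -0.34, 0, 0, 0, 1], [0, -0.91, -0.34, 0, 0, 0, 1], [0, -0.91, -0.34, 0, 0, 0, 1], [0, -0.91, -0.34, 0, 0, 0, 1], [0, -0.91, -0.34, 0, 0, 0, 1], [0, -0.91, -0.34, 0, 0, 0, 1], [0, -0.91, -0.34, 0, 0, 0, 1], [0, -0.91, -0.34, 0, 0, 0, 1], [0, -0.91, -0.34, 0, 0, 0, 1], [0, -0.91, -0.34, 0, 0, 0, 1], [0, -0.91, -0.34, 0, 0, 0, 1], [0, -0.91, -0.34, 0, 0, 0, 1], [0, -0.91, -0.34, 0, 0, 0, 1], [0, -0.91, -0.34, 0, 0, 0, 1], [0, -0.91, -0.34, 0, 0, 0, 1]])

```text
clock: 4.65
tool_pos: [0.3677, 0.3665, 0.2269]
tcp_rot: [-0.109, -0.697, -0.114, 0.7]
force: [-0.7, 0.1, 0.3]
width: 0.0866
```

Emit:
servo_tool(targets=[[0, 0, 0, -0.052, 0, 0, 1], [0, 0, 0, -0.052, 0, 0, 0.5], [0, 0, 0, -0.052, 0, 0, 0], [0, 0, 0, -0.052, 0, 0, -0.3], [0, 0, 0, -0.052, 0, 0, -0.3], [0, 0, 0, -0.052, 0, 0, -0.3], [0, 0, 0, -0.052, 0, 0, -0.3]])

```text
clock: 5.52
tool_pos: [0.3657, 0.3674, 0.2241]
tcp_rot: [-0.478, -0.516, -0.485, 0.519]
force: [-0.3, 0.1, -0.3]
width: 0.0358
```

Run:
```python
from h import *
st(); snap('wrist','b1'); snap('top','b2',(60,130,300,270),3.3)
```

```text
t 5.53 p [0.3657 0.3674 0.2241] F [-0.2809  0.088  -0.2572] w 0.0358
R [[-0.01, 0.997, -0.072], [0.003, -0.072, -0.997], [-1.0, -0.01, -0.003]] q [ 0.6298 -0.0274  1.8051  0.0088  1.3699  0.6998]
```

View pics/b1.png

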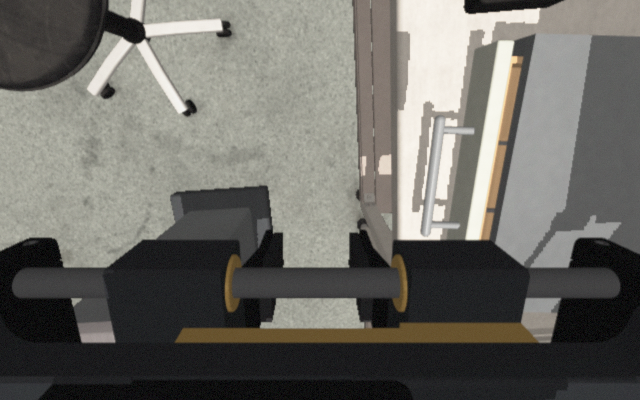

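View pics/b2.png

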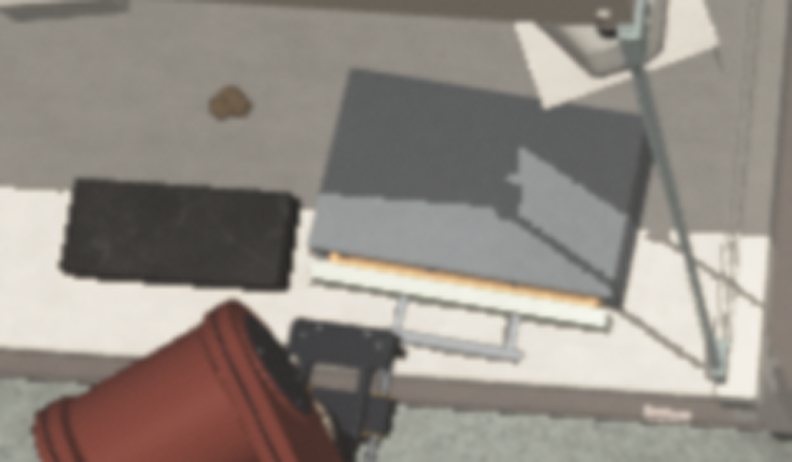

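Run:
```python
from h import *
T=np.load('pics/b1.npz')['T']
for u,v in [(441,118),(427,236)]: print(onz('wrist',u,v,.045,T))
for u,v in [(514,41),(476,238),(534,37),(497,240)]: print(onz('wrist',u,v,.07,T))
```

```text
[0.494  0.4218 0.045 ]
[0.4828 0.2963 0.045 ]
[0.5455 0.4837 0.07  ]
[0.5242 0.3018 0.07  ]
[0.5622 0.4857 0.07  ]
[0.5455 0.2981 0.07  ]
```

Emit:
servo_tool(targets=[[0, 0.8, 0.01, 0.009, 0, 0, -0.3], [0, 0.8, 0.01, 0, 0, 0, -0.3], [0, 0.8, 0.01, 0, 0, 0, -0.3], [0, 0.8, 0.01, 0, 0, 0, -0.3], [0, 0.8, 0.01, 0, 0, 0, -0.3], [0, 0.8, 0.01, 0, 0, 0, -0.3], [0.9, 0, 0, 0, 0, 0, -0.3], [0.9, 0, 0, 0, 0, 0, -0.3], [0.9, 0, 0, 0, 0, 0, -0.3], [0.9, 0, 0, 0, 0, 0, -0.3], [0.9, 0, 0, 0, 0, 0, -0.3], [0, 0, 0, 0, 0, 0, -0.3]])

```text
clock: 7.12
tool_pos: [0.5037, 0.3474, 0.1046]
tcp_rot: [-0.464, -0.53, -0.469, 0.533]
force: [0.5, -0.7, -0.1]
width: 0.0305
```

Run:
```python
from h import *
st(); snap('wrist','b3'); print(proj('wrist',[.486,.357,.042]))
```

```text
t 7.12 p [0.5037 0.3474 0.1046] F [ 0.4944 -0.6746 -0.0535] w 0.0305
R [[-0.008, 0.992, -0.129], [0.003, -0.129, -0.992], [-1.0, -0.008, -0.001]] q [0.4717 0.3106 1.6649 0.0065 1.1723 0.5983]
[286.2925 207.5445]
```

View pics/b3.png

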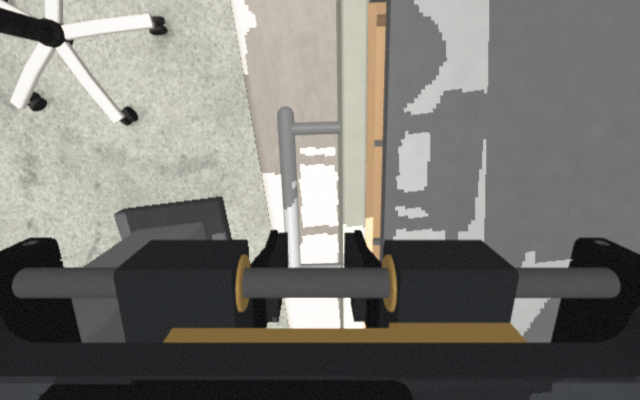

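Run:
```python
from h import *
T=np.load('pics/b3.npz')['T']
for u,v in [(286,112),(295,240),(296,268)]: print(onz('wrist',u,v,.045,T))
a=onz('wrist',286,112,.045,T);b=onz('wrist',296,268,.045,T);m=(a+b)/2;print(m); m[2]=.036; print(rel(m))
```

```text
[0.4952 0.4208 0.045 ]
[0.488  0.3332 0.045 ]
[0.4855 0.3113 0.045 ]
[0.4903 0.366  0.045 ]
(array([ 2.8075, -0.6417, -0.6379]), array([0., 0., 0.]))
```

Emit:
servo_tool(targets=[[0, -0.3, -0.2, -0.01, 0, 0, -0.3], [0, -0.3, -0.2, 0, 0, 0, -0.3], [0, 0, 0, 0, 0, 0, -0.3]])

```text
clock: 7.55
tool_pos: [0.4923, 0.3613, 0.1095]
tcp_rot: [0.473, 0.524, 0.477, -0.522]
force: [-0.4, 0.4, -0.1]
width: 0.0306
```

Run:
```python
from h import *
st(); print(rel([.4893,.358,.036]))
```

```text
t 7.55 p [0.4923 0.3613 0.1095] F [-0.3694  0.3582 -0.0938] w 0.0306
R [[-0.002, 0.995, -0.096], [0.006, -0.096, -0.995], [-1.0, -0.002, -0.006]] q [0.5006 0.2964 1.6725 0.0068 1.1713 0.5941]
(array([ 2.9385, -0.0985,  0.1591]), array([0., 0., 0.]))
```

Emit:
servo_tool(targets=[[0.7, -0.1, 0, 0, 0, 0, -0.3], [0.7, 0, 0, 0, 0, 0, -0.3], [0.7, 0, 0, 0, 0, 0, -0.3], [0.7, 0, 0, 0, 0, 0, -0.3], [0, 0, 0, 0, 0, 0, -1], [0, 0, 0, 0, 0, 0, -1], [0, 0, 0, 0, 0, 0, -1]])

```text
clock: 8.43
tool_pos: [0.4884, 0.3614, 0.0332]
tcp_rot: [0.473, 0.524, 0.478, -0.523]
force: [-1.4, 0.3, -3.3]
width: 0.0101
```

Emit:
servo_tool(targets=[[0, -0.5, 0, 0, 0, 0, -1], [0, -0.5, 0, 0, 0, 0, -1], [0, -0.5, 0, 0, 0, 0, -1], [0, -0.5, 0, 0, 0, 0, -1], [0, -0.5, 0, 0, 0, 0, -1], [0, -0.5, 0, 0, 0, 0, -1], [0, -0.5, 0, 0, 0, 0, -1], [0, -0.5, 0, 0, 0, 0, -1]])

```text
clock: 9.43
tool_pos: [0.3816, 0.372, 0.0332]
tcp_rot: [0.473, 0.524, 0.478, -0.523]
force: [2.2, 1.7, -8.1]
width: 0.0097
```

Emit:
servo_tool(targets=[[0, -0.25, 0, 0, 0, 0, -1], [0, -0.25, 0, 0, 0, 0, -1], [0, -0.2, 0, 0, 0, 0, -1], [0, -0.2, 0, 0, 0, 0, -1]])

```text
clock: 9.93
tool_pos: [0.379, 0.3723, 0.0333]
tcp_rot: [0.483, 0.535, 0.469, -0.51]
force: [23.1, 0.2, -23.6]
width: 0.01
```

Run:
```python
from h import *
st(); snap('top','c1',(60,130,300,270),3.3);snap('wrist','c2')
```

```text
t 9.93 p [0.379  0.3723 0.0333] F [ 23.052    0.1543 -23.6149] w 0.01
R [[0.041, 0.995, -0.093], [0.009, -0.093, -0.996], [-0.999, 0.04, -0.013]] q [ 0.6389  0.2097  1.9458 -0.0209  0.948   0.7437]
```

View pics/c1.png

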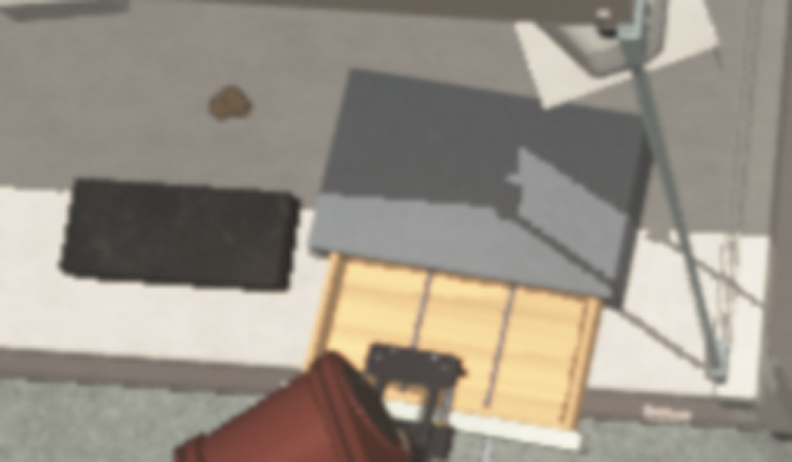

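View pics/c2.png

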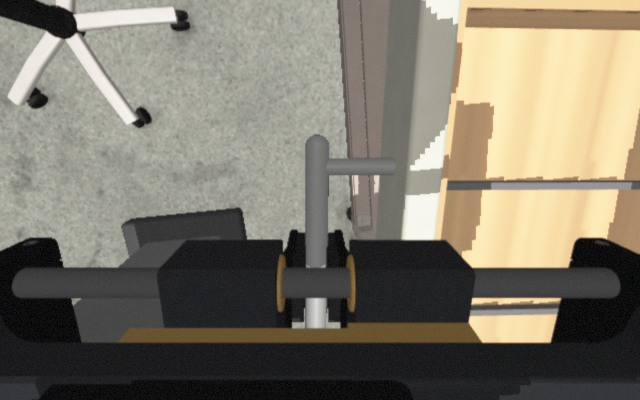

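Emit:
servo_tool(targets=[[0, 0, 0, 0, 0, 0, -0.3], [0, 0, 0, 0, 0, -0.013, -0.3], [0, 0, 0, 0, 0, 0, -0.3], [-0.8, 0, 0, 0, 0, 0, -0.3], [-0.8, 0, 0, 0, 0, 0, -0.3], [-0.8, 0, 0, 0, 0, 0, -0.3], [-0.8, 0, 0, 0, 0, 0, 0], [-0.8, 0, 0, 0, 0, 0, 0], [-0.8, 0, 0, 0, 0, 0, 0], [-0.8, 0, 0, 0, 0, 0, 0], [0, 0, 0, 0, 0, 0, 0]])

```text
clock: 11.4
tool_pos: [0.3787, 0.3719, 0.1825]
tcp_rot: [0.472, 0.525, 0.481, -0.519]
force: [0.1, 0.1, 0.3]
width: 0.0433
```

Run:
```python
from h import *
st(); snap('top','c3',(60,130,300,270),3.3);snap('wrist','c4')
```

```text
t 11.4 p [0.3787 0.3719 0.1825] F [0.0643 0.0692 0.302 ] w 0.0433
R [[-0.002, 0.996, -0.091], [0.016, -0.091, -0.996], [-1.0, -0.004, -0.015]] q [0.6187 0.0275 1.8305 0.0147 1.2765 0.706 ]
```

View pics/c4.png

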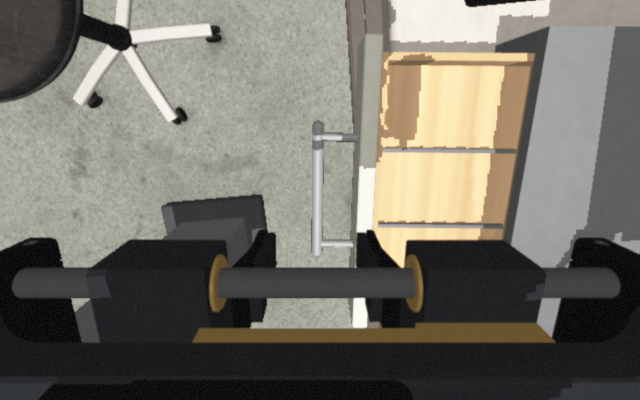

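Run:
```python
from h import *
z=np.load('pics/c4.npz'); T=z['T']
a=onz('wrist',318,126,.045,T);b=onz('wrist',317,254,.045,T);print('handle',a,b,(a+b)/2)
for n,u,v,h in [('rib+ f',382,150,.027),('rib+ b',516,152,.027),('rib- f',379,224,.027),('rib- b',503,226,.027),('cab edge',520,150,.075),('face out',356,240,.07),('face in',375,240,.055),('cab e2',508,235,.075)]: print(n,onz('wrist',u,v,h,T))
P=pts('wrist',z['d'],T)
for u,v in [(318,180),(450,190),(450,151),(368,200),(560,200)]: print(u,v,P[v,u])
```

```text
handle [0.3864 0.4307 0.045 ] [0.3745 0.3094 0.045 ] [0.3804 0.37   0.045 ]
rib+ f [0.4447 0.4021 0.027 ]
rib+ b [0.5707 0.3887 0.027 ]
rib- f [0.4388 0.3281 0.027 ]
rib- b [0.5628 0.3148 0.027 ]
cab edge [0.5452 0.3988 0.075 ]
face out [0.4109 0.3313 0.07  ]
face in [0.4298 0.3233 0.055 ]
cab e2 [0.5402 0.3264 0.075 ]
318 180 [0.3821 0.383  0.0471]
450 190 [0.5114 0.3556 0.0216]
450 151 [0.5091 0.3951 0.0257]
368 200 [0.4242 0.3646 0.0624]
560 200 [0.5822 0.3534 0.0736]
```

View pics/c3.png

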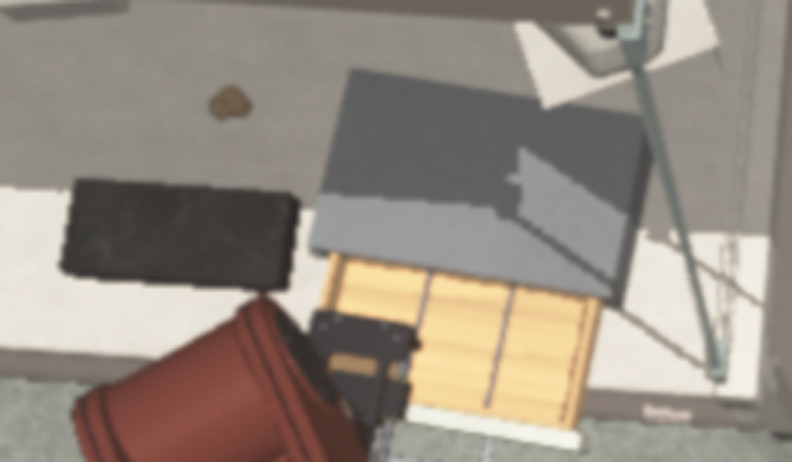

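Emit:
servo_tool(targets=[[-0.3, 0, 0, 0.054, 0, 0, 0], [-0.3, 0, 0, 0.054, 0, 0, 0], [-0.3, 0, 0, 0.054, 0, 0, 0], [-0.3, 0, 0, 0.054, 0, 0, 0], [-0.3, 0, 0, 0.054, 0, 0, 0], [-0.3, 0, 0, 0.054, 0, 0, 0], [-0.3, 0, 0, 0.054, 0, 0, 0], [0, 0, 0, 0.054, 0, 0, 0]])

```text
clock: 12.5
tool_pos: [0.3719, 0.3668, 0.2212]
tcp_rot: [-0.027, -0.698, -0.029, 0.715]
force: [0.3, 0.9, 1.3]
width: 0.0435
```

Emit:
servo_tool(targets=[[0, 0.9, 0.2, 0, 0, 0, 0], [0, 0.9, 0.2, 0, 0, 0, 0], [0, 0.9, 0.2, 0, 0, 0, 0], [0, 0.9, 0.2, 0, 0, 0, 0], [0, 0.9, 0.2, 0, 0, 0, 0], [0, 0.9, 0.2, 0, 0, 0, 0], [0, 0.9, 0.2, 0, 0, 0, 0], [0, 0.9, 0.2, 0, 0, 0, 0], [0, 0.9, 0.2, 0, 0, 0, 0], [0, 0.9, 0.2, 0, 0, 0, 0], [0, 0.9, 0.2, 0, 0, 0, 0], [0, 0.9, 0.2, 0, 0, 0, 0], [0, 0.9, 0.2, 0, 0, 0, 0], [0, 0.9, 0.2, 0, 0, 0, 0], [0, 0.9, 0.2, 0, 0, 0, 0], [0, 0.9, 0.2, 0, 0, 0, 0], [0, 0.9, 0.2, 0, 0, 0, 0], [0, 0.9, 0.1, 0, 0, 0, 0], [0, 0.9, 0, 0, 0, 0, 0], [0, 0.9, 0, 0, 0, 0, 0]])

```text
clock: 15.0
tool_pos: [0.3026, -0.1021, 0.1985]
tcp_rot: [-0.029, -0.683, -0.029, 0.73]
force: [1.1, 0.8, -0.9]
width: 0.0437
```

Run:
```python
from h import *
st()
```

```text
t 15.0 p [ 0.3026 -0.1021  0.1985] F [ 1.1345  0.7992 -0.853 ] w 0.0437
R [[-0.067, 0.081, -0.994], [-0.003, -0.997, -0.081], [-0.998, -0.003, 0.067]] q [-0.535  -0.512   2.24   -0.0365  1.4696  0.9593]
```

Emit:
servo_tool(targets=[[0, 0.94, -0.7, 0, 0.021, 0, 0], [0, 0.94, -0.7, 0, 0, 0, 0], [0, 0.94, -0.7, 0, 0, 0, 0], [0, 0.94, -0.7, 0, 0, 0, 0], [0, 0.94, -0.7, 0, 0, 0, 0], [0, 0.94, -0.7, 0, 0, 0, 0], [0, 0.94, -0.7, 0, 0, 0, 0], [0, 0.94, -0.7, 0, 0, 0, 0], [0, 0.9, -0.7, 0, 0, 0, 0], [0, 0, 0, 0, 0, 0, 0], [0, 0, 0, 0, 0, 0, 0]])

```text
clock: 16.38
tool_pos: [0.4739, -0.3011, 0.1775]
tcp_rot: [-0.02, -0.7, -0.035, 0.713]
force: [-0.5, -0.7, 0.3]
width: 0.0437
```

Run:
```python
from h import *
st(); snap('wrist','d1');
```

```text
t 16.38 p [ 0.4739 -0.3011  0.1775] F [-0.5459 -0.7222  0.3385] w 0.0437
R [[-0.019, 0.078, -0.997], [0.021, -0.997, -0.078], [-1.0, -0.022, 0.018]] q [-0.7082  0.1351  1.7259  0.0031  1.3088  0.7836]
```

View pics/d1.png

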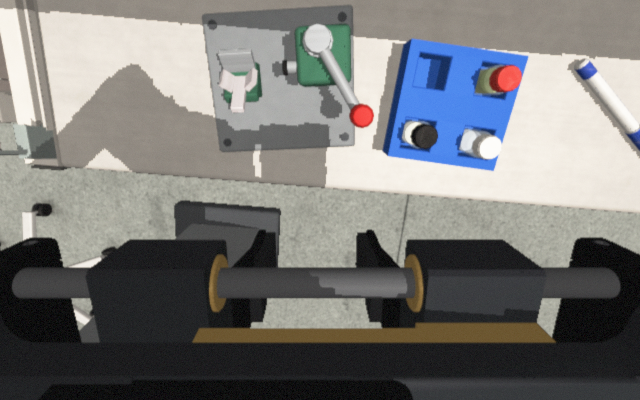

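```bash
cat >> h.py <<'E'
def fit2d(A,B):
    A=np.array(A)[:,:2];B=np.array(B)[:,:2];a=A-A.mean(0);b=B-B.mean(0)
    th=np.arctan2((a[:,0]*b[:,1]-a[:,1]*b[:,0]).sum(),(a*b).sum()); Rm=np.array([[np.cos(th),-np.sin(th)],[np.sin(th),np.cos(th)]])
    t=B.mean(0)-Rm@A.mean(0); return th,t,np.linalg.norm(A@Rm.T+t-B,axis=1)
E
python3 - <<'E'
from h import *
z=np.load('pics/d1.npz'); T=z['T']; P=pts('wrist',z['d'],T)
b=z['p'][:,:,::-1]
cv2.imwrite('pics/d1s.png',cv2.resize(b[0:170,190:380],None,fx=4,fy=3.5*4/3.5,interpolation=cv2.INTER_CUBIC)[:600])
px=[(204,13),(350,7),(354,146),(223,151)]
W=[onz('wrist',u,v,.008,T) for u,v in px]; S=np.array([(65,34),(65,-102),(-60,-102),(-60,34)])/1000
th,t,e=fit2d(S,W); print('stand',np.degrees(th),t,e); print(np.array(W))
for n,u,v in [('plate',300,130),('knob',362,115),('hinge',317,38),('blk',426,134),('wht',487,144),('red',509,77),('rack',450,110)]: print(n,P[v,u])
for n,u,v,h in [('knob',362,115,.082),('blk',424.5,135,.056),('wht',488,144,.056),('red',508,78,.056),('hinge',317,38,.07)]: print(n,onz('wrist',u,v,h,T))
px=[(410,41),(526,56),(493,170),(388,155)]
W=[onz('wrist',u,v,.03,T) for u,v in px]; S=np.array([(50,50),(50,-50),(-50,-50),(-50,50)])/1000
th,t,e=fit2d(S,W); print('rack',np.degrees(th),t,e)
E
```

```text
stand 7.124832924069753 [ 0.5568 -0.2249] [0.0026 0.0046 0.0023 0.0039]
[[ 0.6171 -0.1856  0.008 ]
 [ 0.6311 -0.3143  0.008 ]
 [ 0.5106 -0.3314  0.008 ]
 [ 0.4951 -0.2018  0.008 ]]
plate [ 0.5217 -0.2773  0.0072]
knob [ 0.5437 -0.327   0.0819]
hinge [ 0.5955 -0.2892  0.064 ]
blk [ 0.5316 -0.3846  0.055 ]
wht [ 0.5274 -0.4364  0.0547]
red [ 0.5805 -0.442   0.0536]
rack [ 0.5519 -0.4104  0.0284]
knob [ 0.5437 -0.327   0.082 ]
blk [ 0.5307 -0.3832  0.056 ]
wht [ 0.5276 -0.4365  0.056 ]
red [ 0.5795 -0.4401  0.056 ]
hinge [ 0.5946 -0.2894  0.07  ]
rack -2.801195543361249 [ 0.5535 -0.4128] [0.0017 0.0013 0.0008 0.002 ]
```

View pics/d1s.png

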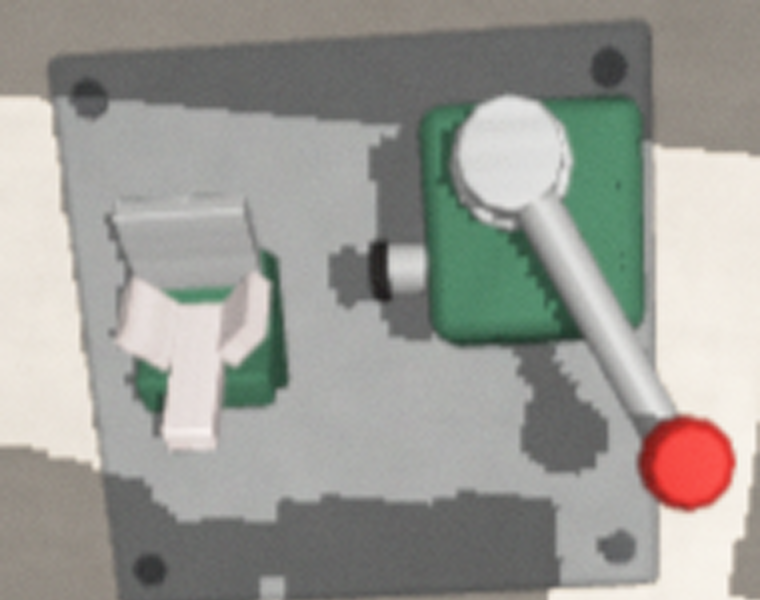

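Run:
```python
from h import *
z=np.load('pics/d1.npz'); T=z['T']; P=pts('wrist',z['d'],T)
px=[(202,15),(353,6.2),(354.5,145.5),(219.5,150.5)]
W=[onz('wrist',u,v,.008,T) for u,v in px]; S=np.array([(65,34),(65,-102),(-60,-102),(-60,34)])/1000
th,t,e=fit2d(S,W); print('stand',np.degrees(th),t,e)
th2,t2,e2=fit2d(S,[(.6116,-.1853),(.6267,-.3223),(.5075,-.3319),(.4896,-.2007)]); print('top',np.degrees(th2),t2,e2)
c,s=np.cos(th),np.sin(th); Rm=np.array([[c,-s],[s,c]])
def S_(p): q=(np.array(p[:2])-t)@Rm; return np.array([q[0],q[1],p[2]])*1000
for n,cx,cy in [('plate',150,245),('plate',180,240),('plate',220,240),('plate',210,265),('plate',180,265),('spine',193,350),('spine',190,400),('spine',187,425),('cheekL',140,310),('cheekR',248,310)]:
    u,v=190+cx/4,cy/4; q=S_(P[int(round(v)),int(round(u))]); print(n,q,'xrest',q[0]-q[2]+32)
print('punch',S_(onz('wrist',190+375/4,270/4,.0405,T)), P[67,289])
print('knob',S_(onz('wrist',362,115,.082,T)),'hinge',S_(onz('wrist',317,38,.066,T)))
print('spine end y', S_(onz('wrist',190+190/4,440/4,.05,T)))
```

```text
stand 6.95246499870411 [ 0.5568 -0.2243] [0.0022 0.0019 0.0018 0.0022]
top 6.518690923678648 [ 0.5525 -0.2266] [0.0016 0.0027 0.0041 0.0013]
plate [21.4303  7.9161 32.1603] xrest 21.27001173174723
plate [21.9344  1.8054 32.2167] xrest 21.71766298681414
plate [21.4225 -6.984  33.2569] xrest 20.165569785373837
plate [17.3823 -2.5496 27.4173] xrest 21.964977091490614
plate [17.5866  3.3757 28.1905] xrest 21.39610112379919
spine [-0.8308  1.1352 34.927 ] xrest -3.7578136386549303
spine [-10.7809  -0.5213  45.8998] xrest -24.680619213309953
spine [-15.5297  -0.2781  50.3776] xrest -33.9072886484866
cheekL [ 7.8261 11.6408 34.1452] xrest 5.680889334269473
cheekR [  6.5713 -12.3486  37.3966] xrest 1.1746452803699228
punch [ 13.3629 -40.3062  40.5   ] [ 0.5751 -0.2678  0.0477]
knob [ -25.4842 -100.3648   82.    ] hinge [ 30.2592 -69.1981  66.    ]
spine end y [-18.7627  -0.2306  50.    ]
```

```bash
cat >> h.py <<'E'
psi=np.radians(7.0); ST=np.array([.5568,-.2243])
Rz=np.array([[np.cos(psi),-np.sin(psi),0],[np.sin(psi),np.cos(psi),0],[0,0,1]])
def Sw(x,y,z): return Rz@np.array([x,y,z])/1000+np.array([*ST,0])
def Rpitch(a,yaw=None):
    """tool x tilted forward by a deg from down (in frame yaw), tool y=-y, returns world R"""
    a=np.radians(a); x=np.array([np.sin(a),0,-np.cos(a)]); y=np.array([0,-1.,0]); M=np.stack([x,y,np.cross(x,y)],1)
    if yaw is None: return Rz@M
    return R.from_euler('z',yaw,degrees=True).as_matrix()@M
E
python3 - <<'E'
from h import *
Rp=Rpitch(0); print(rel([.527,-.437,.09],Rp)); print(rel([.527,-.437,.041],Rp)); print(Sw(-25.5,-100.4,0),Sw(21.4,0,32))
E
```

```text
(array([ 3.3506,  5.6649, -1.7533]), array([-0.014 ,  0.0055,  0.0071]))
(array([ 5.3098,  5.7078, -1.7879]), array([-0.014 ,  0.0055,  0.0071]))
[ 0.5437 -0.3271  0.    ] [ 0.578  -0.2217  0.032 ]
```

Emit:
servo_tool(targets=[[0, 0.8, -0.25, -0.014, 0.005, 0.007, 0], [0.2, 0.8, -0.25, 0, 0, 0, -0.1], [0.4, 0.8, -0.25, 0, 0, 0, -0.1], [0.5, 0.8, -0.25, 0, 0, 0, -0.1], [0.5, 0.8, -0.25, 0, 0, 0, -0.1], [0.5, 0.8, -0.25, 0, 0, 0, -0.1], [0.5, 0.8, -0.25, 0, 0, 0, -0.1], [0, 0, 0, 0, 0, 0, -0.1], [0, 0, 0, 0, 0, 0, -0.1]])

```text
clock: 17.55
tool_pos: [0.5318, -0.4306, 0.1113]
tcp_rot: [-0.044, -0.705, -0.046, 0.707]
force: [0.3, -0.3, -0.1]
width: 0.0395
```

Run:
```python
from h import *
st(); snap('wrist','d2'); snap('top','d3',(370,170,550,275),4.4);print(rel([.527,-.437,.041],Rpitch(0)));print(proj('wrist',[.527,-.437,.056]))
```

```text
t 17.55 p [ 0.5318 -0.4306  0.1113] F [ 0.2642 -0.2584 -0.0667] w 0.0395
R [[-0.003, 0.128, -0.992], [0.002, -0.992, -0.128], [-1.0, -0.003, 0.002]] q [-0.7956  0.4604  1.4541 -0.0003  1.2305  0.6474]
(array([2.8182, 0.2336, 0.2235]), array([0.0019, 0.0006, 0.0007]))
[325.0961 228.9469]
```

View pics/d2.png

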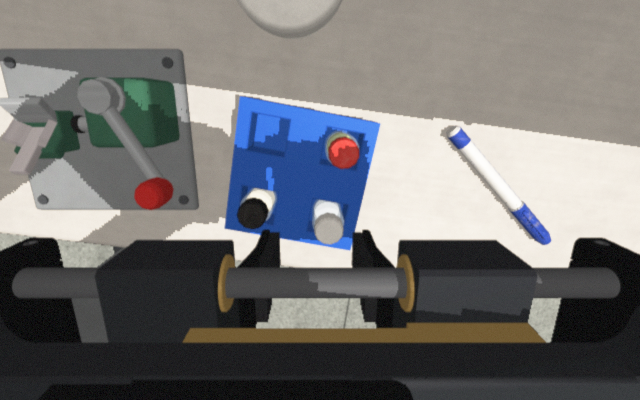

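View pics/d3.png

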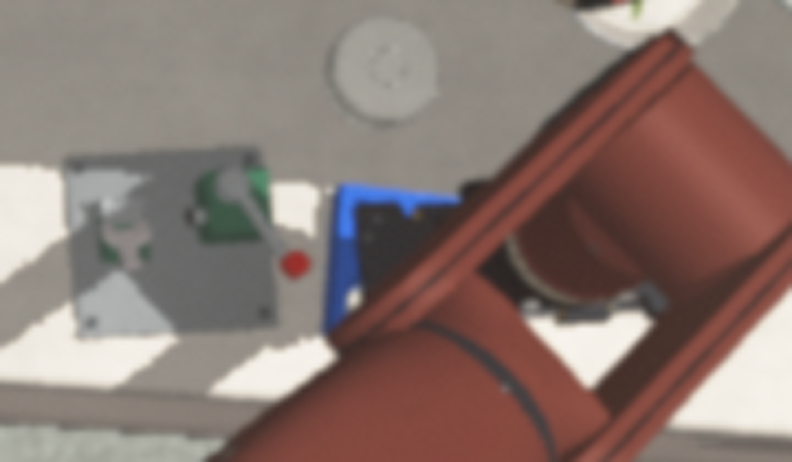

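Run:
```python
from h import *
z=np.load('pics/d2.npz');T=z['T']
p=z['p'].astype(int); hsv=cv2.cvtColor(z['p'],cv2.COLOR_RGB2HSV)
for n,u,v in [('w',329,229),('b',253,212),('r',343,152)]: print(n,onz('wrist',u,v,.056,T))
q=onz('wrist',329,229,.056,T); q[2]=.041; print(rel(q,Rpitch(0)))
px=[(240,96),(380,124),(350,250),(226,229)]
W=[onz('wrist',u,v,.03,T) for u,v in px]; S=np.array([(50,50),(50,-50),(-50,-50),(-50,50)])/1000
th,t,e=fit2d(S,W); print('rack',np.degrees(th),t,e); c,s=np.cos(th),np.sin(th)
for k in [(-.027,-.027),(-.027,.027),(.027,-.027)]: print(t+np.array([c*k[0]-s*k[1],s*k[0]+c*k[1]]))
```

```text
w [ 0.5272 -0.4396  0.056 ]
b [ 0.5328 -0.3868  0.056 ]
r [ 0.5808 -0.4412  0.056 ]
(array([2.818 , 0.3374, 0.2287]), array([0.0019, 0.0006, 0.0007]))
rack -3.1571175445232993 [ 0.5538 -0.4144] [0.0002 0.0009 0.0009 0.0011]
[ 0.5253 -0.4399]
[ 0.5283 -0.386 ]
[ 0.5793 -0.4429]
```

Emit:
servo_tool(targets=[[0, 0.35, 0.23, 0, 0, 0, -0.1], [0.7, 0, 0, 0, 0, 0, -0.1], [0.7, 0, 0, 0, 0, 0, -0.1], [0.7, 0, 0, 0, 0, 0, -0.1], [0.4, 0, 0, 0, 0, 0, -0.1], [0, 0, 0, 0, 0, 0, -0.1], [0, 0, 0, 0, 0, 0, -0.1]])

```text
clock: 18.52
tool_pos: [0.5262, -0.439, 0.0439]
tcp_rot: [-0.044, -0.704, -0.047, 0.707]
force: [0.4, -0.7, 0.2]
width: 0.039
```

Run:
```python
from h import *
st(); snap('wrist','d4'); print(rel([.5268,-.4397,.041],Rpitch(0)))
```

```text
t 18.52 p [ 0.5262 -0.439   0.0439] F [ 0.4161 -0.6558  0.2353] w 0.039
R [[-0.004, 0.128, -0.992], [0.003, -0.992, -0.128], [-1.0, -0.004, 0.003]] q [-0.8101  0.5409  1.4799 -0.0004  1.1255  0.6321]
(array([ 0.1159,  0.0347, -0.0218]), array([0.0021, 0.001 , 0.0012]))
```

View pics/d4.png

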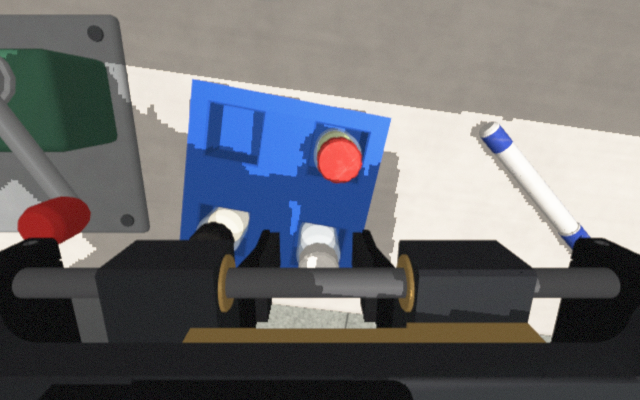

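Emit:
servo_tool(targets=[[0.12, 0, 0, 0, 0, 0, -0.1], [0, 0, 0, 0, 0, 0, -0.4], [0, 0, 0, 0, 0, 0, -1], [0, 0, 0, 0, 0, 0, -1], [0, 0, 0, 0, 0, 0, -1]])

```text
clock: 19.2
tool_pos: [0.5272, -0.4399, 0.0429]
tcp_rot: [-0.045, -0.705, -0.046, 0.706]
force: [0.4, 0.0, 0.5]
width: 0.0214
```

Emit:
servo_tool(targets=[[-0.3, 0, 0, 0, 0, 0, -1], [-0.6, 0, 0, 0, 0, 0, -1], [-0.7, 0, 0, 0, 0, 0, -1], [-0.7, 0, 0, 0, 0, 0, -1], [-0.7, 0, 0, 0, 0, 0, -1], [-0.7, 0, 0, 0, 0, 0, -1], [-0.7, 0, 0, 0, 0, 0, -1], [0, 0, 0, 0, 0, 0, -1], [0, 0, 0, 0, 0, 0, -1]])

```text
clock: 20.32
tool_pos: [0.5282, -0.4408, 0.1637]
tcp_rot: [0.046, 0.706, 0.045, -0.705]
force: [0.1, 0.2, -0.2]
width: 0.0218
```

Run:
```python
from h import *
st(); snap('wrist','d5');snap('side','d6',(380,100,640,400),2)
```

```text
t 20.32 p [ 0.5282 -0.4408  0.1637] F [ 0.0947  0.1582 -0.1605] w 0.0218
R [[0.002, 0.129, -0.992], [-0.002, -0.992, -0.129], [-1.0, 0.003, -0.002]] q [-0.8099  0.4148  1.4122 -0.0003  1.3115  0.6321]
```

View pics/d5.png

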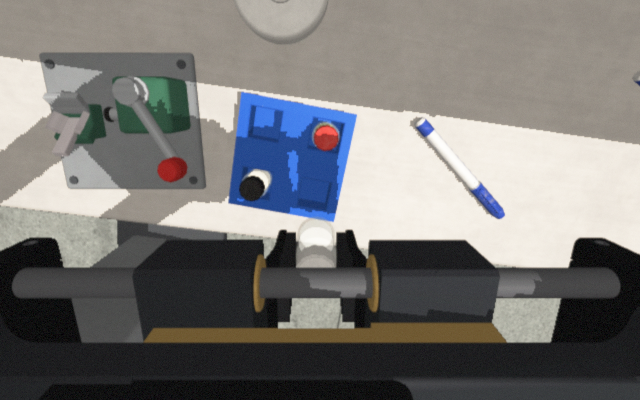

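View pics/d6.png

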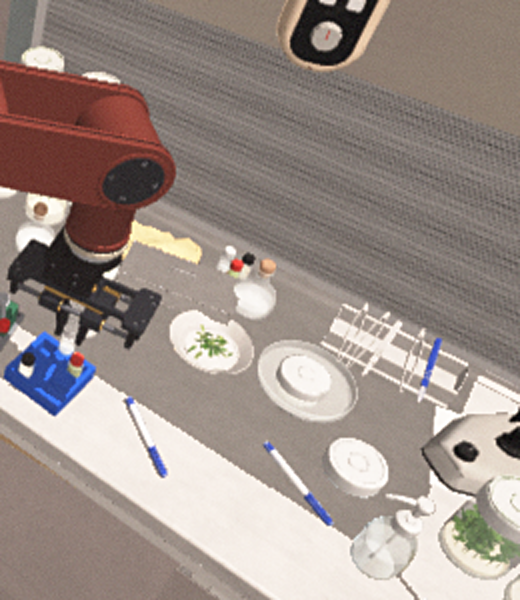

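Run:
```python
from h import *
print(rel(Sw(0,0,170),Rpitch(0)));print(rel(Sw(0,0,170),Rpitch(45)))
```

```text
(array([-0.2805, -8.4403, -2.2496]), array([ 0.0022, -0.0005, -0.0008]))
(array([-0.2805, -8.4403, -2.2496]), array([0.0024, 0.2495, 0.0001]))
```

Emit:
servo_tool(targets=[[0, -0.84, -0.22, 0, 0, 0, -1], [0, -0.84, -0.22, 0, 0, 0, -1], [0, -0.84, -0.22, 0, 0, 0, -1], [0, -0.84, -0.22, 0, 0, 0, -1], [0, -0.84, -0.22, 0, 0, 0, -1], [0, -0.84, -0.22, 0, 0, 0, -1], [0, -0.84, -0.22, 0, 0, 0, -1], [0, -0.84, -0.22, 0, 0, 0, -1], [0, -0.84, -0.22, 0, 0, 0, -1], [0, -0.84, -0.22, 0, 0, 0, -1], [0, 0, 0, 0, 0.05, 0, -1], [0, 0, 0, 0, 0.05, 0, -1], [0, 0, 0, 0, 0.05, 0, -1], [0, 0, 0, 0, 0.05, 0, -1], [0, 0, 0, 0, 0.05, 0, -1], [0, 0, 0, 0, 0, 0, -1], [0, 0, 0, 0, 0, 0, -1]])

```text
clock: 22.55
tool_pos: [0.5593, -0.2016, 0.1624]
tcp_rot: [0.025, 0.923, 0.062, -0.379]
force: [0.1, 0.3, -0.7]
width: 0.0214
```

Run:
```python
from h import *
st(); snap('wrist','e1');snap('top','e2',(370,170,550,275),4.4)
print(rel(Sw(11.5,0,77.3),Rpitch(45)))
```

```text
t 22.55 p [ 0.5593 -0.2016  0.1624] F [ 0.0628  0.348  -0.6509] w 0.0214
R [[0.704, 0.133, -0.697], [0.096, -0.991, -0.092], [-0.703, -0.002, -0.711]] q [-0.8239 -0.1351  2.2338  0.9667  0.7859 -0.0108]
(array([2.5546, 0.9059, 2.2728]), array([ 0.0027, -0.002 ,  0.0032]))
```

View pics/e1.png

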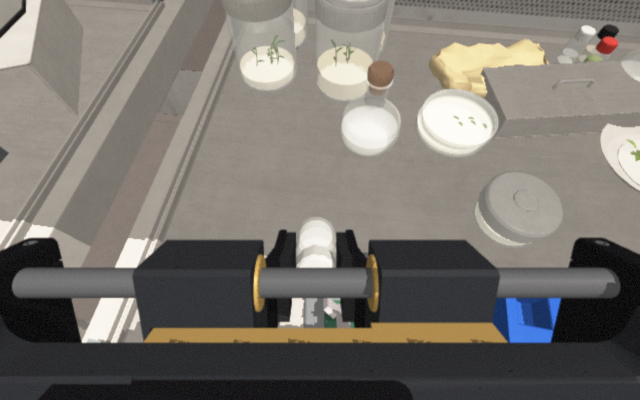

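View pics/e2.png

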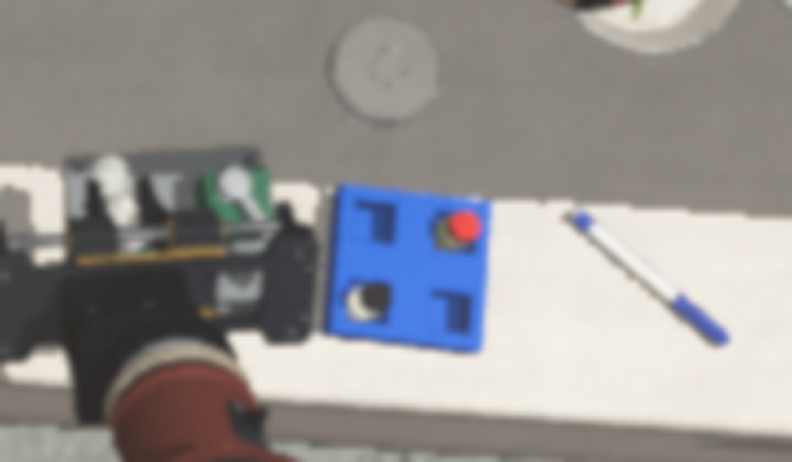

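Emit:
servo_tool(targets=[[0, 0.3, 0.7, 0.003, -0.002, 0.003, -1], [0, 0.3, 0.7, 0, 0, 0, -1], [0, 0.3, 0.7, 0, 0, 0, -1], [0.6, 0, 0.1, 0, 0, 0, -1], [0.6, 0, 0, 0, 0, 0, -1], [0.6, 0, 0, 0, 0, 0, -1], [0, 0, 0, 0, 0, 0, -1], [0, 0, 0, 0, 0, 0, -1]])

```text
clock: 23.65
tool_pos: [0.5548, -0.2281, 0.0881]
tcp_rot: [0.025, 0.921, 0.056, -0.385]
force: [-0.0, 0.1, 0.1]
width: 0.0213
```

Run:
```python
from h import *
st(); snap('wrist','e3');snap('top','e4',(370,170,550,275),4.4)
print(rel(Sw(11.5,0,77.3),Rpitch(45)))
```

```text
t 23.65 p [ 0.5548 -0.2281  0.0881] F [-0.0283  0.0743  0.0991] w 0.0213
R [[0.697, 0.123, -0.707], [0.085, -0.992, -0.089], [-0.712, 0.002, -0.702]] q [-0.8653  0.0521  2.2258  1.1106  0.712  -0.2459]
(array([ 0.7082, -0.1437, -0.0836]), array([ 0.0008,  0.0022, -0.0004]))
```

View pics/e3.png

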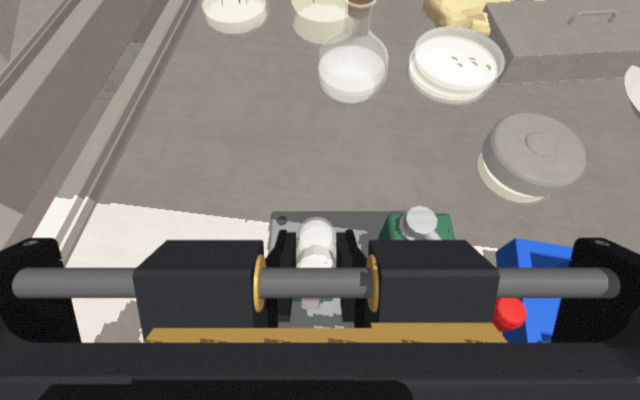

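View pics/e4.png

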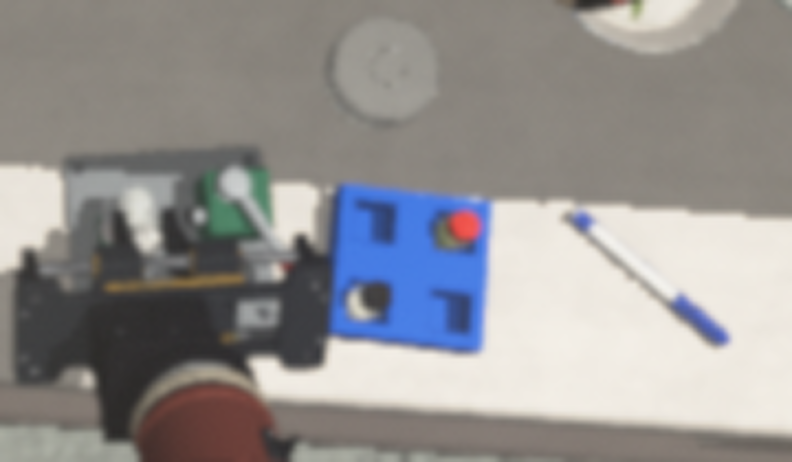

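Emit:
servo_tool(targets=[[0.35, -0.07, 0, 0, 0.002, 0, -1], [0.35, -0.07, 0, 0, 0, 0, -1], [-0.05, 0, 0.3, 0, 0, 0, -1], [-0.05, 0, 0.3, 0, 0, 0, -1], [0, 0, 0, 0, 0, 0, -1], [0, 0, 0, 0, 0, 0, -1]])

```text
clock: 24.5
tool_pos: [0.5543, -0.2252, 0.0667]
tcp_rot: [0.025, 0.922, 0.056, -0.382]
force: [-0.4, -0.4, -0.4]
width: 0.0213
```

Run:
```python
from h import *
st(); snap('wrist','e5')
print(rel(Sw(-6.2,0,59.6),Rpitch(45)))
```

```text
t 24.5 p [ 0.5543 -0.2252  0.0667] F [-0.3888 -0.4281 -0.4163] w 0.0213
R [[0.703, 0.122, -0.701], [0.084, -0.993, -0.089], [-0.707, 0.004, -0.708]] q [-0.8648  0.1006  2.2362  1.1878  0.6879 -0.3398]
(array([ 0.0975, -0.0225,  0.3036]), array([ 0.001 , -0.0002, -0.0008]))
```

View pics/e5.png

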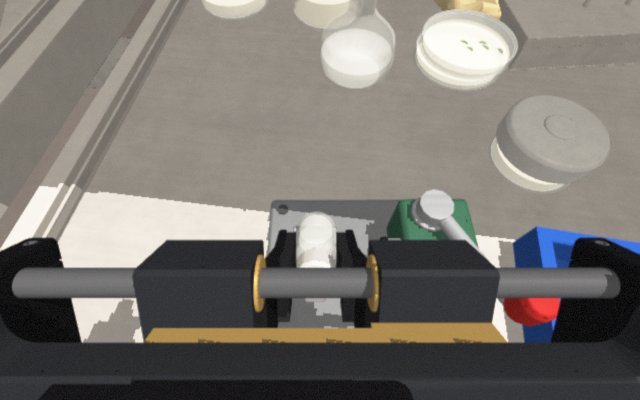

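Emit:
servo_tool(targets=[[0, 0, 0.12, 0, 0, 0, -1], [0, 0, 0.12, 0, 0, 0, -1], [0, 0, 0, 0, 0, 0, -1]])

```text
clock: 24.92
tool_pos: [0.5499, -0.2258, 0.0623]
tcp_rot: [0.025, 0.922, 0.056, -0.381]
force: [0.1, 0.0, -0.3]
width: 0.0212
```

Run:
```python
from h import *
st(); s=readout.state(); print('Ftool',toolT()[:3,:3].T@s['force'], rel(Sw(-6.2,0,59.6),Rpitch(45))[0])
```

```text
t 24.93 p [ 0.5499 -0.2258  0.0623] F [ 0.1188  0.0202 -0.2928] w 0.0212
R [[0.703, 0.122, -0.701], [0.083, -0.992, -0.089], [-0.707, 0.004, -0.708]] q [-0.8742  0.1049  2.2437  1.1977  0.6897 -0.3616]
Ftool [ 0.2921 -0.0068  0.1222] [ 0.1008 -0.0269  0.0521]
```

Almost in; seat along z, then along x, watching force.

Emit:
servo_tool(targets=[[0, 0, 0.06, 0, 0, 0, -1], [0, 0, 0.06, 0, 0, 0, -1], [0, 0, 0, 0, 0, 0, -1]])

```text
clock: 25.3
tool_pos: [0.5495, -0.226, 0.0623]
tcp_rot: [0.026, 0.923, 0.056, -0.38]
force: [1.1, 1.2, 0.6]
width: 0.0211
```

Run:
```python
from h import *
st(); s=readout.state(); print('Ftool',toolT()[:3,:3].T@s['force'], rel(Sw(-6.2,0,59.6),Rpitch(45))[0])
```

```text
t 25.3 p [ 0.5495 -0.226   0.0623] F [1.1236 1.2322 0.6268] w 0.0211
R [[0.706, 0.124, -0.698], [0.085, -0.992, -0.09], [-0.704, 0.004, -0.711]] q [-0.8779  0.1062  2.2452  1.205   0.6936 -0.3724]
Ftool [ 0.4563 -1.081  -1.3405] [ 0.1115 -0.0316  0.0399]
```

Emit:
servo_tool(targets=[[0.08, 0, 0, 0, 0, 0, -1], [0.08, 0, 0.02, 0, 0, 0, -1], [0, 0, 0, 0, 0, 0, -1]])

```text
clock: 25.68
tool_pos: [0.5521, -0.2274, 0.0622]
tcp_rot: [0.027, 0.924, 0.056, -0.378]
force: [-5.9, 2.8, 5.6]
width: 0.0218
```

Run:
```python
from h import *
st(); s=readout.state(); print('Ftool',toolT()[:3,:3].T@s['force'], rel(Sw(-6.2,0,59.6),Rpitch(45))[0])
```

```text
t 25.68 p [ 0.5521 -0.2274  0.0622] F [-5.8963  2.7741  5.6445] w 0.0218
R [[0.708, 0.124, -0.695], [0.083, -0.992, -0.093], [-0.701, 0.008, -0.713]] q [-0.8759  0.1129  2.2403  1.2139  0.6911 -0.3818]
Ftool [-7.902  -3.442  -0.1836] [ 0.0375 -0.1015  0.1052]
```

Emit:
servo_tool(targets=[[0, -0.05, 0.06, 0, 0, 0, -1], [0, -0.03, 0.05, 0, 0, 0, -1]])

```text
clock: 25.92
tool_pos: [0.5502, -0.2272, 0.0611]
tcp_rot: [0.028, 0.924, 0.055, -0.377]
force: [6.3, 0.2, 4.6]
width: 0.0217
```

Run:
```python
from h import *
st(); s=readout.state(); print('Ftool',toolT()[:3,:3].T@s['force'], rel(Sw(-6.2,0,59.6),Rpitch(45))[0]); snap('wrist','e6')
```

```text
t 25.93 p [ 0.5502 -0.2272  0.0611] F [6.3425 0.1824 4.6372] w 0.0217
R [[0.709, 0.123, -0.694], [0.08, -0.992, -0.093], [-0.7, 0.01, -0.714]] q [-0.8784  0.1108  2.2463  1.2204  0.6891 -0.3914]
Ftool [ 1.2645  0.6436 -7.7298] [ 0.0617 -0.0848  0.0237]
```

View pics/e6.png

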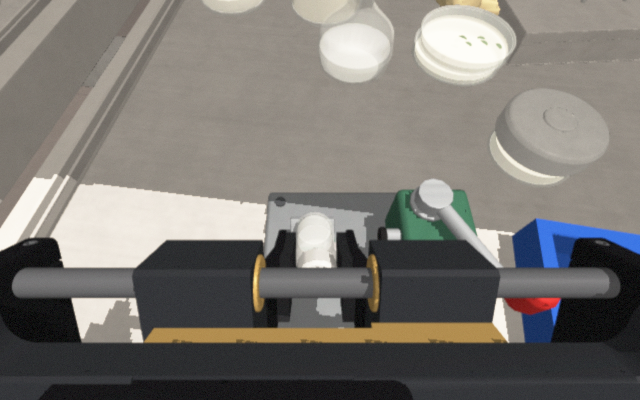

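Emit:
servo_tool(targets=[[0.03, 0, 0, 0, 0, 0, -0.4], [0, 0, 0, 0, 0, 0, -0.2], [0, 0, 0, 0, 0, 0, -0.15], [0, 0, 0, 0, 0, 0, -0.15]])

```text
clock: 26.48
tool_pos: [0.549, -0.2259, 0.0577]
tcp_rot: [0.027, 0.923, 0.055, -0.38]
force: [-0.1, 1.0, 0.1]
width: 0.0364
```

Run:
```python
from h import *
st(); snap('wrist','e7')
```

```text
t 26.48 p [ 0.549  -0.2259  0.0577] F [-0.1156  1.0256  0.0812] w 0.0364
R [[0.706, 0.123, -0.698], [0.082, -0.992, -0.093], [-0.704, 0.008, -0.71]] q [-0.8771  0.1154  2.2477  1.22    0.6858 -0.3929]
```

View pics/e7.png

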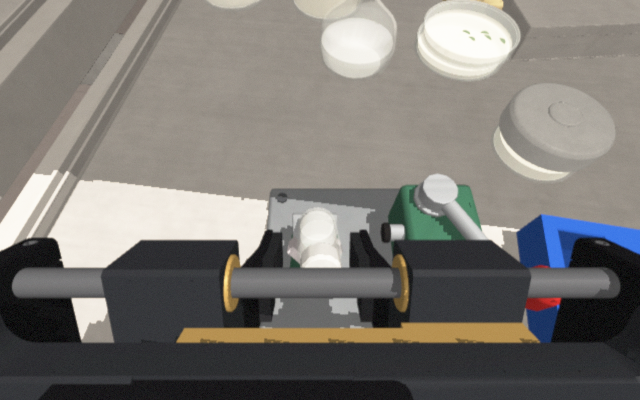

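Emit:
servo_tool(targets=[[-0.4, 0, 0, 0, 0, 0, -0.15], [-0.7, 0, 0, 0, 0, 0, -0.1], [-0.8, 0, 0, 0, 0, 0, 0], [-0.8, 0, 0, 0, 0, 0, 0], [-0.8, 0, 0, 0, 0, 0, 0], [0, 0, 0, 0, -0.05, 0, 0], [0, 0, 0, 0, -0.05, 0, 0], [0, 0, 0, 0, -0.05, 0, 0], [0, 0, 0, 0, -0.05, 0, 0], [0, 0, 0, 0, -0.05, 0, 0], [0, 0, 0, 0, 0, 0, 0]])

```text
clock: 27.9
tool_pos: [0.4793, -0.2365, 0.1246]
tcp_rot: [-0.045, -0.702, -0.034, 0.71]
force: [1.0, -0.5, 0.3]
width: 0.0437
```

Run:
```python
from h import *
st(); snap('wrist','f1'); snap('top','f2',(370,170,550,275),4.4)
print(rel(Sw(-25.5,-100.4,120),Rpitch(0)))
```

```text
t 27.9 p [ 0.4793 -0.2365  0.1246] F [ 0.9739 -0.5478  0.3374] w 0.0437
R [[-0.009, 0.112, -0.994], [-0.016, -0.994, -0.112], [-1.0, 0.015, 0.011]] q [-0.5943  0.1089  1.8608 -0.0202  1.1704  0.8719]
(array([ 0.1978,  3.8946, -2.2277]), array([-0.0036,  0.0031, -0.0044]))
```

View pics/f1.png

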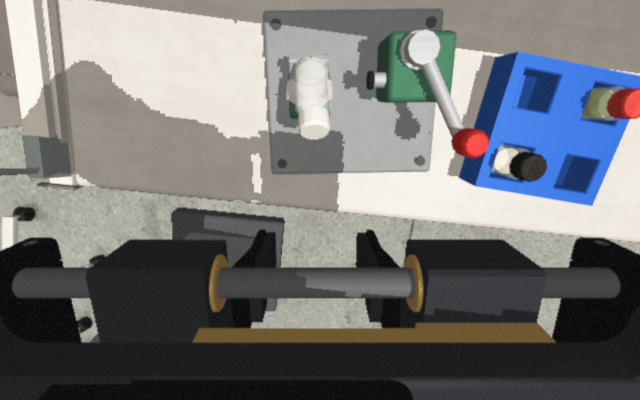

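View pics/f2.png

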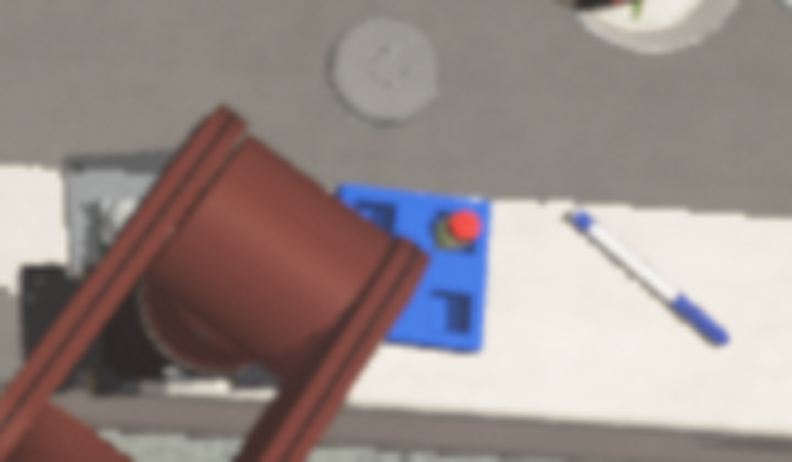

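Run:
```python
from h import *
z=np.load('pics/f1.npz');T=z['T'];b=z['p'][:,:,::-1]
for p in [(-15.4,0,68.8),(-6.2,0,59.6),(21.4,0,32),(-25.5,-100.4,82)]: print(p,proj('wrist',Sw(*p),T))
k=onz('wrist',470,141,.082,T); print('knob stand',Rz.T@(k-np.array([*ST,0])))
cv2.imwrite('pics/f1c.png',cv2.resize(b[0:190,250:380],None,fx=4,fy=3.1578*1,interpolation=cv2.INTER_CUBIC))
```

```text
(-15.4, 0, 68.8) [310.1791 126.2549]
(-6.2, 0, 59.6) [310.0082 110.6547]
(21.4, 0, 32) [309.5511  68.91  ]
(-25.5, -100.4, 82) [477.2818 143.2288]
knob stand [-0.0241 -0.0958  0.082 ]
```

View pics/f1c.png

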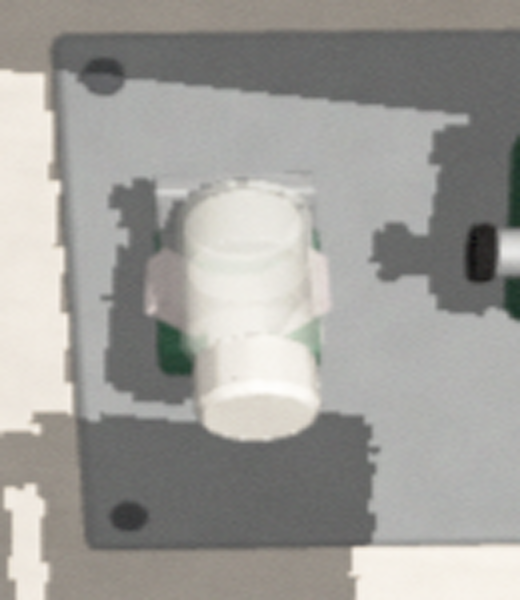

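Run:
```python
from h import *
z=np.load('pics/f1.npz');T=z['T'];P=pts('wrist',z['d'],T)
def s(u,v):
    q=(Rz.T@(P[v,u]-np.array([*ST,0])))*1000; return q.round(1),round((q[2]-q[0])/2**.5,1),round((q[2]+q[0])/2**.5,1)
for v in range(54,68,2): print('plate',v,[s(u,v)[1] for u in (289,290,291,292,327,328,329)])
for u,v in [(315,130),(310,128),(320,128),(315,135),(315,125)]: print('cap',s(u,v))
for v in range(60,125,8): print('ridge',v,s(312+int((v-60)*3/65),v))
```

```text
plate 54 [np.float64(-19.0), np.float64(-19.7), np.float64(-19.5), np.float64(-19.6), np.float64(-19.4), np.float64(-18.3), np.float64(-18.4)]
plate 56 [np.float64(2.9), np.float64(3.7), np.float64(3.3), np.float64(3.3), np.float64(3.8), np.float64(3.6), np.float64(-16.7)]
plate 58 [np.float64(5.8), np.float64(5.4), np.float64(6.4), np.float64(6.0), np.float64(6.8), np.float64(6.1), np.float64(-16.1)]
plate 60 [np.float64(7.7), np.float64(6.5), np.float64(7.9), np.float64(7.9), np.float64(7.9), np.float64(7.0), np.float64(-15.9)]
plate 62 [np.float64(8.1), np.float64(8.2), np.float64(9.0), np.float64(8.5), np.float64(8.1), np.float64(8.9), np.float64(-15.1)]
plate 64 [np.float64(6.9), np.float64(7.7), np.float64(7.7), np.float64(8.2), np.float64(7.9), np.float64(7.7), np.float64(-14.1)]
plate 66 [np.float64(8.0), np.float64(8.0), np.float64(7.2), np.float64(8.4), np.float64(11.2), np.float64(6.6), np.float64(-12.8)]
cap (array([-17.9,  -3. ,  67. ]), np.float64(60.0), np.float64(34.7))
cap (array([-16.4,   0.1,  69.6]), np.float64(60.8), np.float64(37.6))
cap (array([-16.5,  -6.2,  69.4]), np.float64(60.7), np.float64(37.4))
cap (array([-21.4,  -3. ,  63.4]), np.float64(60.0), np.float64(29.7))
cap (array([-14.5,  -3. ,  71.5]), np.float64(60.8), np.float64(40.4))
ridge 60 (array([25.6, -1.7, 46.9]), np.float64(15.1), np.float64(51.2))
ridge 68 (array([20.3, -1.7, 51.2]), np.float64(21.9), np.float64(50.6))
ridge 76 (array([15.2, -1.6, 55.3]), np.float64(28.4), np.float64(49.8))
ridge 84 (array([10.1, -2.1, 59. ]), np.float64(34.6), np.float64(48.9))
ridge 92 (array([ 5.2, -2.1, 63.4]), np.float64(41.2), np.float64(48.5))
ridge 100 (array([ 0.4, -2. , 65.4]), np.float64(45.9), np.float64(46.5))
ridge 108 (array([-4.4, -2.5, 68. ]), np.float64(51.1), np.float64(45.0))
ridge 116 (array([-9. , -2.4, 72.2]), np.float64(57.4), np.float64(44.7))
ridge 124 (array([-13.8,  -2.4,  72.3]), np.float64(60.9), np.float64(41.4))
```

Emit:
servo_tool(targets=[[0, 0.75, -0.4, -0.004, 0.003, -0.004, 0], [0, 0.75, -0.45, 0, 0, 0, 0], [0, 0.75, -0.45, 0, 0, 0, 0], [0, 0.75, -0.45, 0, 0, 0, 0], [0, 0.75, -0.45, 0, 0, 0, 0], [0, 0, 0, 0, 0, 0, 0], [0, 0, 0, 0, 0, 0, 0]])

```text
clock: 28.88
tool_pos: [0.5343, -0.326, 0.1242]
tcp_rot: [0.039, 0.71, 0.042, -0.702]
force: [0.2, 0.1, 0.4]
width: 0.0435
```

Run:
```python
from h import *
st(); snap('wrist','f3')
print(rel(Sw(-25.5,-99,73),Rpitch(0)))
```

```text
t 28.88 p [ 0.5343 -0.326   0.1242] F [0.2116 0.1366 0.4123] w 0.0435
R [[0.01, 0.114, -0.993], [0.005, -0.993, -0.114], [-1.0, -0.004, -0.01]] q [-0.6794  0.3111  1.6241  0.0112  1.2021  0.7733]
(array([ 2.0523,  0.0357, -0.3457]), array([-0.0025, -0.0033,  0.0012]))
```

View pics/f3.png

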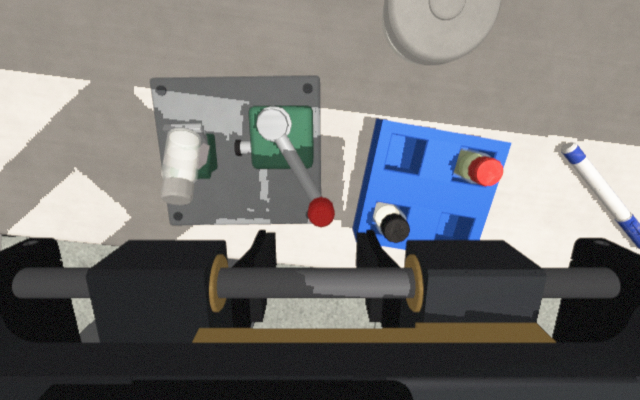

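Run:
```python
from h import *
z=np.load('pics/f3.npz');T=z['T'];P=pts('wrist',z['d'],T)
k=onz('wrist',320,211,.082,T); print('knob',k,P[209,320],Rz.T@(k-np.array([*ST,0])))
k[2]=.073; print(rel(k,Rpitch(0)))
```

```text
knob [ 0.5466 -0.3265  0.082 ] [ 0.5479 -0.3264  0.0817] [-0.0225 -0.1002  0.082 ]
(array([ 2.0533,  0.0841, -0.4645]), array([-0.0025, -0.0033,  0.0012]))
```

Emit:
servo_tool(targets=[[0, 0.04, -0.35, -0.002, -0.003, 0, 0], [0.6, 0, 0, 0, 0, 0, 0], [0.7, 0, 0, 0, 0, 0, 0], [0.7, 0, 0, 0, 0, 0, 0], [0, 0, 0, 0, 0, 0, 0], [0, 0, 0, 0, 0, 0, 0]])

```text
clock: 29.68
tool_pos: [0.5422, -0.3232, 0.0688]
tcp_rot: [-0.041, -0.705, -0.046, 0.707]
force: [-0.4, 0.1, 0.7]
width: 0.0436
```

Emit:
servo_tool(targets=[[0, -0.3, 0, 0, 0, 0, 0], [0, -0.3, 0, 0, 0, 0, 0], [0, -0.3, 0, 0, 0, 0, 0], [0, -0.3, 0, 0, 0, 0, 0]])

```text
clock: 30.18
tool_pos: [0.5364, -0.298, 0.0708]
tcp_rot: [-0.044, -0.704, -0.042, 0.707]
force: [-4.0, -7.1, -2.6]
width: 0.0436
```

Run:
```python
from h import *
st(); print(Rz.T@(toolT()[:3,3]-np.array([*ST,0]))); snap('wrist','f4')
```

```text
t 30.18 p [ 0.5364 -0.298   0.0708] F [-4.0006 -7.0798 -2.6304] w 0.0436
R [[-0.004, 0.121, -0.993], [-0.004, -0.993, -0.121], [-1.0, 0.003, 0.005]] q [-0.6324  0.3541  1.6801 -0.0063  1.1088  0.8197]
[-0.0292 -0.0706  0.0708]
```

View pics/f4.png

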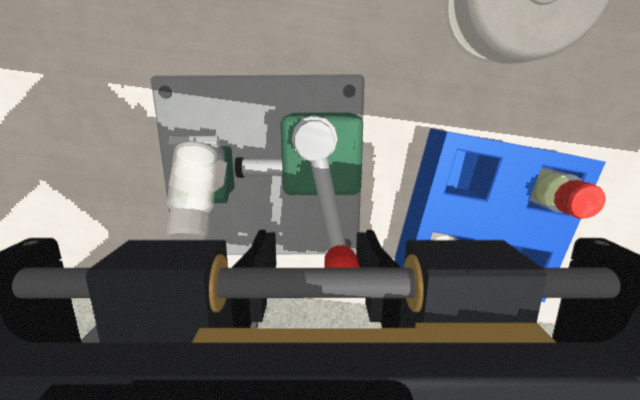

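Emit:
servo_tool(targets=[[0, -0.3, 0.05, 0, 0, 0, 0], [0, -0.3, 0.05, 0, 0, 0, 0]])

```text
clock: 30.48
tool_pos: [0.5318, -0.285, 0.0719]
tcp_rot: [-0.046, -0.705, -0.04, 0.707]
force: [1.1, -5.5, -3.6]
width: 0.0438
```

Emit:
servo_tool(targets=[[0, -0.15, 0, 0, 0, 0, 0], [0, -0.15, 0, 0, 0, 0, 0]])

```text
clock: 30.72
tool_pos: [0.5316, -0.2843, 0.0723]
tcp_rot: [0.052, 0.706, 0.035, -0.705]
force: [2.2, -18.7, -13.6]
width: 0.0438
```

Run:
```python
from h import *
st(); print(Rz.T@(toolT()[:3,3]-np.array([*ST,0])),Rz.T@readout.state()['force']); snap('wrist','f5')
```

```text
t 30.73 p [ 0.5316 -0.2843  0.0723] F [  2.1677 -18.6571 -13.5727] w 0.0438
R [[0.002, 0.122, -0.993], [-0.024, -0.992, -0.122], [-1.0, 0.024, 0.001]] q [-0.6115  0.3186  1.7231 -0.0209  1.0844  0.847 ]
[-0.0323 -0.0564  0.0723] [ -0.1222 -18.7822 -13.5727]
```

View pics/f5.png

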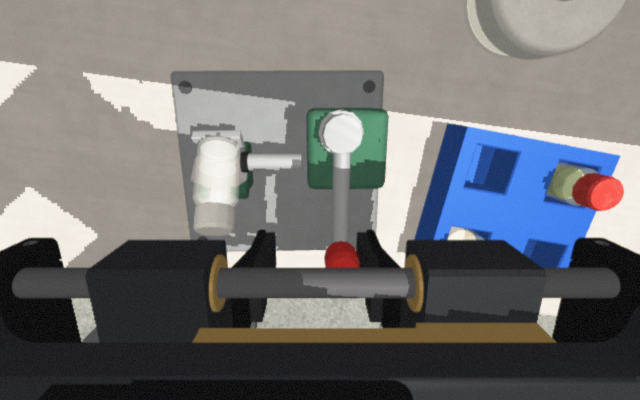

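Emit:
servo_tool(targets=[[0, 0.3, 0, 0, 0, 0.004, 0], [0, 0.3, 0, 0, 0, 0.004, 0], [0, 0.3, -0.1, 0, 0, 0, 0], [0, 0.3, 0, 0, 0, 0, 0], [0, 0.3, 0, 0, 0, 0, 0], [0, 0.2, 0, 0, 0, 0, 0], [0, 0, 0, 0, 0, 0, 0]])

```text
clock: 31.65
tool_pos: [0.5411, -0.3289, 0.0766]
tcp_rot: [0.062, 0.708, 0.024, -0.703]
force: [-0.7, 0.1, 0.5]
width: 0.0436
```

Run:
```python
from h import *
st(); print(Rz.T@(toolT()[:3,3]-np.array([*ST,0])),Rz.T@readout.state()['force']); snap('wrist','f6')
```

```text
t 31.65 p [ 0.5411 -0.3289  0.0766] F [-0.6793  0.1276  0.5274] w 0.0436
R [[0.009, 0.121, -0.993], [-0.053, -0.991, -0.122], [-0.999, 0.054, -0.003]] q [-0.6513  0.3625  1.6577 -0.041   1.0822  0.8161]
[-0.0283 -0.1019  0.0766] [-0.6586  0.2095  0.5274]
```

View pics/f6.png

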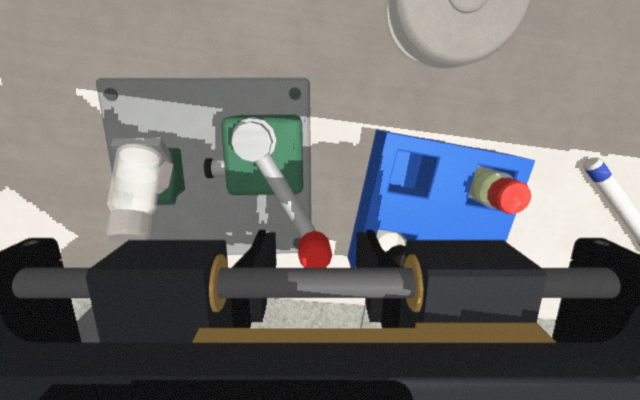

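Emit:
servo_tool(targets=[[-0.8, 0, 0, 0, 0, 0, 0], [-0.9, 0, 0, 0, 0, -0.017, 0], [-0.9, -0.5, 0, 0, 0, 0, 0], [-0.8, -0.9, 0, 0, -0.046, 0, -0.1], [0, -0.9, 0, 0, -0.046, 0, -0.15], [0, -0.9, 0, 0, -0.046, 0, -0.15], [0, -0.5, 0, 0, 0, 0, -0.15], [0, 0, 0, 0, 0, 0, -0.15]])

```text
clock: 32.7
tool_pos: [0.5303, -0.2317, 0.1751]
tcp_rot: [-0.052, -0.538, -0.031, 0.841]
force: [-0.4, 0.8, -0.1]
width: 0.0372
```

Run:
```python
from h import *
st(); snap('wrist','g1'); print(rel(Sw(18.4,-2,92),Rpitch(-25)))
```

```text
t 32.7 p [ 0.5303 -0.2317  0.1751] F [-0.3768  0.819  -0.0803] w 0.0372
R [[-0.416, 0.12, -0.901], [-0.054, -0.993, -0.108], [-0.908, 0.004, 0.42]] q [-0.4209  0.4684  1.3782 -0.2222  1.6684  1.0502]
(array([ 2.2469, -0.1214, -3.0618]), array([-0.0012, -0.0009, -0.0008]))
```

View pics/g1.png

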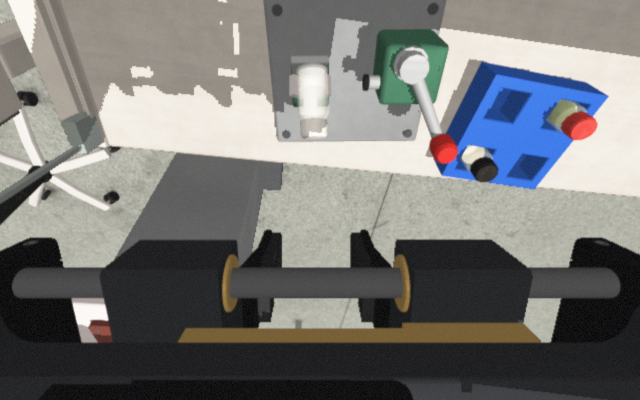

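Emit:
servo_tool(targets=[[0, -0.1, -0.7, 0, 0, 0, -0.15], [0, 0, -0.8, 0, 0, 0, -0.15], [0, 0, -0.8, 0, 0, 0, -0.15], [0, 0, -0.75, 0, 0, 0, -0.15], [0.7, 0, 0, 0, 0, 0, -0.15], [0.7, 0, 0, 0, 0, 0, -0.15], [0.7, 0, 0, 0, 0, 0, -0.15], [0, 0, 0, 0, 0, 0, -0.15], [0, 0, 0, 0, 0, 0, -0.15]])

```text
clock: 33.88
tool_pos: [0.5767, -0.23, 0.0932]
tcp_rot: [-0.048, -0.542, -0.027, 0.839]
force: [-0.7, -0.7, 0.5]
width: 0.0369
```

Run:
```python
from h import *
st(); snap('wrist','g2'); print(rel(Sw(18.4,-2,92),Rpitch(-25)));print(rel(Sw(1.6,-2,56),Rpitch(-25))); print(proj('wrist',Sw(-15.4,-2,68.8)))
```

```text
t 33.88 p [ 0.5767 -0.23    0.0932] F [-0.6762 -0.7333  0.4802] w 0.0369
R [[-0.408, 0.109, -0.906], [-0.05, -0.994, -0.097], [-0.911, 0.006, 0.412]] q [-0.3962  0.6423  1.2896 -0.2054  1.5832  1.1025]
(array([ 0.0473, -0.2408,  0.008 ]), array([-0.0043, -0.0038,  0.    ]))
(array([ 1.6363, -0.2405,  0.0274]), array([-0.0043, -0.0038,  0.    ]))
[307.7684 262.551 ]
```

View pics/g2.png

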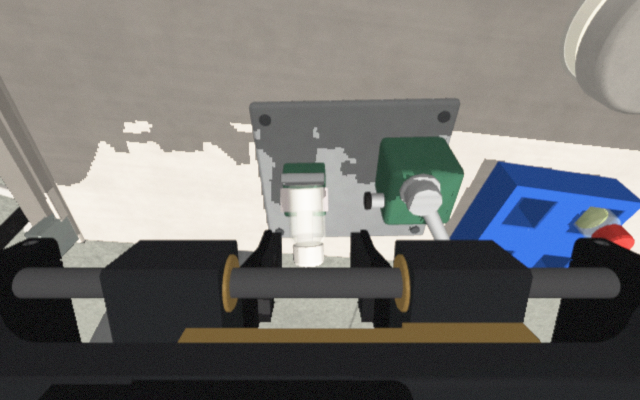

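Emit:
servo_tool(targets=[[0, -0.24, 0, -0.004, -0.004, 0, -0.15], [0, 0, 0, 0, 0, 0, -0.15], [0.55, 0, 0, 0, 0, 0, -0.15], [0.55, 0, 0, 0, 0, 0, -0.15], [0, 0, 0, 0, 0, 0, -0.15], [0, 0, 0, 0, 0, 0, -0.15]])

```text
clock: 34.67
tool_pos: [0.5643, -0.225, 0.0672]
tcp_rot: [-0.052, -0.536, -0.033, 0.842]
force: [0.9, -0.2, -0.1]
width: 0.0369
```

Run:
```python
from h import *
st(); snap('wrist','g3'); print(rel(Sw(1.6,-2,56),Rpitch(-25)))
```

```text
t 34.67 p [ 0.5643 -0.225   0.0672] F [ 0.9102 -0.1822 -0.1372] w 0.0369
R [[-0.419, 0.122, -0.9], [-0.052, -0.992, -0.111], [-0.906, 0.001, 0.423]] q [-0.3935  0.652   1.3317 -0.2108  1.5435  1.1019]
(array([0.4968, 0.0191, 0.0195]), array([ 0.0001,  0.0001, -0.0002]))
```

View pics/g3.png

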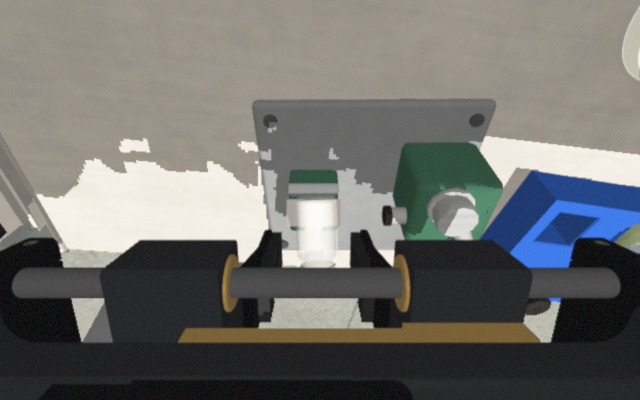

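Centred. Final descent and close.

Emit:
servo_tool(targets=[[0.25, 0, 0, 0, 0, 0, -0.15], [0.22, 0, 0, 0, 0, 0, -0.15], [0, 0, 0, 0, 0, 0, -0.15], [0, 0, 0, 0, 0, 0, -0.4], [0, 0, 0, 0, 0, 0, -1], [0, 0, 0, 0, 0, 0, -1], [0, 0, 0, 0, 0, 0, -1]])

```text
clock: 35.6
tool_pos: [0.5597, -0.2258, 0.0565]
tcp_rot: [-0.052, -0.537, -0.032, 0.841]
force: [-0.5, 0.8, -0.9]
width: 0.0226
```

Run:
```python
from h import *
st(); snap('wrist','g4'); print(rel(Sw(1.6,-2,56),Rpitch(-25)), toolT()[:3,:3].T@readout.state()['force'])
```

```text
t 35.6 p [ 0.5597 -0.2258  0.0565] F [-0.4649  0.7517 -0.8552] w 0.0226
R [[-0.418, 0.122, -0.9], [-0.053, -0.992, -0.11], [-0.907, 0.001, 0.422]] q [-0.397   0.6549  1.3493 -0.2124  1.5215  1.1033]
(array([0.0356, 0.0034, 0.0315]), array([-0.    , -0.0004, -0.0005])) [ 1.0742  0.057  -0.3679]
```

View pics/g4.png

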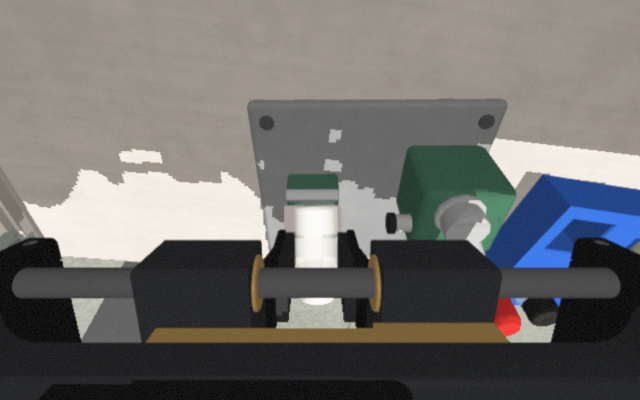

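Emit:
servo_tool(targets=[[-0.4, 0, -0.15, 0, 0, 0, -1], [-0.8, 0, -0.25, 0, 0, 0, -1], [-0.8, 0, -0.2, 0, 0, 0, -1], [-0.9, 0, 0, 0, 0, 0, -1], [-0.9, 0, 0, 0, 0, 0, -1], [-0.9, 0, 0.4, 0, 0.05, 0, -1], [-0.8, 0, 0.8, 0, 0.05, 0, -1], [-0.5, 0, 0.9, 0, 0.05, 0, -1], [0, 0, 0.9, 0, 0.05, 0, -1], [0, 0, 0.9, 0, 0.05, 0, -1], [0, 0, 0.9, 0, 0, 0, -1]])

```text
clock: 37.02
tool_pos: [0.5207, -0.2313, 0.1941]
tcp_rot: [0.039, 0.826, 0.05, -0.56]
force: [1.1, 0.5, -1.2]
width: 0.0225
```

Run:
```python
from h import *
st(); snap('wrist','g5'); print(rel([.36,-.1,.23],Rpitch(20,7)))
```

```text
t 37.02 p [ 0.5207 -0.2313  0.1941] F [ 1.1001  0.4611 -1.2001] w 0.0225
R [[0.367, 0.126, -0.922], [0.039, -0.992, -0.12], [-0.929, 0.008, -0.369]] q [-0.7198 -0.1129  1.9896  0.3227  1.0253  0.5877]
(array([-3.4841, -6.0115,  4.7083]), array([ 0.0023, -0.0083, -0.0019]))
```

View pics/g5.png

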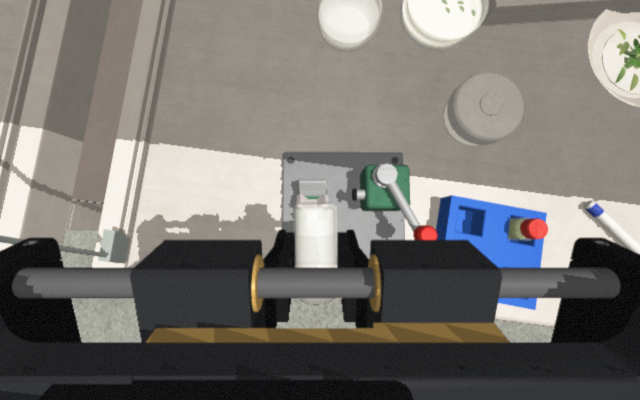

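Emit:
servo_tool(targets=[[-0.45, -0.5, 0.6, 0, -0.004, 0, -1], [-0.45, -0.7, 0.6, 0, -0.004, 0, -1], [-0.45, -0.8, 0.6, 0, 0, 0, -1], [-0.45, -0.8, 0.6, 0, 0, 0, -1], [-0.45, -0.8, 0.6, 0, 0, 0, -1], [-0.45, -0.8, 0.6, 0, 0, 0, -1], [-0.45, -0.8, 0.6, 0, 0, 0, -1], [-0.4, -0.8, 0.6, 0, 0, 0, -1]])

```text
clock: 38.08
tool_pos: [0.3591, -0.0993, 0.2449]
tcp_rot: [0.043, 0.819, 0.049, -0.569]
force: [0.4, 0.3, -0.2]
width: 0.0225
```

Run:
```python
from h import *
st(); print(rel([.37,.43,.23],Rpitch(20,-5.8)))
```

```text
t 38.08 p [ 0.3591 -0.0993  0.2449] F [ 0.4334  0.3388 -0.1874] w 0.0225
R [[0.347, 0.129, -0.929], [0.03, -0.992, -0.126], [-0.937, 0.016, -0.348]] q [-0.7223 -0.7956  2.3448  0.2612  1.3492  0.6901]
(array([  1.3498, -20.9443,  -2.8705]), array([ 0.0706, -0.0025,  0.0207]))
```

Emit:
servo_tool(targets=[[0.2, -0.3, -0.5, 0, 0, 0, -1], [0.2, -0.6, -0.5, 0, 0, 0, -1], [0.2, -0.8, -0.5, 0, 0, 0, -1], [0, -1, -0.4, 0, 0, 0, -1], [0, -1, -0.2, 0, 0, 0, -1], [0, -1, -0.15, 0, 0, 0, -1], [0, -1, -0.15, 0, 0, 0, -1], [0, -1, -0.15, 0, 0, 0, -1], [0, -1, -0.15, 0, 0, 0, -1], [0, -1, -0.15, 0, 0, 0, -1], [0, -1, -0.15, 0, 0, 0, -1], [0, -1, -0.1, 0, 0, 0, -1], [0, -1, -0.1, 0, 0, 0, -1], [0, -1, -0.1, 0, 0, 0, -1]])

```text
clock: 39.83
tool_pos: [0.4086, 0.2416, 0.2788]
tcp_rot: [0.047, 0.827, 0.048, -0.558]
force: [0.2, -0.5, -0.4]
width: 0.0229
```

Run:
```python
from h import *
st(); print(rel([.42,.43,.23],Rpitch(20,-5.8)))
```

```text
t 39.83 p [0.4086 0.2416 0.2788] F [ 0.1845 -0.4717 -0.3656] w 0.0229
R [[0.373, 0.132, -0.918], [0.028, -0.991, -0.131], [-0.927, 0.023, -0.373]] q [ 0.4701 -0.465   2.1044 -0.1586  1.1509  1.9432]
(array([ 2.1885, -7.4541, -0.6793]), array([ 0.072 , -0.0115,  0.0196]))
```

Emit:
servo_tool(targets=[[0.2, -0.7, -0.1, 0.036, -0.006, 0.01, -1], [0.2, -0.8, -0.1, 0.036, -0.006, 0.01, -1], [0.2, -0.9, -0.1, 0, 0, 0, -1], [0.2, -0.9, -0.1, 0, 0, 0, -1], [0.2, -0.9, -0.1, 0, 0, 0, -1], [0.2, -0.9, -0.1, 0, 0, 0, -1], [0.2, -0.9, -0.1, 0, 0, 0, -1], [0, 0, 0, 0, 0, 0, -1], [0, 0, 0, 0, 0, 0, -1]])

```text
clock: 40.95
tool_pos: [0.4498, 0.4051, 0.2624]
tcp_rot: [-0.033, 0.82, -0.04, -0.57]
force: [0.2, -0.1, -0.5]
width: 0.0222
```

Run:
```python
from h import *
st(); snap('wrist','h1'); print(rel([.4945,.436,.12],Rpitch(20,-5.8)))
```

```text
t 40.95 p [0.4498 0.4051 0.2624] F [ 0.2313 -0.0558 -0.4999] w 0.0222
R [[0.347, -0.103, -0.932], [-0.029, -0.995, 0.1], [-0.937, -0.008, -0.348]] q [ 0.7451 -0.0096  1.7546 -0.2828  1.1651  2.5027]
(array([ 5.9279, -1.371 ,  0.4418]), array([-0.0016, -0.0021,  0.0022]))
```

View pics/h1.png

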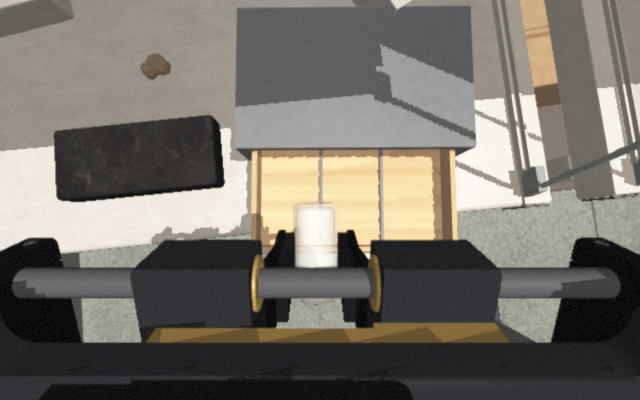

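Emit:
servo_tool(targets=[[0.6, -0.2, 0.05, 0, 0, 0, -1], [0.75, -0.2, 0.05, 0, 0, 0, -1], [0.75, -0.2, 0.05, 0, 0, 0, -1], [0.75, -0.2, 0.05, 0, 0, 0, -1], [0.75, -0.2, 0.05, 0, 0, 0, -1], [0.75, -0.2, 0.05, 0, 0, 0, -1], [0.75, -0.1, 0.05, 0, 0, 0, -1], [0, 0, 0, 0, 0, 0, -1], [0, 0, 0, 0, 0, 0, -1]])

```text
clock: 42.12
tool_pos: [0.4909, 0.4334, 0.1276]
tcp_rot: [-0.032, 0.819, -0.042, -0.572]
force: [0.0, -1.2, 0.6]
width: 0.0225
```

Run:
```python
from h import *
st(); snap('wrist','h2'); print(rel([.4945,.436,.038],Rpitch(20,-5.8)))
```

```text
t 42.12 p [0.4909 0.4334 0.1276] F [ 0.0494 -1.2288  0.6097] w 0.0225
R [[0.343, -0.106, -0.933], [-0.033, -0.994, 0.101], [-0.939, -0.004, -0.344]] q [ 0.733   0.238   1.7488 -0.3205  0.9367  2.5732]
(array([ 3.4118, -0.1126,  1.1019]), array([-0.0018, -0.0008,  0.0006]))
```

View pics/h2.png

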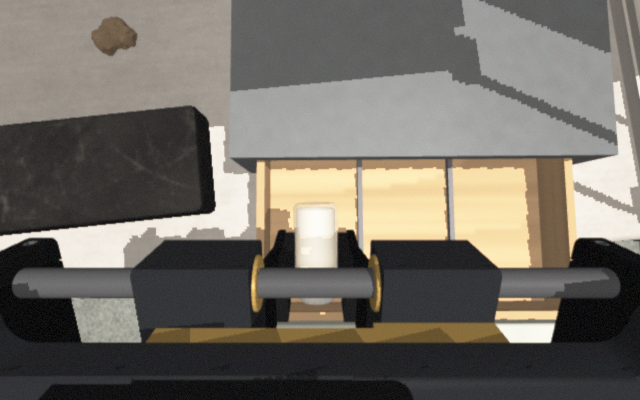

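Emit:
servo_tool(targets=[[0.65, -0.2, 0.21, -0.02, 0, 0, -1], [0.65, 0, 0.21, 0, 0, 0, -1], [0.65, 0, 0.21, 0, 0, 0, -1], [0.65, 0, 0.21, 0, 0, 0, -1], [0.3, 0, 0.1, 0, 0, 0, -1], [0, 0, 0, 0, 0, 0, -1], [0, 0, 0, 0, 0, 0, -1]])

```text
clock: 43.05
tool_pos: [0.4957, 0.4382, 0.0512]
tcp_rot: [-0.008, 0.82, -0.024, -0.571]
force: [1.1, 0.6, -0.5]
width: 0.0226
```

Run:
```python
from h import *
st(); snap('wrist','h3'); print(rel([.4945,.438,.038],Rpitch(20,-3)))
```

```text
t 43.05 p [0.4957 0.4382 0.0512] F [ 1.0729  0.6174 -0.529 ] w 0.0226
R [[0.347, -0.048, -0.937], [-0.03, -0.999, 0.04], [-0.938, 0.014, -0.348]] q [ 0.7337  0.3558  1.7673 -0.3609  0.8037  2.5743]
(array([0.4812, 0.0037, 0.2293]), array([ 0.0027, -0.0019, -0.0037]))
```

View pics/h3.png

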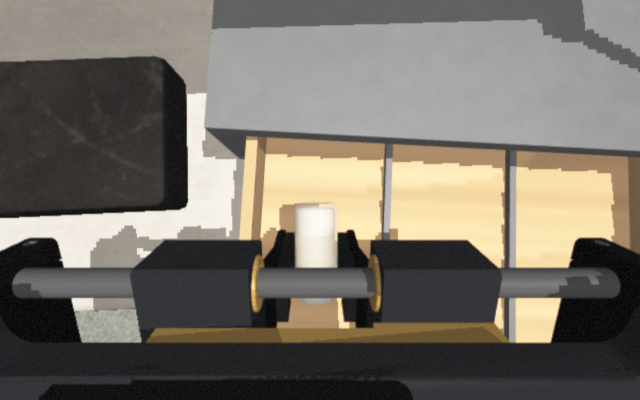

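Emit:
servo_tool(targets=[[0.2, 0, 0.09, 0, 0, 0, -1], [0.2, 0, 0.09, 0, 0, 0, -1], [0, 0, 0, 0, 0, 0, -1]])

```text
clock: 43.48
tool_pos: [0.4956, 0.4388, 0.0411]
tcp_rot: [-0.009, 0.821, -0.023, -0.57]
force: [0.6, -0.2, 0.2]
width: 0.0224
```

Run:
```python
from h import *
st(); print(rel([.4945,.438,.038],Rpitch(20,-3)))
```

```text
t 43.48 p [0.4956 0.4388 0.0411] F [ 0.5914 -0.1576  0.218 ] w 0.0224
R [[0.348, -0.048, -0.936], [-0.028, -0.999, 0.041], [-0.937, 0.012, -0.349]] q [ 0.7346  0.371   1.7707 -0.3685  0.7842  2.5858]
(array([0.1005, 0.0333, 0.084 ]), array([ 0.0025, -0.0025, -0.0032]))
```

Emit:
servo_tool(targets=[[0.1, 0, 0.04, 0, 0, 0, -1], [0, 0, 0, 0, 0, 0, -1]])

```text
clock: 43.72
tool_pos: [0.4968, 0.4391, 0.0401]
tcp_rot: [-0.009, 0.822, -0.023, -0.569]
force: [-0.4, -1.0, 3.1]
width: 0.0225
```

Run:
```python
from h import *
st()
```

```text
t 43.73 p [0.4968 0.4391 0.0401] F [-0.3581 -0.9887  3.1422] w 0.0225
R [[0.351, -0.048, -0.935], [-0.028, -0.999, 0.041], [-0.936, 0.012, -0.352]] q [ 0.7343  0.3738  1.7699 -0.3718  0.7807  2.5883]
```

Emit:
servo_tool(targets=[[0.04, 0, 0, 0, 0, 0, -1], [0, 0, 0, 0, 0, 0, -0.45], [0, 0, 0, 0, 0, 0, -0.3], [0, 0, 0, 0, 0, 0, -0.15], [0, 0, 0, 0, 0, 0, -0.15], [-0.6, 0, -0.2, 0, 0, 0, -0.15], [-0.8, 0, -0.2, 0, 0, 0, -0.15], [-0.9, 0, -0.2, 0, 0, 0, -0.1], [-0.9, 0, 0, 0, 0, 0, -0.1], [-0.9, 0, 0, 0, 0, 0, -0.1], [-0.9, 0, 0, 0, 0, 0, -0.1], [-0.9, 0, 0, 0, 0, 0, -0.1], [0, 0, 0, 0, 0, 0, -0.1]])

```text
clock: 45.35
tool_pos: [0.4592, 0.4452, 0.2001]
tcp_rot: [-0.013, 0.824, -0.02, -0.566]
force: [1.1, 0.1, 0.6]
width: 0.0391
```

Run:
```python
from h import *
st(); snap('wrist','h4')
```

```text
t 45.35 p [0.4592 0.4452 0.2001] F [1.1122 0.1046 0.5867] w 0.0391
R [[0.358, -0.047, -0.932], [-0.018, -0.999, 0.043], [-0.933, 0.002, -0.359]] q [ 0.7864  0.1204  1.7411 -0.3122  1.05    2.5289]
```

View pics/h4.png

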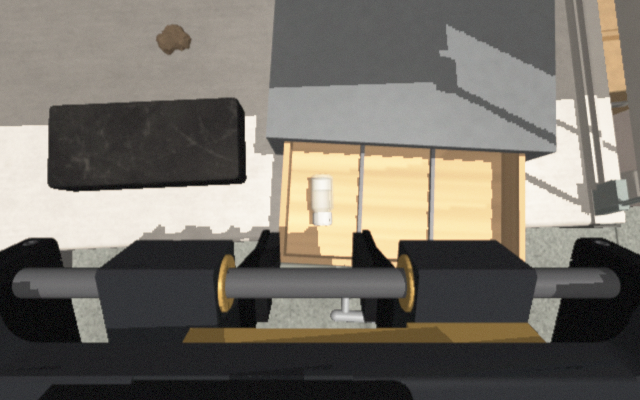

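Emit:
servo_tool(targets=[[-0.2, 0.5, 0.3, 0, 0, 0, 0], [-0.2, 0.9, 0.3, 0, 0, 0, 0], [-0.2, 1, 0.3, 0, 0, 0, 0], [-0.1, 1, 0.2, 0, 0, 0, 0], [0, 1, 0, 0, 0, 0, 0], [0, 1, 0, 0, 0, 0, 0], [0, 1, 0, 0, 0, 0, 0], [0, 1, 0, 0, 0, 0, 0], [0, 1, 0, 0, 0, 0, 0], [0, 1, 0, 0, 0, 0, 0], [0, 1, 0, 0, 0, 0, 0], [0, 1, 0, 0, 0, 0, 0], [0, 1, 0, 0, 0, 0, 0], [0, 1, 0, 0, 0, 0, 0], [0, 1, 0, 0, 0, 0, 0], [0, 1, 0, 0, 0, 0, 0], [0, 1, 0, 0, 0, 0, 0], [0, 1, 0, 0, 0, 0, 0], [0, 1, 0, 0, 0, 0, 0], [0, 1, 0, 0, 0, 0, 0]])

```text
clock: 47.9
tool_pos: [0.3942, -0.058, 0.1921]
tcp_rot: [-0.008, 0.817, -0.023, -0.576]
force: [0.0, 0.2, 0.1]
width: 0.0434
```

Run:
```python
from h import *
st(); print(rel([.50,-.37,.19],Rpitch(0)))
```

```text
t 47.9 p [ 0.3942 -0.058   0.1921] F [0.0144 0.221  0.1235] w 0.0434
R [[0.336, -0.048, -0.941], [-0.029, -0.999, 0.04], [-0.942, 0.013, -0.336]] q [-0.4483 -0.6888  2.3871  0.1329  1.124   1.1298]
(array([ 1.8583, 12.2629, -4.4602]), array([-0.0528, -0.1086, -0.0135]))
```

Emit:
servo_tool(targets=[[0, 0.7, 0, 0, 0, 0, 0], [0, 1, 0, 0, 0, 0, 0], [0, 1, 0, 0, 0, 0, 0], [0, 1, 0, 0, 0, 0, 0], [0.1, 1, -0.4, 0, 0, 0, 0], [0.2, 1, -0.6, 0, 0, 0, 0], [0.2, 1, -0.6, 0, 0, 0, 0], [0.2, 1, -0.6, 0, 0, 0, 0], [0.2, 1, -0.6, 0, 0, 0, 0], [0.2, 1, -0.6, 0, 0, 0, 0], [0.2, 1, -0.6, 0, 0, 0, 0], [0.2, 1, -0.6, 0, 0, 0, 0], [0, 0, 0, -0.018, -0.036, -0.004, 0], [0, 0, 0, -0.018, -0.036, -0.004, 0], [0, 0, 0, -0.018, -0.036, -0.004, -0.1], [0, 0, 0, 0, 0, 0, -0.1]])

```text
clock: 49.9
tool_pos: [0.493, -0.369, 0.1808]
tcp_rot: [-0.037, -0.697, -0.045, 0.714]
force: [-0.2, -0.4, -0.0]
width: 0.0397
```

Run:
```python
from h import *
st(); snap('wrist','i1'); print(rel([.5305,-.3865,.11],Rpitch(0)))
```

```text
t 49.9 p [ 0.493  -0.369   0.1808] F [-0.183  -0.4494 -0.0366] w 0.0397
R [[-0.025, 0.116, -0.993], [0.009, -0.993, -0.116], [-1.0, -0.012, 0.024]] q [-0.7647  0.2564  1.5791 -0.011   1.3304  0.6927]
(array([ 2.7852,  0.9067, -1.4998]), array([-0.0023,  0.0073,  0.0039]))
```

View pics/i1.png

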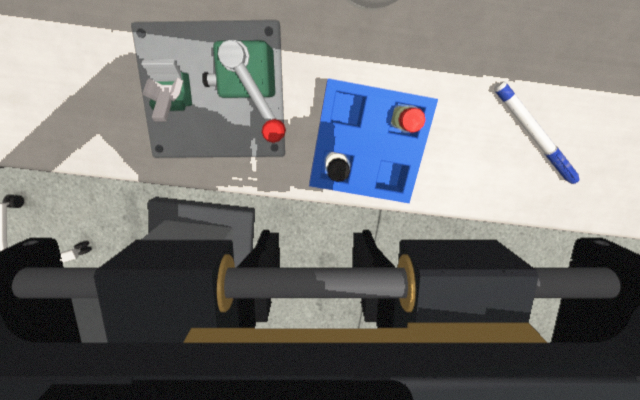

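Run:
```python
from h import *
z=np.load('pics/i1.npz');T=z['T']
print('b',onz('wrist',338,170,.056,T),'r',onz('wrist',412,119,.056,T),'knob',onz('wrist',273,131,.082,T))
px=[(330,79),(438,99),(410,203),(310,186)]
W=[onz('wrist',u,v,.03,T) for u,v in px]; S=np.array([(50,50),(50,-50),(-50,-50),(-50,50)])/1000
th,t,e=fit2d(S,W); print('rack',np.degrees(th),t,e); c,s=np.cos(th),np.sin(th)
for k in [(-.027,-.027),(-.027,.027),(.027,-.027)]: print(t+np.array([c*k[0]-s*k[1],s*k[0]+c*k[1]]))
q=onz('wrist',338,170,.056,T); q[2]=.1; print(rel(q,Rpitch(0)))
```

```text
b [ 0.5138 -0.3838  0.056 ] r [ 0.5637 -0.4386  0.056 ] knob [ 0.5436 -0.3285  0.082 ]
rack -3.308181411928003 [ 0.536  -0.4136] [0.0015 0.0014 0.0009 0.0006]
[ 0.5074 -0.439 ]
[ 0.5106 -0.3851]
[ 0.5613 -0.4421]
(array([ 3.2021,  0.7264, -0.8593]), array([-0.0023,  0.0073,  0.0039]))
```

Emit:
servo_tool(targets=[[0.3, 0.25, -0.25, -0.002, 0.007, 0.004, -0.1], [0.6, 0.25, -0.25, 0, 0, 0, -0.1], [0.6, 0.25, -0.25, 0, 0, 0, -0.1], [0.6, 0, 0, 0, 0, 0, -0.1], [0.6, 0, 0, 0, 0, 0, -0.1], [0, 0, 0, 0, 0, 0, -0.1], [0, 0, 0, 0, 0, 0, -0.1]])

```text
clock: 50.82
tool_pos: [0.5108, -0.3852, 0.1063]
tcp_rot: [0.04, 0.706, 0.042, -0.706]
force: [0.3, 0.3, 0.4]
width: 0.0391
```

Run:
```python
from h import *
st(); snap('wrist','i2'); print(rel([.512,-.3845,.041],Rpitch(0)))
```

```text
t 50.83 p [ 0.5108 -0.3852  0.1063] F [0.2893 0.3378 0.3976] w 0.0391
R [[0.0, 0.116, -0.993], [0.003, -0.993, -0.116], [-1.0, -0.003, -0.001]] q [-0.7706  0.3668  1.5892  0.0028  1.1876  0.6829]
(array([ 2.6114, -0.0093, -0.0509]), array([-0.0019, -0.0002,  0.001 ]))
```

View pics/i2.png

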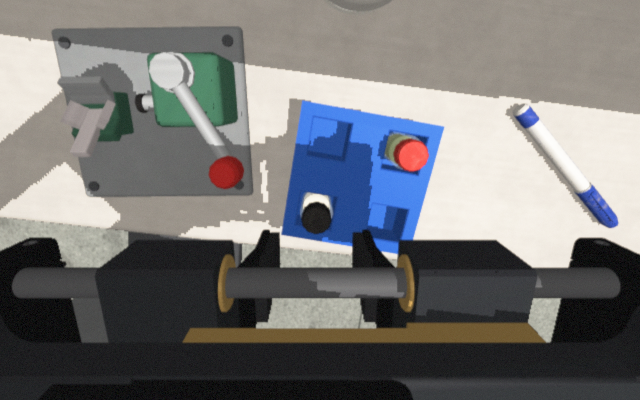

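Run:
```python
from h import *
z=np.load('pics/i2.npz');T=z['T']; q=onz('wrist',317,215,.056,T); print(q)
px=[(301,100),(443,126),(413,250),(283,235)]
W=[onz('wrist',u,v,.03,T) for u,v in px]; S=np.array([(50,50),(50,-50),(-50,-50),(-50,50)])/1000
th,t,e=fit2d(S,W); print('rack',np.degrees(th),t,e); c,s=np.cos(th),np.sin(th)
for k in [(-.027,-.027),(-.027,.027),(.027,-.027)]: print(t+np.array([c*k[0]-s*k[1],s*k[0]+c*k[1]]))
```

```text
[ 0.5171 -0.3845  0.056 ]
rack -1.7358367690159597 [ 0.5374 -0.4134] [0.0002 0.0029 0.0027 0.0003]
[ 0.5095 -0.4395]
[ 0.5112 -0.3856]
[ 0.5635 -0.4412]
```

Emit:
servo_tool(targets=[[0.5, 0, -0.1, 0, 0, 0, -0.1], [0.7, 0, 0, 0, 0, 0, -0.1], [0.7, 0, 0, 0, 0, 0, -0.1], [0.5, 0, 0, 0, 0, 0, -0.1], [0, 0, 0, 0, 0, 0, -0.1], [0, 0, 0, 0, 0, 0, -0.1]])

```text
clock: 51.62
tool_pos: [0.5135, -0.3844, 0.042]
tcp_rot: [0.04, 0.706, 0.042, -0.706]
force: [1.4, -0.4, 0.3]
width: 0.0391
```

Run:
```python
from h import *
st(); snap('wrist','i3'); print(rel([.513,-.3848,.041],Rpitch(0)))
```

```text
t 51.62 p [ 0.5135 -0.3844  0.042 ] F [ 1.3994 -0.3838  0.3105] w 0.0391
R [[0.0, 0.116, -0.993], [0.003, -0.993, -0.116], [-1.0, -0.003, -0.001]] q [-0.7668  0.4506  1.6123  0.0029  1.0809  0.6861]
(array([0.0423, 0.016 , 0.0199]), array([-0.0018, -0.0002,  0.0011]))
```

View pics/i3.png

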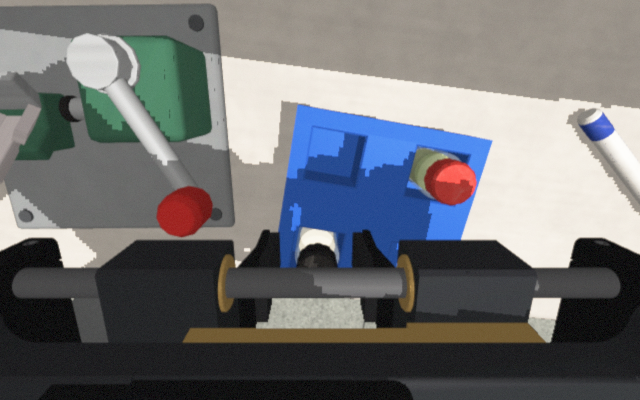

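Emit:
servo_tool(targets=[[0.04, 0, 0, 0, 0, 0, -0.1], [0, 0, 0, 0, 0, 0, -0.4], [0, 0, 0, 0, 0, 0, -1], [0, 0, 0, 0, 0, 0, -1], [0, 0, 0, 0, 0, 0, -1]])

```text
clock: 52.3
tool_pos: [0.5144, -0.3853, 0.043]
tcp_rot: [0.041, 0.707, 0.042, -0.705]
force: [0.5, 0.6, -0.3]
width: 0.0215
```

Emit:
servo_tool(targets=[[-0.3, 0, 0, 0, 0, 0, -1], [-0.6, 0, 0, 0, 0, 0, -1], [-0.7, 0, 0, 0, 0, 0, -1], [-0.7, 0, 0, 0, 0, 0, -1], [-0.7, 0, 0, 0, 0, 0, -1], [-0.7, 0, 0, 0, 0, 0, -1], [-0.7, 0, 0, 0, 0, 0, -1], [0, 0, 0, 0, 0, 0, -1]])

```text
clock: 53.3
tool_pos: [0.5153, -0.3865, 0.1641]
tcp_rot: [0.042, 0.708, 0.04, -0.704]
force: [-0.1, -0.3, -0.2]
width: 0.0213
```

Run:
```python
from h import *
st(); snap('wrist','i4'); print(rel(Sw(-15,-2,160),Rpitch(0)))
```

```text
t 53.3 p [ 0.5153 -0.3865  0.1641] F [-0.0965 -0.2958 -0.2057] w 0.0213
R [[0.006, 0.116, -0.993], [-0.003, -0.993, -0.116], [-1.0, 0.003, -0.006]] q [-0.7673  0.3115  1.544   0.0027  1.2797  0.6863]
(array([ 0.1112, -6.1465, -1.8218]), array([-0.0018, -0.0015, -0.0006]))
```

View pics/i4.png

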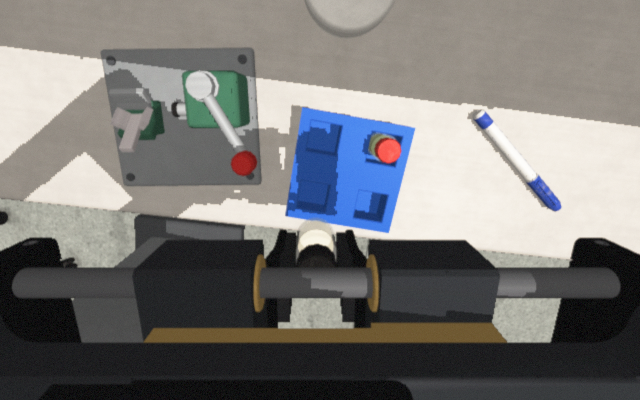

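Emit:
servo_tool(targets=[[0, -0.7, -0.2, -0.002, 0, 0, -1], [0, -0.8, -0.23, 0, 0, 0, -1], [0, -0.8, -0.23, 0, 0, 0, -1], [0, -0.8, -0.23, 0, 0, 0, -1], [0, -0.8, -0.23, 0, 0, 0, -1], [0, -0.8, -0.23, 0, 0, 0, -1], [0, -0.75, -0.23, 0, 0, 0, -1], [0, -0.5, -0.23, 0, 0, 0, -1], [0, 0, 0, 0, 0.05, 0, -1], [0, 0, 0, 0, 0.05, 0, -1], [0, 0, 0, 0, 0.05, 0, -1], [0, 0, 0, 0, 0.05, 0, -1], [0, 0, 0, 0, 0.05, 0, -1], [0, 0, 0, 0, 0, 0, -1]])

```text
clock: 55.1
tool_pos: [0.5444, -0.2166, 0.1608]
tcp_rot: [0.023, 0.924, 0.058, -0.376]
force: [0.2, -0.1, -0.7]
width: 0.0216
```

Run:
```python
from h import *
st(); print(rel(Sw(11.5,-2,77.3),Rpitch(45)))
```

```text
t 55.1 p [ 0.5444 -0.2166  0.1608] F [ 0.1536 -0.125  -0.7051] w 0.0216
R [[0.71, 0.126, -0.693], [0.091, -0.992, -0.087], [-0.698, -0.001, -0.716]] q [-0.8787 -0.1434  2.2486  0.9802  0.8153 -0.058 ]
(array([2.9845, 0.4516, 1.7547]), array([ 0.0007, -0.004 ,  0.001 ]))
```

Emit:
servo_tool(targets=[[0, 0.15, 0.5, 0, -0.004, 0, -1], [0, 0.15, 0.6, 0, 0, 0, -1], [0, 0.15, 0.6, 0, 0, 0, -1], [0.7, 0, 0, 0, 0, 0, -1], [0.7, 0, 0, 0, 0, 0, -1], [0.7, 0, 0, 0, 0, 0, -1], [0.5, 0, 0, 0, 0, 0, -1], [0, 0, 0, 0, 0, 0, -1], [0, 0, 0, 0, 0, 0, -1]])

```text
clock: 56.22
tool_pos: [0.5672, -0.2306, 0.0867]
tcp_rot: [0.031, 0.918, 0.062, -0.39]
force: [-0.3, -0.5, 0.1]
width: 0.0219
```

Run:
```python
from h import *
st(); print(rel(Sw(-6.2,-2,59.6),Rpitch(45)));snap('wrist','i5')
```

```text
t 56.23 p [ 0.5672 -0.2306  0.0867] F [-0.3459 -0.4808  0.098 ] w 0.0219
R [[0.689, 0.137, -0.712], [0.089, -0.991, -0.104], [-0.719, 0.008, -0.694]] q [-0.8442  0.083   2.1901  1.0938  0.7026 -0.2296]
(array([ 0.3434, -0.2405,  1.2022]), array([0.0053, 0.0056, 0.0015]))
```

View pics/i5.png

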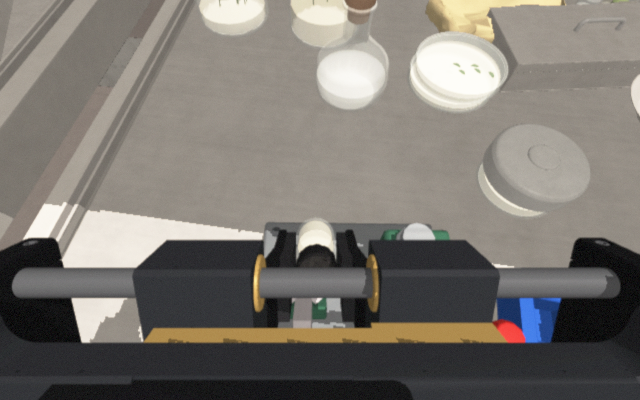

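Emit:
servo_tool(targets=[[0.1, -0.12, 0.3, 0.005, 0.005, 0, -1], [0.1, -0.12, 0.3, 0, 0, 0, -1], [0, 0, 0.3, 0, 0, 0, -1], [0, 0, 0, 0, 0, 0, -1]])

```text
clock: 56.78
tool_pos: [0.5537, -0.2276, 0.0686]
tcp_rot: [0.024, 0.922, 0.058, -0.382]
force: [0.4, 0.2, -0.3]
width: 0.0218
```

Run:
```python
from h import *
st(); print(rel(Sw(-6.2,-2,59.6),Rpitch(45)),toolT()[:3,:3].T@readout.state()['force'])
```

```text
t 56.77 p [ 0.5537 -0.2276  0.0686] F [ 0.377   0.1921 -0.274 ] w 0.0218
R [[0.701, 0.126, -0.702], [0.088, -0.992, -0.089], [-0.708, 0.0, -0.706]] q [-0.8713  0.1002  2.2301  1.173   0.699  -0.3291]
(array([ 0.1796, -0.0363,  0.332 ]), array([0.0009, 0.0003, 0.0008])) [ 0.4752 -0.1433 -0.0883]
```

Emit:
servo_tool(targets=[[0, 0, 0.15, 0, 0, 0, -1], [0, 0, 0.13, 0, 0, 0, -1], [0, 0, 0.06, 0, 0, 0, -1], [0, 0, 0.05, 0, 0, 0, -1]])

```text
clock: 57.28
tool_pos: [0.5484, -0.2287, 0.0642]
tcp_rot: [0.025, 0.923, 0.059, -0.38]
force: [1.4, 2.7, 4.9]
width: 0.0213
```

Run:
```python
from h import *
st(); print(rel(Sw(-6.2,-2,59.6),Rpitch(45)),toolT()[:3,:3].T@readout.state()['force'])
```

```text
t 57.27 p [ 0.5484 -0.2287  0.0642] F [1.4002 2.6902 4.9272] w 0.0213
R [[0.704, 0.127, -0.699], [0.09, -0.992, -0.09], [-0.704, 0.001, -0.71]] q [-0.886   0.1056  2.2395  1.1903  0.7057 -0.3632]
(array([ 0.2056, -0.0527,  0.0574]), array([ 0.0015, -0.0012,  0.0011])) [-2.2432 -2.4857 -4.7185]
```

Emit:
servo_tool(targets=[[0.08, -0.03, -0.02, 0, 0, 0, -1], [0.1, 0, 0, 0, 0, 0, -1], [0.06, 0, 0, 0, 0, 0, -1]])

```text
clock: 57.65
tool_pos: [0.5535, -0.2282, 0.0629]
tcp_rot: [0.026, 0.923, 0.059, -0.379]
force: [-32.3, 3.1, 33.3]
width: 0.0214
```

Run:
```python
from h import *
st(); print(rel(Sw(-6.2,-2,59.6),Rpitch(45)),toolT()[:3,:3].T@readout.state()['force'])
```

```text
t 57.65 p [ 0.5535 -0.2282  0.0629] F [-32.315    3.0888  33.3434] w 0.0214
R [[0.706, 0.129, -0.696], [0.09, -0.992, -0.093], [-0.702, 0.003, -0.712]] q [-0.8769  0.1175  2.2321  1.2036  0.6988 -0.3722]
(array([ 0.023 , -0.0583,  0.16  ]), array([ 0.0022, -0.0022,  0.001 ])) [-45.9603  -7.1327  -1.5344]
```

Emit:
servo_tool(targets=[[-0.06, 0, 0.05, 0, 0, 0, -1], [-0.02, 0, 0.05, 0, 0, 0, -1]])

```text
clock: 57.9
tool_pos: [0.5502, -0.2285, 0.0626]
tcp_rot: [0.026, 0.923, 0.059, -0.378]
force: [2.5, 1.9, 2.9]
width: 0.0217
```

Run:
```python
from h import *
st(); print(rel(Sw(-6.2,-2,59.6),Rpitch(45)),toolT()[:3,:3].T@readout.state()['force'])
```

```text
t 57.9 p [ 0.5502 -0.2285  0.0626] F [2.5031 1.883  2.9476] w 0.0217
R [[0.706, 0.129, -0.696], [0.09, -0.992, -0.093], [-0.702, 0.003, -0.712]] q [-0.8838  0.1133  2.2378  1.2027  0.703  -0.3776]
(array([ 0.1088, -0.0561,  0.0598]), array([ 0.0023, -0.0023,  0.001 ])) [-0.1319 -1.5349 -4.0158]
```

Emit:
servo_tool(targets=[[0.04, 0, 0, 0, 0, 0, -1], [0, 0, 0, 0, 0, 0, -0.4], [0, 0, 0, 0, 0, 0, -0.2], [0, 0, 0, 0, 0, 0, -0.15], [0, 0, 0, 0, 0, 0, -0.15], [-0.4, 0, 0, 0, 0, 0, -0.15], [-0.7, 0, 0, 0, 0, 0, -0.1], [-0.8, 0, 0, 0, 0, 0, 0], [-0.8, 0, 0, 0, 0, 0, 0], [-0.8, 0, 0, 0, 0, 0, 0], [0, 0, 0, 0, -0.05, 0, 0], [0, 0, 0, 0, -0.05, 0, 0], [0, 0, 0, 0, -0.05, 0, 0], [0, 0, 0, 0, -0.05, 0, 0], [0, 0, 0, 0, -0.05, 0, 0], [0, 0, 0, 0, 0, 0, 0]])

```text
clock: 59.9
tool_pos: [0.4806, -0.2411, 0.1272]
tcp_rot: [-0.045, -0.7, -0.036, 0.711]
force: [-0.1, -0.1, -0.3]
width: 0.0434
```

Run:
```python
from h import *
st(); p,d,T=snap('wrist','i6',(220,0,500,220),2.8)
print(rel(Sw(-23.5,-100.2,125),Rpitch(0)))
P=pts('wrist',d,T)
def s(u,v):
    q=(Rz.T@(P[v,u]-np.array([*ST,0])))*1000; return q.round(1),round((q[2]-q[0])/2**.5,1),round((q[2]+q[0])/2**.5,1)
m=proj('wrist',Sw(-15.4,-2,68.8)); print(m)
for dv in range(-70,16,6): print(int(m[1])+dv,[s(int(m[0])+du,int(m[1])+dv)[1] for du in (-20,-16,-12,-4,0,4,8)])
```

```text
t 59.9 p [ 0.4806 -0.2411  0.1272] F [-0.0576 -0.0786 -0.3111] w 0.0434
R [[-0.015, 0.115, -0.993], [-0.013, -0.993, -0.115], [-1.0, 0.012, 0.016]] q [-0.5995  0.1179  1.8457 -0.021   1.1827  0.8642]
(array([ 0.0859,  3.7042, -2.2309]), array([-0.0025,  0.0048, -0.0035]))
[306.8821 125.4822]
55 [np.float64(-19.1), np.float64(-18.6), np.float64(-19.0), np.float64(-18.0), np.float64(-18.2), np.float64(-19.3), np.float64(-19.3)]
61 [np.float64(6.8), np.float64(6.9), np.float64(11.6), np.float64(13.4), np.float64(13.8), np.float64(12.4), np.float64(7.6)]
67 [np.float64(7.6), np.float64(15.5), np.float64(16.9), np.float64(19.4), np.float64(18.6), np.float64(18.2), np.float64(15.1)]
73 [np.float64(6.4), np.float64(20.5), np.float64(23.0), np.float64(23.2), np.float64(24.3), np.float64(22.7), np.float64(21.3)]
79 [np.float64(10.3), np.float64(25.8), np.float64(28.1), np.float64(29.1), np.float64(28.5), np.float64(28.2), np.float64(26.9)]
85 [np.float64(25.2), np.float64(30.1), np.float64(32.4), np.float64(33.8), np.float64(35.0), np.float64(33.4), np.float64(32.4)]
91 [np.float64(31.1), np.
[... 451 characters left out ...]
64(50.9), np.float64(51.5), np.float64(48.9)]
115 [np.float64(27.7), np.float64(52.1), np.float64(54.7), np.float64(56.9), np.float64(56.8), np.float64(55.9), np.float64(54.9)]
121 [np.float64(16.5), np.float64(56.9), np.float64(59.3), np.float64(60.5), np.float64(59.8), np.float64(60.1), np.float64(58.9)]
127 [np.float64(19.2), np.float64(60.8), np.float64(60.1), np.float64(60.3), np.float64(60.1), np.float64(59.7), np.float64(59.7)]
133 [np.float64(22.9), np.float64(23.2), np.float64(60.2), np.float64(59.7), np.float64(59.7), np.float64(59.5), np.float64(60.4)]
139 [np.float64(26.0), np.float64(26.5), np.float64(26.6), np.float64(26.5), np.float64(27.2), np.float64(26.3), np.float64(27.1)]
```

View pics/i6.png

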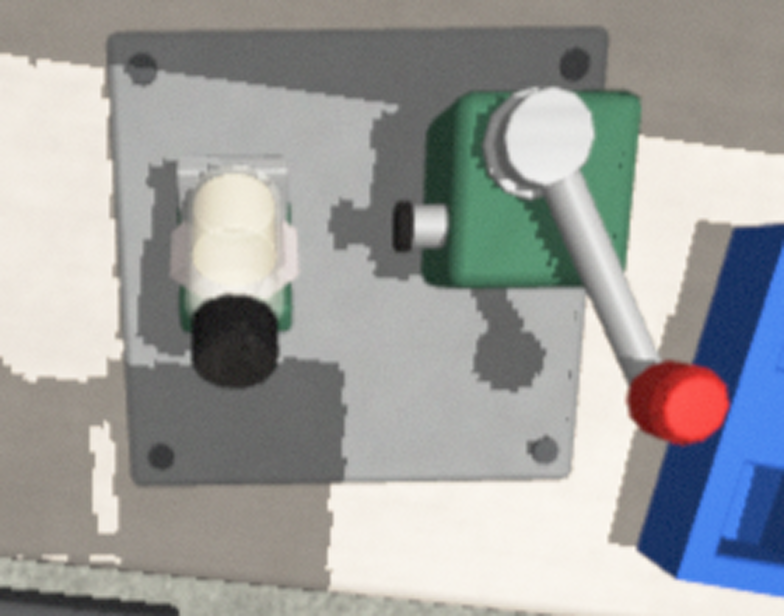

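Emit:
servo_tool(targets=[[0, 0.75, -0.4, -0.002, 0.005, -0.003, 0], [0, 0.75, -0.45, 0, 0, 0, 0], [0, 0.75, -0.45, 0, 0, 0, 0], [0, 0.75, -0.45, 0, 0, 0, 0], [0, 0.7, -0.4, 0, 0, 0, 0], [0, 0, 0, 0, 0, 0, 0], [0, 0, 0, 0, 0, 0, 0]])

```text
clock: 60.82
tool_pos: [0.5358, -0.3293, 0.1269]
tcp_rot: [0.038, 0.711, 0.042, -0.701]
force: [0.8, 0.2, -0.7]
width: 0.0439
```

Run:
```python
from h import *
st(); snap('wrist','j1')
print(rel(Sw(-25.5,-100.2,73),Rpitch(0)))
```

```text
t 60.83 p [ 0.5358 -0.3293  0.1269] F [ 0.7742  0.1599 -0.7054] w 0.0439
R [[0.013, 0.113, -0.994], [0.005, -0.994, -0.113], [-1.0, -0.004, -0.014]] q [-0.6831  0.3128  1.6164  0.0133  1.2057  0.7699]
(array([ 2.1653, -0.0557, -0.2932]), array([-0.0028, -0.0043,  0.0011]))
```

View pics/j1.png

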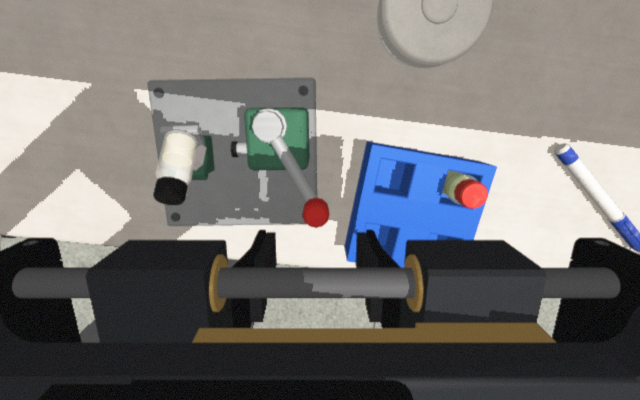

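Emit:
servo_tool(targets=[[0.1, 0, -0.25, -0.003, -0.004, 0, 0], [0.6, 0, 0, 0, 0, 0, 0], [0.7, 0, 0, 0, 0, 0, 0], [0.6, 0, 0, 0, 0, 0, 0], [0, 0, 0, 0, 0, 0, 0], [0, -0.3, 0, 0, 0, 0, 0], [0, -0.3, 0, 0, 0, 0, 0], [0, -0.3, 0, 0, 0, 0, 0], [0, -0.3, 0, 0, 0, 0, 0], [0, -0.3, 0.05, 0, 0, 0, 0], [0, -0.3, 0.05, 0, 0, 0, 0]])

```text
clock: 62.25
tool_pos: [0.5303, -0.2876, 0.074]
tcp_rot: [-0.047, -0.704, -0.041, 0.707]
force: [0.9, -5.7, -4.2]
width: 0.0437
```

Emit:
servo_tool(targets=[[0, -0.2, 0, 0, 0, 0, 0], [0, -0.15, 0, 0, 0, 0, 0]])

```text
clock: 62.5
tool_pos: [0.5295, -0.2844, 0.0745]
tcp_rot: [-0.052, -0.705, -0.036, 0.706]
force: [3.9, -19.9, -14.9]
width: 0.0438
```

Run:
```python
from h import *
st(); print(Rz.T@(toolT()[:3,3]-np.array([*ST,0])),Rz.T@readout.state()['force']); snap('wrist','j2')
```

```text
t 62.5 p [ 0.5295 -0.2844  0.0745] F [  3.8713 -19.925  -14.9009] w 0.0438
R [[-0.0, 0.124, -0.992], [-0.022, -0.992, -0.124], [-1.0, 0.022, 0.003]] q [-0.6139  0.3139  1.7243 -0.0204  1.0909  0.8417]
[-0.0344 -0.0563  0.0745] [  1.4142 -20.2482 -14.9009]
```

View pics/j2.png

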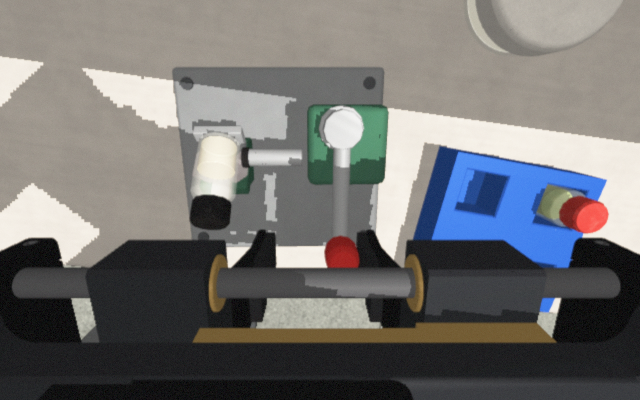

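Emit:
servo_tool(targets=[[0, 0.3, 0, 0, 0, -0.003, 0], [0, 0.3, 0, 0, 0, -0.003, 0], [0, 0.3, -0.1, 0, 0, 0, 0], [0, 0.3, 0, 0, 0, 0, 0], [0, 0.3, 0, 0, 0, 0, 0], [0, 0.2, 0, 0, 0, 0, 0], [0, 0, 0, 0, 0, 0, 0]])

```text
clock: 63.42
tool_pos: [0.5392, -0.329, 0.0773]
tcp_rot: [0.046, 0.706, 0.042, -0.705]
force: [-0.1, 0.1, -0.0]
width: 0.0437
```

Run:
```python
from h import *
st(); print(Rz.T@(toolT()[:3,3]-np.array([*ST,0])),Rz.T@readout.state()['force']); snap('wrist','j3')
```

```text
t 63.42 p [ 0.5392 -0.329   0.0773] F [-0.0806  0.0793 -0.0416] w 0.0437
R [[0.002, 0.124, -0.992], [-0.006, -0.992, -0.124], [-1.0, 0.006, -0.001]] q [-0.6705  0.3793  1.6331 -0.0042  1.1239  0.7773]
[-0.0302 -0.1017  0.0773] [-0.0703  0.0886 -0.0416]
```

View pics/j3.png

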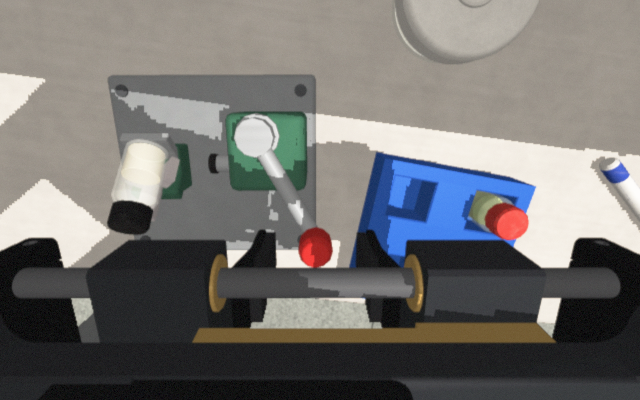

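Emit:
servo_tool(targets=[[-0.8, 0, 0, 0, 0, 0, 0], [-0.9, 0, 0, 0, 0, -0.002, 0], [-0.9, -0.5, 0, 0, 0, 0, 0], [-0.8, -0.9, 0, 0, -0.046, 0, -0.1], [0, -0.9, -0.3, 0, -0.046, 0, -0.15], [0, -0.9, -0.5, 0, -0.046, 0, -0.15], [0, -0.7, -0.7, 0, 0, 0, -0.15], [0, 0, -0.8, 0, 0, 0, -0.15], [0, 0, -0.7, 0, 0, 0, -0.15], [0, 0, 0, 0, 0, 0, -0.15]])

```text
clock: 64.72
tool_pos: [0.6003, -0.2193, 0.1493]
tcp_rot: [-0.053, -0.54, -0.031, 0.839]
force: [-1.1, 0.4, -0.1]
width: 0.037
```

Run:
```python
from h import *
st(); print(rel(Sw(18.4,-2,92),Rpitch(-25)))
```

```text
t 64.72 p [ 0.6003 -0.2193  0.1493] F [-1.1239  0.3838 -0.1395] w 0.037
R [[-0.411, 0.123, -0.904], [-0.056, -0.992, -0.109], [-0.91, 0.006, 0.414]] q [-0.3683  0.6336  1.1923 -0.2033  1.6924  1.0947]
(array([ 2.5094,  0.051 , -0.0246]), array([-0.0006, -0.0029, -0.0019]))
```

Emit:
servo_tool(targets=[[0.6, 0.05, 0, 0, -0.003, -0.002, -0.15], [0.7, 0, 0, 0, 0, 0, -0.15], [0.7, 0, 0, 0, 0, 0, -0.15], [0.6, 0, 0, 0, 0, 0, -0.15], [0.4, 0, 0, 0, 0, 0, -0.15], [0.3, 0, 0, 0, 0, 0, -0.15], [0, 0, 0, 0, 0, 0, -0.15], [0, 0, 0, 0, 0, 0, -0.15]])

```text
clock: 65.72
tool_pos: [0.5615, -0.2262, 0.0706]
tcp_rot: [-0.049, -0.537, -0.032, 0.842]
force: [-0.6, -0.4, 0.2]
width: 0.037
```

Run:
```python
from h import *
st(); snap('wrist','j4'); print(rel(Sw(1.6,-2,56),Rpitch(-25)))
```

```text
t 65.72 p [ 0.5615 -0.2262  0.0706] F [-0.5918 -0.4307  0.1724] w 0.037
R [[-0.419, 0.117, -0.9], [-0.049, -0.993, -0.106], [-0.907, -0.0, 0.422]] q [-0.398   0.643   1.338  -0.2094  1.5458  1.1016]
(array([ 0.5781, -0.0193, -0.1411]), array([-0.0013, -0.0003,  0.0007]))
```

View pics/j4.png

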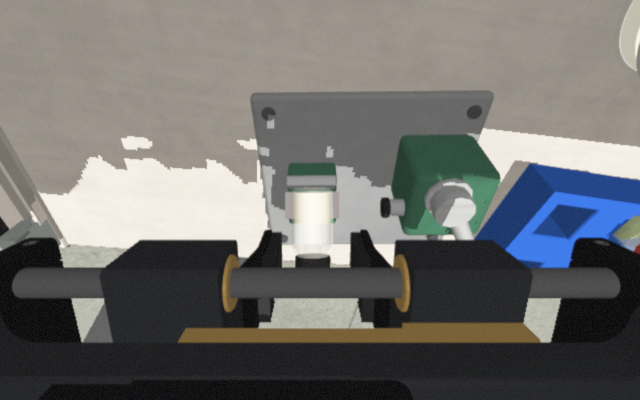

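Emit:
servo_tool(targets=[[0, -0.05, -0.14, 0, 0, 0, -0.15], [0.3, 0, 0, 0, 0, 0, -0.15], [0.25, 0, 0, 0, 0, 0, -0.15], [0, 0, 0, 0, 0, 0, -0.15], [0, 0, 0, 0, 0, 0, -0.4], [0, 0, 0, 0, 0, 0, -1], [0, 0, 0, 0, 0, 0, -1], [0, 0, 0, 0, 0, 0, -1]])

```text
clock: 66.78
tool_pos: [0.5596, -0.2253, 0.0565]
tcp_rot: [-0.05, -0.538, -0.031, 0.841]
force: [0.4, 0.2, 0.9]
width: 0.0227
```

Run:
```python
from h import *
st(); print(rel(Sw(1.6,-2,56),Rpitch(-25)))
```

```text
t 66.78 p [ 0.5596 -0.2253  0.0565] F [0.4271 0.1641 0.8521] w 0.0227
R [[-0.417, 0.118, -0.901], [-0.05, -0.993, -0.106], [-0.907, 0.001, 0.42]] q [-0.3978  0.6538  1.3504 -0.2096  1.5211  1.1065]
(array([0.0375, 0.0262, 0.0287]), array([-0.0013, -0.0008,  0.0003]))
```

Same grasp as before. Lift, pitch, and travel.

Emit:
servo_tool(targets=[[-0.4, 0, -0.15, 0, 0, 0, -1], [-0.8, 0, -0.25, 0, 0, 0, -1], [-0.8, 0, -0.2, 0, 0, 0, -1], [-0.9, 0, 0, 0, 0, 0, -1], [-0.9, 0, 0, 0, 0, 0, -1], [-0.9, 0, 0.4, 0, 0.05, 0, -1], [-0.8, 0, 0.8, 0, 0.05, 0, -1], [-0.5, 0, 0.9, 0, 0.05, 0, -1], [0, 0, 0.9, 0, 0.05, 0, -1], [0, 0, 0.9, 0, 0.05, 0, -1], [0, 0, 0.9, 0, 0, 0, -1]])

```text
clock: 68.15
tool_pos: [0.5202, -0.2308, 0.1944]
tcp_rot: [0.037, 0.826, 0.048, -0.56]
force: [-0.2, -0.2, -0.6]
width: 0.0228
```

Emit:
servo_tool(targets=[[-0.45, -0.5, 0.6, 0, -0.004, 0, -1], [-0.45, -0.7, 0.6, 0, -0.004, 0, -1], [-0.45, -0.8, 0.6, 0, 0, 0, -1], [-0.3, -0.8, 0.4, 0, 0, 0, -1], [-0.3, -0.8, 0.4, 0, 0, 0, -1], [-0.3, -0.8, 0.3, 0, 0, 0, -1], [0, -0.9, 0, 0, 0, 0, -1], [0, -1, 0, 0, 0, 0, -1], [0, -1, 0, 0, 0, 0, -1], [0, -1, 0, 0, 0, 0, -1]])

```text
clock: 69.4
tool_pos: [0.4058, -0.0328, 0.2304]
tcp_rot: [0.041, 0.822, 0.044, -0.566]
force: [0.4, 0.5, -0.9]
width: 0.023
```

Run:
```python
from h import *
st(); snap('wrist','j5'); print(rel([.41,.25,.25],Rpitch(20,-5.8)))
```

```text
t 69.4 p [ 0.4058 -0.0328  0.2304] F [ 0.4133  0.5319 -0.9377] w 0.023
R [[0.355, 0.119, -0.927], [0.026, -0.993, -0.117], [-0.935, 0.017, -0.355]] q [-0.418  -0.6982  2.3254  0.1814  1.1966  0.9912]
(array([ -0.3475, -11.1041,  -1.768 ]), array([ 0.0678, -0.005 ,  0.0201]))
```

View pics/j5.png

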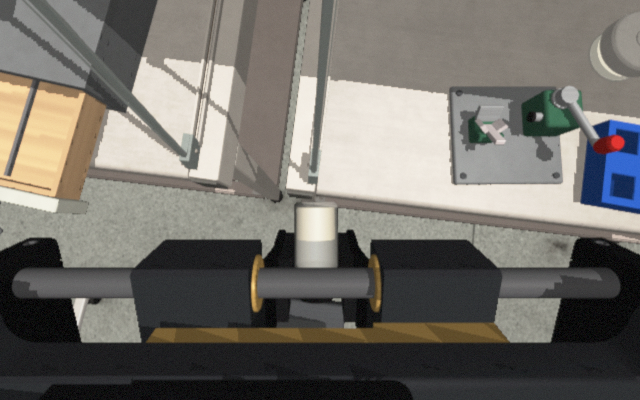

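Emit:
servo_tool(targets=[[0, -0.9, -0.15, 0, 0, 0, -1], [0, -1, -0.15, 0, 0, 0, -1], [0, -1, -0.15, 0, 0, 0, -1], [0, -1, -0.15, 0, 0, 0, -1], [0, -1, -0.15, 0, 0, 0, -1], [0, -1, -0.15, 0, 0, 0, -1], [0, -1, -0.15, 0, 0, 0, -1], [0, -1, -0.15, 0, 0, 0, -1], [0, -1, -0.15, 0, 0, 0, -1], [0, -1, -0.15, 0, 0, 0, -1], [0, -1, -0.15, 0, 0, 0, -1], [0, -1, -0.1, 0.034, -0.002, 0.01, -1], [0, -1, -0.1, 0.034, -0.002, 0.01, -1], [0, -0.7, -0.1, 0, 0, 0, -1], [0, 0, 0, 0, 0, 0, -1]])

```text
clock: 71.32
tool_pos: [0.4212, 0.3244, 0.2588]
tcp_rot: [-0.03, 0.824, -0.042, -0.564]
force: [-0.4, 0.3, 0.2]
width: 0.0224
```

Run:
```python
from h import *
st(); snap('wrist','j6'); print(rel([.488,.3605,.12],Rpitch(20,-5.8)))
```

```text
t 71.33 p [0.4212 0.3244 0.2588] F [-0.3782  0.3428  0.1598] w 0.0224
R [[0.359, -0.103, -0.928], [-0.034, -0.995, 0.097], [-0.933, -0.003, -0.361]] q [ 0.6649 -0.2139  1.9512 -0.2765  1.1455  2.4213]
(array([ 6.0822, -1.7229, -0.3389]), array([-0.0011, -0.0064,  0.0006]))
```

View pics/j6.png

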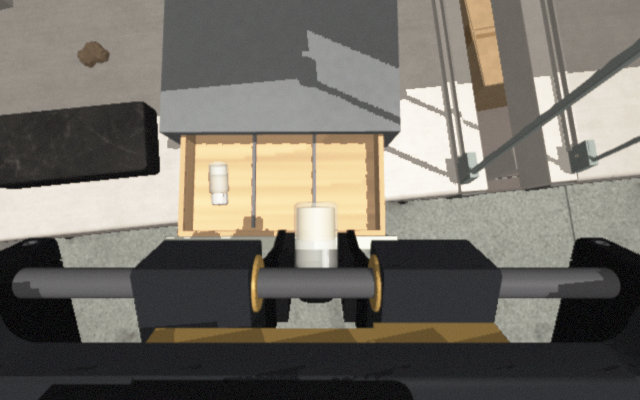

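Emit:
servo_tool(targets=[[0.6, -0.2, -0.04, 0, -0.006, 0, -1], [0.75, -0.3, -0.04, 0, 0, 0, -1], [0.75, -0.3, -0.04, 0, 0, 0, -1], [0.75, -0.3, -0.04, 0, 0, 0, -1], [0.75, -0.2, -0.04, 0, 0, 0, -1], [0.75, -0.2, -0.04, 0, 0, 0, -1], [0.75, -0.1, -0.04, 0, 0, 0, -1], [0, 0, 0, 0, 0, 0, -1], [0, 0, 0, 0, 0, 0, -1]])

```text
clock: 72.5
tool_pos: [0.4795, 0.3523, 0.1424]
tcp_rot: [-0.033, 0.819, -0.044, -0.571]
force: [-0.2, 1.0, -0.1]
width: 0.0227
```

Run:
```python
from h import *
st(); snap('wrist','j7'); print(rel([.488,.3605,.0415],Rpitch(20,-5.8)))
```

```text
t 72.5 p [0.4795 0.3523 0.1424] F [-0.1793  1.0409 -0.1016] w 0.0227
R [[0.343, -0.109, -0.933], [-0.035, -0.994, 0.104], [-0.939, -0.003, -0.345]] q [ 0.6314  0.0658  1.9129 -0.2949  0.9172  2.4635]
(array([ 3.892 , -0.3513,  1.1011]), array([-0.0028, -0.0011,  0.    ]))
```

View pics/j7.png

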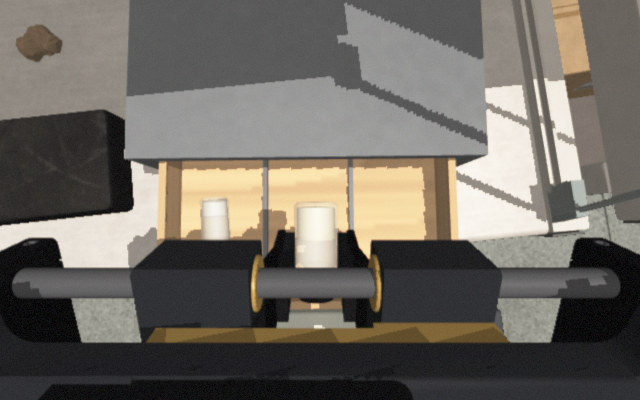

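Emit:
servo_tool(targets=[[0.6, -0.3, 0.15, 0, 0, 0, -1], [0.7, 0, 0.2, 0, 0, 0, -1], [0.7, 0, 0.2, 0, 0, 0, -1], [0.7, 0, 0.2, 0, 0, 0, -1], [0.6, 0, 0.2, 0, 0, 0, -1], [0.2, 0, 0.1, 0, 0, 0, -1], [0, 0, 0, 0, 0, 0, -1], [0, 0, 0, 0, 0, 0, -1]])

```text
clock: 73.55
tool_pos: [0.4856, 0.3601, 0.0446]
tcp_rot: [-0.032, 0.819, -0.044, -0.572]
force: [0.7, -1.0, -0.1]
width: 0.0225
```

Run:
```python
from h import *
st(); snap('wrist','j8'); print(rel([.488,.3605,.0405],Rpitch(20,-5.8)))
```

```text
t 73.55 p [0.4856 0.3601 0.0446] F [ 0.7261 -0.9969 -0.0825] w 0.0225
R [[0.343, -0.108, -0.933], [-0.035, -0.994, 0.103], [-0.939, -0.003, -0.345]] q [ 0.6363  0.2369  1.9338 -0.352   0.7368  2.5505]
(array([ 0.1914, -0.0249, -0.0299]), array([-0.0026, -0.001 ,  0.0001]))
```

View pics/j8.png

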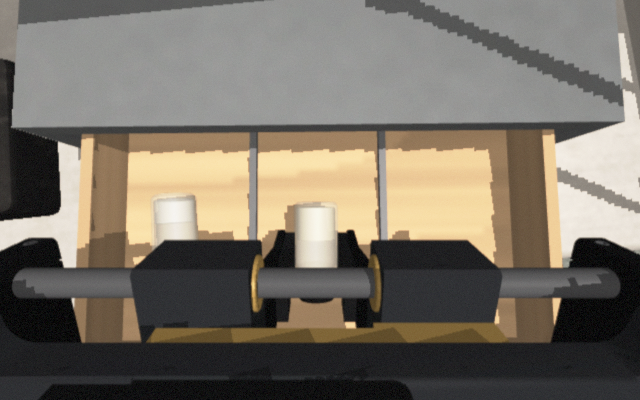

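Down gently to contact, release, retreat.

Emit:
servo_tool(targets=[[0.15, 0, 0.05, 0, 0, 0, -1], [0.07, 0, 0.03, 0, 0, 0, -1], [0, 0, 0, 0, 0, 0, -1]])

```text
clock: 73.97
tool_pos: [0.4865, 0.3608, 0.0402]
tcp_rot: [-0.033, 0.819, -0.043, -0.571]
force: [0.7, -0.5, -0.4]
width: 0.023
```

Emit:
servo_tool(targets=[[0.05, 0, 0.02, 0, 0, 0, -1], [0, 0, 0, 0, 0, 0, -0.45], [0, 0, 0, 0, 0, 0, -0.3], [0, 0, 0, 0, 0, 0, -0.15], [0, 0, 0, 0, 0, 0, -0.15], [-0.6, 0, -0.2, 0, 0, 0, -0.15], [-0.8, 0, -0.2, 0, 0, 0, -0.15], [-0.9, 0, -0.2, 0, 0, 0, -0.1], [-0.9, 0, 0, 0, 0, 0, -0.1], [-0.9, 0, 0, 0, 0, 0, -0.1], [-0.9, 0, 0, 0, 0, 0, -0.1], [-0.9, 0, 0, 0, 0, 0, -0.1], [0, 0, 0, 0, 0, 0, -0.1]])

```text
clock: 75.6
tool_pos: [0.4497, 0.3657, 0.196]
tcp_rot: [-0.035, 0.821, -0.041, -0.568]
force: [0.6, -0.0, -0.9]
width: 0.0393
```

Run:
```python
from h import *
st(); snap('wrist','k1')
```

```text
t 75.6 p [0.4497 0.3657 0.196 ] F [ 0.5781 -0.0071 -0.9328] w 0.0393
R [[0.351, -0.107, -0.93], [-0.027, -0.994, 0.104], [-0.936, -0.011, -0.352]] q [ 0.688  -0.0306  1.9041 -0.2898  1.0222  2.4894]
```

View pics/k1.png

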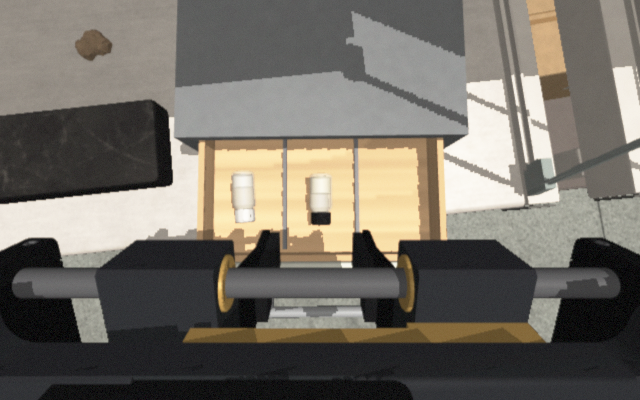

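Emit:
servo_tool(targets=[[-0.2, 0.5, 0.2, 0, 0, 0, 0], [-0.2, 0.9, 0.1, 0, 0, 0, 0], [-0.2, 1, 0, 0, 0, 0, 0], [0, 1, 0, 0, 0, 0, 0], [0, 1, 0, 0, 0, 0, 0], [0, 1, 0, 0, 0, 0, 0], [0, 1, 0, 0, 0, 0, 0], [0, 1, 0, 0, 0, 0, 0], [0, 1, 0, 0, 0, 0, 0], [0, 1, 0, 0, 0, 0, 0], [0, 1, -0.1, 0, 0, 0, 0], [0, 1, -0.1, 0, 0, 0, 0], [0, 1, -0.1, 0, 0, 0, 0], [0, 1, -0.1, 0, 0, 0, 0], [0, 1, -0.1, 0, 0, 0, 0], [0, 1, -0.1, 0, 0, 0, 0], [0, 1, -0.1, 0, 0, 0, 0], [0, 1, -0.1, 0, 0, 0, 0], [0, 1, -0.1, 0, 0, 0, 0], [0, 1, -0.1, 0, 0, 0, 0]])

```text
clock: 78.15
tool_pos: [0.3978, -0.137, 0.1908]
tcp_rot: [-0.032, 0.812, -0.044, -0.58]
force: [-0.3, -0.0, 0.4]
width: 0.0433
```

Run:
```python
from h import *
st(); print(rel([.53,-.40,.19],Rpitch(0)))
```

```text
t 78.15 p [ 0.3978 -0.137   0.1908] F [-0.3382 -0.0333  0.3909] w 0.0433
R [[0.322, -0.109, -0.94], [-0.034, -0.994, 0.104], [-0.946, -0.002, -0.324]] q [-0.6604 -0.574   2.3242  0.1915  1.1155  0.9595]
(array([ 2.0928,  9.8794, -6.0542]), array([-0.0731, -0.1046, -0.0117]))
```

Emit:
servo_tool(targets=[[0.1, 0.9, -0.4, -0.024, 0, 0, 0], [0.2, 1, -0.6, -0.024, 0, 0, 0], [0.2, 1, -0.6, -0.024, 0, 0, 0], [0.2, 1, -0.6, 0, 0, 0, 0], [0.2, 1, -0.6, 0, 0, 0, 0], [0.2, 1, -0.6, 0, 0, 0, 0], [0.2, 1, -0.6, 0, 0, 0, 0], [0.2, 1, -0.5, 0, 0, 0, 0], [0.2, 1, -0.4, 0, 0, 0, 0], [0, 0.7, 0, 0, -0.035, -0.004, 0], [0, 0.4, 0, 0, -0.035, -0.004, 0], [0, 0, 0, 0, -0.035, -0.004, -0.1], [0, 0, 0, 0, 0, 0, -0.1]])

```text
clock: 79.78
tool_pos: [0.5387, -0.3879, 0.1825]
tcp_rot: [-0.044, -0.694, -0.031, 0.718]
force: [-0.0, -0.4, -0.8]
width: 0.0395
```

Run:
```python
from h import *
st(); snap('wrist','l1'); print(rel([.5305,-.3865,.11],Rpitch(0)))
```

```text
t 79.78 p [ 0.5387 -0.3879  0.1825] F [-0.0046 -0.4049 -0.8239] w 0.0395
R [[-0.034, 0.106, -0.994], [-0.021, -0.994, -0.106], [-0.999, 0.018, 0.036]] q [-0.7234  0.358   1.4502 -0.0392  1.3447  0.7502]
(array([ 2.9006, -0.1366,  0.1892]), array([-0.0053,  0.0112, -0.0054]))
```

View pics/l1.png

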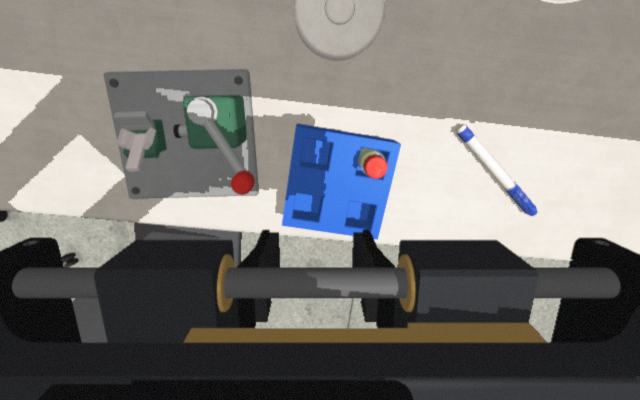

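Run:
```python
from h import *
z=np.load('pics/l1.npz');T=z['T']
q=onz('wrist',375,167,.056,T);print('r',q)
px=[(298,125),(400,144),(378,239),(283,226)]
W=[onz('wrist',u,v,.03,T) for u,v in px]; S=np.array([(50,50),(50,-50),(-50,-50),(-50,50)])/1000
th,t,e=fit2d(S,W); print('rack',np.degrees(th),t,e); c,s=np.cos(th),np.sin(th)
k=(.027,-.027); print(t+np.array([c*k[0]-s*k[1],s*k[0]+c*k[1]]))
q[2]=.1; print(rel(q,Rpitch(0)))
```

```text
r [ 0.5638 -0.4387  0.056 ]
rack -3.3010390147331914 [ 0.5364 -0.4135] [0.0017 0.0021 0.0008 0.0012]
[ 0.5618 -0.442 ]
(array([ 3.3002,  2.0736, -0.9281]), array([-0.0053,  0.0112, -0.0054]))
```

Emit:
servo_tool(targets=[[0.2, 0.6, -0.2, -0.005, 0.011, -0.005, -0.1], [0.6, 0.7, -0.35, 0, 0, 0, -0.1], [0.6, 0.7, -0.35, 0, 0, 0, -0.1], [0.6, 0.1, 0, 0, 0, 0, -0.1], [0.6, 0, 0, 0, 0, 0, -0.1], [0.4, 0, 0, 0, 0, 0, -0.1], [0, 0, 0, 0, 0, 0, -0.1], [0, 0, 0, 0, 0, 0, -0.1]])

```text
clock: 80.82
tool_pos: [0.5627, -0.4364, 0.1025]
tcp_rot: [0.042, 0.708, 0.044, -0.704]
force: [-0.3, 0.4, -0.6]
width: 0.0392
```

Run:
```python
from h import *
st(); snap('wrist','l2'); print(rel([.5628,-.4405,.041],Rpitch(0)))
```

```text
t 80.83 p [ 0.5627 -0.4364  0.1025] F [-0.3435  0.4402 -0.6288] w 0.0392
R [[0.006, 0.12, -0.993], [0.003, -0.993, -0.12], [-1.0, -0.002, -0.006]] q [-0.7732  0.5266  1.3797  0.0067  1.2331  0.6747]
(array([2.4602, 0.1692, 0.0319]), array([-0.0005, -0.002 ,  0.0007]))
```

View pics/l2.png

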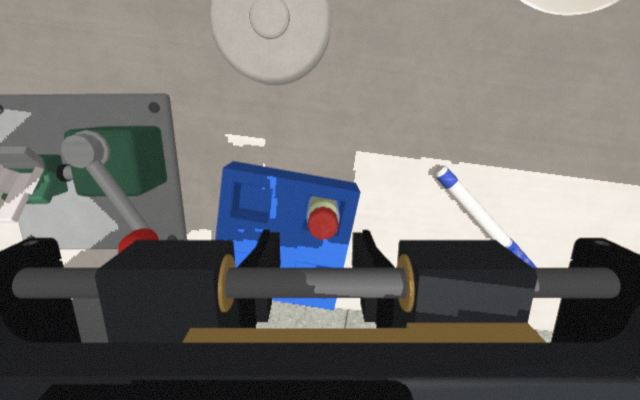

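Emit:
servo_tool(targets=[[0.4, 0.16, 0.02, 0, 0, 0, -0.1], [0.7, 0, 0, 0, 0, 0, -0.1], [0.7, 0, 0, 0, 0, 0, -0.1], [0.5, 0, 0, 0, 0, 0, -0.1], [0, 0, 0, 0, 0, 0, -0.1], [0, 0, 0, 0, 0, 0, -0.1]])

```text
clock: 81.62
tool_pos: [0.5631, -0.4402, 0.0404]
tcp_rot: [0.042, 0.708, 0.044, -0.704]
force: [0.7, -0.2, 0.5]
width: 0.039
```

Run:
```python
from h import *
st(); snap('wrist','l3'); print(rel([.5628,-.4405,.041],Rpitch(0)))
```

```text
t 81.62 p [ 0.5631 -0.4402  0.0404] F [ 0.6505 -0.1815  0.5262] w 0.039
R [[0.006, 0.121, -0.993], [0.003, -0.993, -0.121], [-1.0, -0.003, -0.006]] q [-0.7767  0.6024  1.3968  0.007   1.1409  0.6702]
(array([-0.0236,  0.0132,  0.0107]), array([-0.0004, -0.0019,  0.0009]))
```

View pics/l3.png

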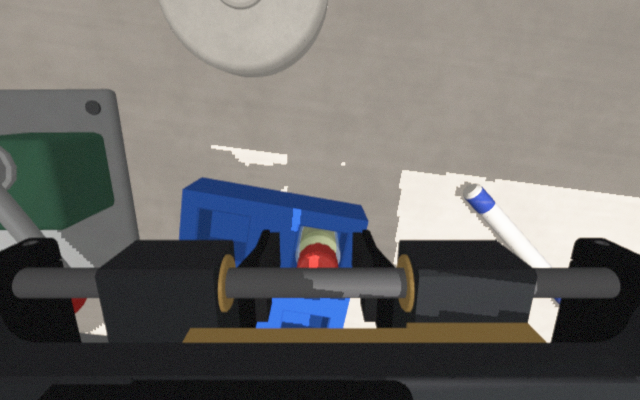

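Emit:
servo_tool(targets=[[0, 0, 0, 0, 0, 0, -0.4], [0, 0, 0, 0, 0, 0, -1], [0, 0, 0, 0, 0, 0, -1], [0, 0, 0, 0, 0, 0, -1]])

```text
clock: 82.18
tool_pos: [0.564, -0.441, 0.0425]
tcp_rot: [0.042, 0.709, 0.043, -0.703]
force: [0.2, 0.6, 0.7]
width: 0.0216
```

Emit:
servo_tool(targets=[[-0.3, 0, 0, 0, 0, 0, -1], [-0.6, 0, 0, 0, 0, 0, -1], [-0.7, 0, 0, 0, 0, 0, -1], [-0.7, 0, 0, 0, 0, 0, -1], [-0.7, 0, 0, 0, 0, 0, -1], [-0.7, 0, 0, 0, 0, 0, -1], [-0.7, 0, 0, 0, 0, 0, -1], [0, 0, 0, 0, 0, 0, -1]])

```text
clock: 83.18
tool_pos: [0.5642, -0.4423, 0.1641]
tcp_rot: [0.044, 0.71, 0.042, -0.702]
force: [0.2, 0.4, -0.4]
width: 0.0217
```

Run:
```python
from h import *
st(); snap('wrist','l4'); print(rel(Sw(-15,-2,160),Rpitch(0)))
```

```text
t 83.17 p [ 0.5642 -0.4423  0.1641] F [ 0.2391  0.4242 -0.4307] w 0.0217
R [[0.012, 0.121, -0.993], [-0.003, -0.993, -0.121], [-1.0, 0.004, -0.011]] q [-0.7777  0.4756  1.3299  0.0066  1.3259  0.6705]
(array([ 0.0883, -8.5903, -0.1746]), array([-0.0003, -0.0032, -0.0008]))
```

View pics/l4.png

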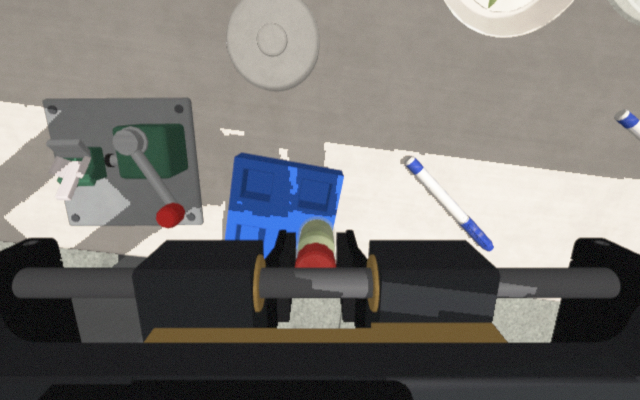

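Emit:
servo_tool(targets=[[0, -0.7, 0, 0, 0, 0, -1], [0, -0.85, 0, 0, 0, 0, -1], [0, -0.85, 0, 0, 0, 0, -1], [0, -0.85, 0, 0, 0, 0, -1], [0, -0.85, 0, 0, 0, 0, -1], [0, -0.85, 0, 0, 0, 0, -1], [0, -0.85, 0, 0, 0, 0, -1], [0, -0.85, 0, 0, 0, 0, -1], [0, -0.85, 0, 0, 0, 0, -1], [0, -0.75, 0, 0, 0, 0, -1], [0, 0, 0, 0, 0.05, 0, -1], [0, 0, 0, 0, 0.05, 0, -1], [0, 0, 0, 0, 0.05, 0, -1], [0, 0, 0, 0, 0.05, 0, -1], [0, 0, 0, 0, 0.047, 0, -1], [0, 0, 0, 0, 0, 0, -1]])

```text
clock: 85.22
tool_pos: [0.5343, -0.2213, 0.1545]
tcp_rot: [0.021, 0.925, 0.057, -0.376]
force: [-0.6, 0.6, -0.1]
width: 0.0219
```

Run:
```python
from h import *
st(); print(rel(Sw(11.5,-2,77.3),Rpitch(45)))
```

```text
t 85.22 p [ 0.5343 -0.2213  0.1545] F [-0.6049  0.6022 -0.1007] w 0.0219
R [[0.71, 0.12, -0.694], [0.089, -0.993, -0.081], [-0.698, -0.005, -0.716]] q [-0.9063 -0.145   2.2642  0.9888  0.8258 -0.0848]
(array([3.1134, 0.3189, 1.273 ]), array([-0.0015, -0.004 ,  0.0006]))
```

Emit:
servo_tool(targets=[[0, 0.1, 0.4, 0, -0.002, 0, -1], [0, 0.1, 0.4, 0, 0, 0, -1], [0.5, 0.1, 0.4, 0, 0, 0, -1], [0.7, 0, 0, 0, 0, 0, -1], [0.7, 0, 0, 0, 0, 0, -1], [0.7, 0, 0, 0, 0, 0, -1], [0.3, 0, 0, 0, 0, 0, -1], [0, 0, 0, 0, 0, 0, -1], [0, 0, 0, 0, 0, 0, -1]])

```text
clock: 86.35
tool_pos: [0.5693, -0.2274, 0.0825]
tcp_rot: [0.025, 0.922, 0.059, -0.383]
force: [-0.4, 0.4, -1.0]
width: 0.0217
```

Run:
```python
from h import *
st(); print(rel(Sw(-6.2,-2,59.6),Rpitch(45)))
```

```text
t 86.35 p [ 0.5693 -0.2274  0.0825] F [-0.3621  0.3611 -0.9976] w 0.0217
R [[0.7, 0.128, -0.703], [0.089, -0.992, -0.092], [-0.709, 0.002, -0.706]] q [-0.8419  0.0936  2.199   1.1395  0.6944 -0.2629]
(array([ 0.1361, -0.1107,  1.1627]), array([0.0017, 0.0007, 0.0009]))
```

Emit:
servo_tool(targets=[[-0.02, -0.05, 0.3, 0, 0, 0, -1], [-0.02, -0.05, 0.3, 0, 0, 0, -1], [-0.02, 0, 0.25, 0, 0, 0, -1], [0, 0, 0.1, 0, 0, 0, -1], [0, 0, 0, 0, 0, 0, -1]])

```text
clock: 86.98
tool_pos: [0.5493, -0.228, 0.0666]
tcp_rot: [0.026, 0.922, 0.058, -0.383]
force: [-0.2, 0.2, -0.2]
width: 0.0217
```

Run:
```python
from h import *
st(); print(rel(Sw(-6.2,-2,59.6),Rpitch(45)),toolT()[:3,:3].T@readout.state()['force'])
```

```text
t 86.97 p [ 0.5493 -0.228   0.0666] F [-0.1704  0.2358 -0.2141] w 0.0217
R [[0.701, 0.126, -0.702], [0.087, -0.992, -0.091], [-0.708, 0.003, -0.706]] q [-0.8795  0.0976  2.2384  1.1762  0.7008 -0.343 ]
(array([ 0.2452, -0.0308,  0.1488]), array([0.0016, 0.0005, 0.0003])) [ 0.0528 -0.256   0.2493]
```

Emit:
servo_tool(targets=[[0.05, 0, 0.07, 0, 0, 0, -1], [0.04, -0.03, 0.06, 0, 0, 0, -1], [0, 0, 0.04, 0, 0, 0, -1], [0, 0, 0, 0, 0, 0, -1]])

```text
clock: 87.48
tool_pos: [0.5492, -0.2273, 0.0634]
tcp_rot: [0.026, 0.922, 0.059, -0.381]
force: [1.5, 1.1, 0.3]
width: 0.0219
```

Run:
```python
from h import *
st(); print(rel(Sw(-6.2,-2,59.6),Rpitch(45)),toolT()[:3,:3].T@readout.state()['force'])
```

```text
t 87.47 p [ 0.5492 -0.2273  0.0634] F [1.5057 1.1372 0.332 ] w 0.0219
R [[0.703, 0.128, -0.7], [0.088, -0.992, -0.092], [-0.706, 0.003, -0.708]] q [-0.8805  0.1057  2.2402  1.1908  0.6996 -0.3621]
(array([ 0.1565, -0.0026,  0.06  ]), array([ 0.0021, -0.0005,  0.0006])) [ 0.924  -0.9344 -1.3942]
```

Emit:
servo_tool(targets=[[0.05, 0, 0.02, 0, 0, 0, -1], [0, 0, 0, 0, 0, 0, -1]])

```text
clock: 87.72
tool_pos: [0.5499, -0.227, 0.0623]
tcp_rot: [0.026, 0.922, 0.059, -0.381]
force: [0.5, 1.2, 1.2]
width: 0.0218
```

Run:
```python
from h import *
st(); print(rel(Sw(-6.2,-2,59.6),Rpitch(45)),toolT()[:3,:3].T@readout.state()['force'])
```

```text
t 87.72 p [ 0.5499 -0.227   0.0623] F [0.5301 1.1575 1.1917] w 0.0218
R [[0.703, 0.128, -0.7], [0.089, -0.992, -0.093], [-0.706, 0.003, -0.708]] q [-0.879   0.1097  2.239   1.1948  0.6982 -0.3662]
(array([0.1033, 0.0072, 0.051 ]), array([ 0.0022, -0.0006,  0.0008])) [-0.3656 -1.0762 -1.3225]
```

Press in a little further, then release and retreat as before.

Emit:
servo_tool(targets=[[0.03, 0, 0.04, 0, 0, 0, -1], [0, 0, 0, 0, 0, 0, -1], [0, 0, 0, 0, 0, 0, -0.4], [0, 0, 0, 0, 0, 0, -0.2], [0, 0, 0, 0, 0, 0, -0.15], [0, 0, 0, 0, 0, 0, -0.15], [-0.4, 0, 0, 0, 0, 0, -0.15], [-0.7, 0, 0, 0, 0, 0, -0.1], [-0.8, 0, 0, 0, 0, 0, 0], [-0.8, 0, 0, 0, 0, 0, 0], [-0.8, 0, 0, 0, 0, 0, 0], [0, 0, 0, 0, -0.05, 0, 0], [0, 0, 0, 0, -0.05, 0, 0], [0, 0, 0, 0, -0.05, 0, 0], [0, 0, 0, 0, -0.05, 0, 0], [0, 0, 0, 0, -0.05, 0, 0], [0, 0, 0, 0, 0, 0, 0]])

```text
clock: 89.85
tool_pos: [0.4797, -0.2396, 0.1275]
tcp_rot: [-0.045, -0.699, -0.036, 0.713]
force: [0.3, -0.1, -0.2]
width: 0.0438
```

Run:
```python
from h import *
st(); p,d,T=snap('wrist','m1',(220,0,500,220),2.8)
print(rel(Sw(-24.5,-100.2,125),Rpitch(0)))
P=pts('wrist',d,T)
def s(u,v):
    q=(Rz.T@(P[v,u]-np.array([*ST,0])))*1000; return q.round(1),round((q[2]-q[0])/2**.5,1),round((q[2]+q[0])/2**.5,1)
m=proj('wrist',Sw(-15.4,-2,68.8)); print(m)
for dv in range(-70,16,6): print(int(m[1])+dv,[float(s(int(m[0])+du,int(m[1])+dv)[1]) for du in (-20,-16,-12,-4,0,4,8)])
```

```text
t 89.85 p [ 0.4797 -0.2396  0.1275] F [ 0.3256 -0.0509 -0.1516] w 0.0438
R [[-0.019, 0.114, -0.993], [-0.014, -0.993, -0.114], [-1.0, 0.012, 0.02]] q [-0.5961  0.1169  1.8462 -0.0243  1.1863  0.8693]
(array([ 0.0936,  3.766 , -2.2197]), array([-0.0026,  0.0061, -0.0036]))
[309.263 124.024]
54 [3.6, 1.9, 2.7, 3.4, 3.8, 3.9, 3.1]
60 [7.3, 10.8, 12.5, 14.4, 13.4, 12.2, 7.6]
66 [12.5, 16.4, 17.8, 18.9, 19.8, 17.3, 15.2]
72 [19.3, 22.5, 23.5, 25.0, 23.0, 21.9, 20.3]
78 [25.6, 28.0, 29.0, 29.6, 29.2, 27.7, 26.3]
84 [30.0, 33.4, 34.9, 34.0, 34.3, 32.5, 30.6]
90 [35.8, 37.7, 39.3, 39.6, 40.2, 37.6, 34.8]
96 [41.8, 43.7, 43.1, 44.0, 43.2, 41.2, 40.6]
102 [43.6, 46.1, 45.9, 46.9, 46.5, 46.3, 43.8]
108 [48.0, 50.5, 51.5, 52.3, 51.3, 49.4, 45.0]
114 [53.9, 55.7, 55.9, 56.7, 56.8, 54.5, 51.4]
120 [58.1, 59.6, 60.2, 60.2, 59.6, 58.8, 55.5]
126 [59.8, 60.3, 60.2, 59.8, 59.9, 60.0, 57.4]
132 [23.6, 59.3, 59.2, 59.9, 60.1, 60.1, 23.6]
138 [26.6, 27.1, 26.6, 27.8, 27.0, 27.3, 26.7]
```

View pics/m1.png

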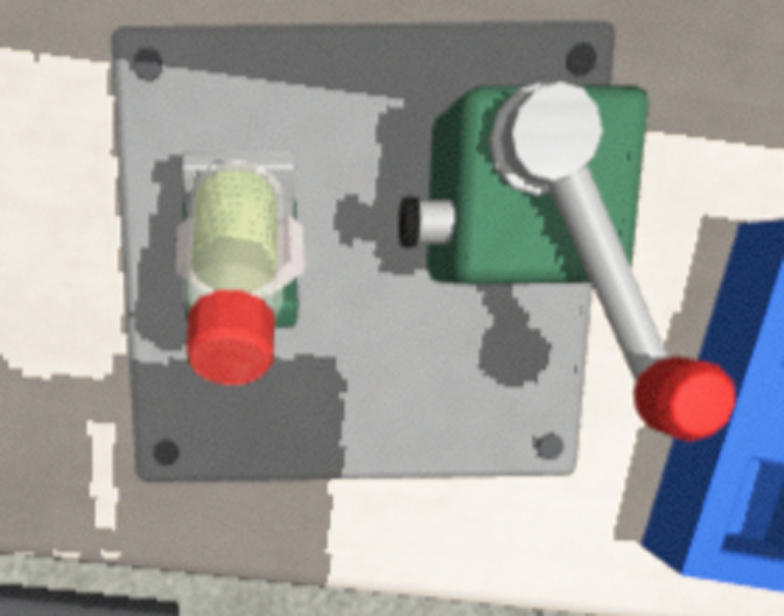

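Seated (cap at the same level, 60.0). Lever next.

Emit:
servo_tool(targets=[[0, 0.75, -0.4, -0.002, 0.004, -0.003, 0], [0, 0.75, -0.45, 0, 0, 0, 0], [0, 0.75, -0.45, 0, 0, 0, 0], [0, 0.75, -0.45, 0, 0, 0, 0], [0, 0.75, -0.4, 0, 0, 0, 0], [0, 0, 0, 0, 0, 0, 0], [0, 0, 0, 0, 0, 0, 0]])

```text
clock: 90.78
tool_pos: [0.5351, -0.329, 0.1271]
tcp_rot: [0.038, 0.708, 0.041, -0.704]
force: [0.4, -0.2, 0.3]
width: 0.0434
```

Run:
```python
from h import *
st(); snap('wrist','m2')
print(rel(Sw(-25.5,-100.2,73),Rpitch(0)))
```

```text
t 90.78 p [ 0.5351 -0.329   0.1271] F [ 0.4219 -0.1826  0.3221] w 0.0434
R [[0.006, 0.112, -0.994], [0.004, -0.994, -0.112], [-1.0, -0.003, -0.006]] q [-0.6804  0.315   1.6131  0.0073  1.2116  0.7752]
(array([ 2.1723, -0.0444, -0.3349]), array([-0.003, -0.002,  0.001]))
```

View pics/m2.png

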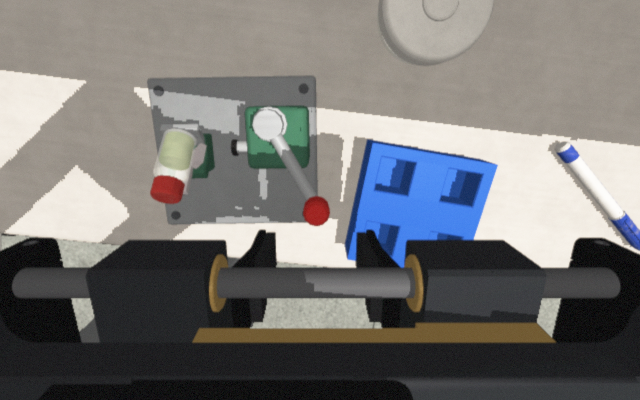

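Emit:
servo_tool(targets=[[0.1, 0, -0.28, -0.003, -0.002, 0, 0], [0.6, 0, 0, 0, 0, 0, 0], [0.7, 0, 0, 0, 0, 0, 0], [0.6, 0, 0, 0, 0, 0, 0], [0, 0, 0, 0, 0, 0, 0], [0, -0.3, 0, 0, 0, 0, 0], [0, -0.3, 0, 0, 0, 0, 0], [0, -0.3, 0, 0, 0, 0, 0], [0, -0.3, 0, 0, 0, 0, 0], [0, -0.3, 0.05, 0, 0, 0, 0], [0, -0.3, 0.05, 0, 0, 0, 0]])

```text
clock: 92.2
tool_pos: [0.5303, -0.2872, 0.0741]
tcp_rot: [-0.047, -0.704, -0.04, 0.708]
force: [1.1, -6.4, -4.7]
width: 0.0437
```

Emit:
servo_tool(targets=[[0, -0.2, 0, 0, 0, 0, 0], [0, -0.15, 0, 0, 0, 0, 0]])

```text
clock: 92.45
tool_pos: [0.5296, -0.2844, 0.0746]
tcp_rot: [-0.052, -0.705, -0.036, 0.706]
force: [4.5, -20.2, -16.2]
width: 0.0438
```

Run:
```python
from h import *
st(); print(Rz.T@(toolT()[:3,3]-np.array([*ST,0])),Rz.T@readout.state()['force']); snap('wrist','m3')
```

```text
t 92.45 p [ 0.5296 -0.2844  0.0746] F [  4.524  -20.2271 -16.1983] w 0.0438
R [[-0.001, 0.124, -0.992], [-0.023, -0.992, -0.124], [-1.0, 0.023, 0.003]] q [-0.6131  0.3139  1.724  -0.0218  1.091   0.8435]
[-0.0343 -0.0564  0.0746] [  2.0252 -20.6277 -16.1983]
```

View pics/m3.png

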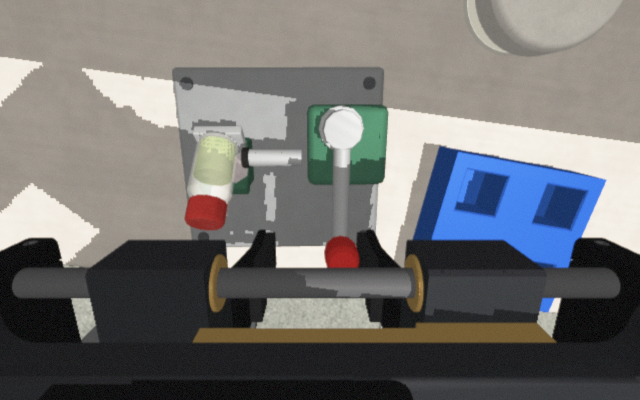

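Emit:
servo_tool(targets=[[0, 0.3, 0, 0, 0, -0.003, 0], [0, 0.3, 0, 0, 0, -0.003, 0], [0, 0.3, -0.1, 0, 0, 0, 0], [0, 0.3, 0, 0, 0, 0, 0], [0, 0.3, 0, 0, 0, 0, 0], [0, 0.2, 0, 0, 0, 0, 0], [0, 0, 0, 0, 0, 0, 0]])

```text
clock: 93.38
tool_pos: [0.5393, -0.3289, 0.0774]
tcp_rot: [0.047, 0.706, 0.041, -0.706]
force: [0.4, 0.6, 0.1]
width: 0.0435
```

Run:
```python
from h import *
st(); snap('wrist','m4')
```

```text
t 93.38 p [ 0.5393 -0.3289  0.0774] F [0.3627 0.5803 0.0579] w 0.0435
R [[0.001, 0.124, -0.992], [-0.007, -0.992, -0.124], [-1.0, 0.007, -0.0]] q [-0.6698  0.3793  1.6329 -0.0055  1.124   0.779 ]
```

View pics/m4.png

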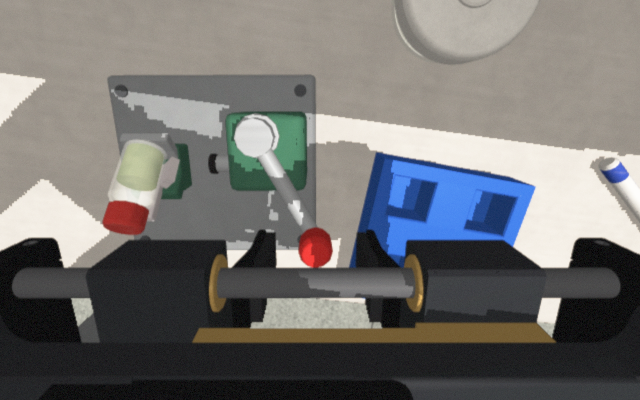

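Emit:
servo_tool(targets=[[-0.8, 0, 0, 0, 0, 0, 0], [-0.9, 0, 0, 0, 0, -0.002, 0], [-0.9, -0.5, 0, 0, 0, 0, 0], [-0.8, -0.9, 0, 0, -0.046, 0, -0.1], [0, -0.9, -0.3, 0, -0.046, 0, -0.15], [0, -0.9, -0.5, 0, -0.046, 0, -0.15], [0, -0.6, -0.7, 0, 0, 0, -0.15], [0, 0, -0.8, 0, 0, 0, -0.15], [0, 0, -0.7, 0, 0, 0, -0.15], [0, 0, 0, 0, 0, 0, -0.15]])

```text
clock: 94.68
tool_pos: [0.6008, -0.2223, 0.1494]
tcp_rot: [-0.053, -0.54, -0.03, 0.839]
force: [0.4, -0.0, -0.2]
width: 0.037
```

Run:
```python
from h import *
st(); print(rel(Sw(18.4,-2,92),Rpitch(-25)))
```

```text
t 94.67 p [ 0.6008 -0.2223  0.1494] F [ 0.3601 -0.0117 -0.1578] w 0.037
R [[-0.411, 0.122, -0.903], [-0.057, -0.992, -0.108], [-0.91, 0.007, 0.415]] q [-0.3713  0.6369  1.1875 -0.2056  1.6935  1.0924]
(array([ 2.5112, -0.0742, -0.0221]), array([-0.0009, -0.0027, -0.0022]))
```

Emit:
servo_tool(targets=[[0.6, -0.07, 0, 0, -0.003, -0.002, -0.15], [0.7, 0, 0, 0, 0, 0, -0.15], [0.7, 0, 0, 0, 0, 0, -0.15], [0.6, 0, 0, 0, 0, 0, -0.15], [0.4, 0, -0.07, 0, 0, 0, -0.15], [0.3, 0, -0.07, 0, 0, 0, -0.15], [0, 0, 0, 0, 0, 0, -0.15], [0, 0, 0, 0, 0, 0, -0.15]])

```text
clock: 95.68
tool_pos: [0.5649, -0.2259, 0.0689]
tcp_rot: [-0.05, -0.536, -0.031, 0.842]
force: [1.5, -0.4, -0.1]
width: 0.0369
```

Run:
```python
from h import *
st(); snap('wrist','m5'); print(rel(Sw(1.6,-2,56),Rpitch(-25)))
```

```text
t 95.67 p [ 0.5649 -0.2259  0.0689] F [ 1.4627 -0.4413 -0.1266] w 0.0369
R [[-0.42, 0.117, -0.9], [-0.05, -0.993, -0.105], [-0.906, 0.001, 0.423]] q [-0.3952  0.6522  1.3277 -0.2095  1.5477  1.1048]
(array([ 0.5777, -0.0223,  0.008 ]), array([-0.0017, -0.    ,  0.0004]))
```

View pics/m5.png

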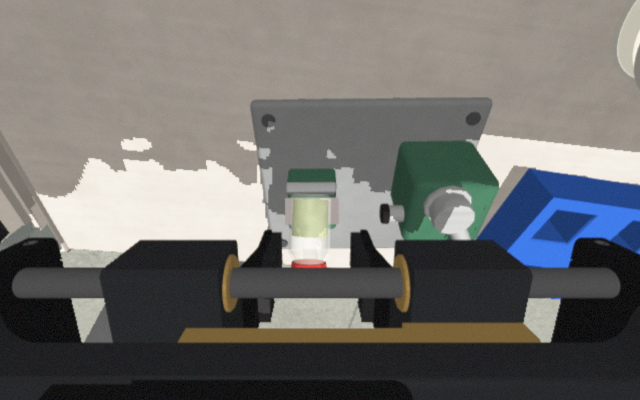

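Emit:
servo_tool(targets=[[0, -0.1, 0, 0, 0, 0, -0.15], [0.3, 0, 0, 0, 0, 0, -0.15], [0.25, 0, 0, 0, 0, 0, -0.15], [0, 0, 0, 0, 0, 0, -0.15], [0, 0, 0, 0, 0, 0, -0.4], [0, 0, 0, 0, 0, 0, -1], [0, 0, 0, 0, 0, 0, -1], [0, 0, 0, 0, 0, 0, -1]])

```text
clock: 96.72
tool_pos: [0.5593, -0.2241, 0.0566]
tcp_rot: [-0.05, -0.537, -0.031, 0.841]
force: [-0.8, 0.4, -0.8]
width: 0.0225
```

Run:
```python
from h import *
st(); print(rel(Sw(1.6,-2,56),Rpitch(-25)));snap('wrist','m6')
```

```text
t 96.72 p [ 0.5593 -0.2241  0.0566] F [-0.814   0.3719 -0.7613] w 0.0225
R [[-0.418, 0.117, -0.901], [-0.051, -0.993, -0.105], [-0.907, 0.002, 0.421]] q [-0.3959  0.653   1.3519 -0.2101  1.5214  1.1095]
(array([0.0362, 0.0762, 0.0217]), array([-0.0017, -0.0005,  0.0001]))
```

View pics/m6.png

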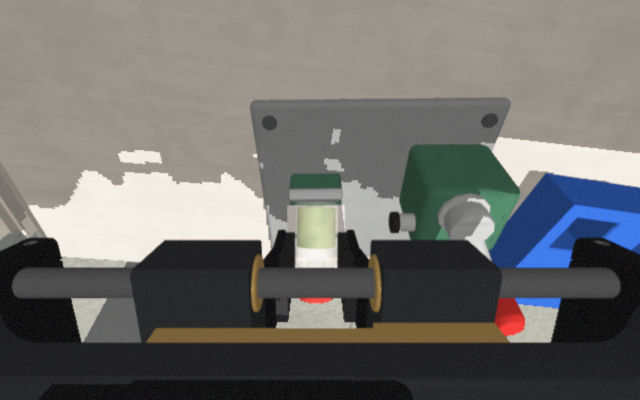

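Gripped well. Lift and travel.

Emit:
servo_tool(targets=[[-0.4, 0, -0.15, 0, 0, 0, -1], [-0.8, 0, -0.25, 0, 0, 0, -1], [-0.8, 0, -0.2, 0, 0, 0, -1], [-0.9, 0, 0, 0, 0, 0, -1], [-0.9, 0, 0, 0, 0, 0, -1], [-0.9, 0, 0.4, 0, 0.05, 0, -1], [-0.8, 0, 0.8, 0, 0.05, 0, -1], [-0.5, 0, 0.9, 0, 0.05, 0, -1], [0, 0, 0.9, 0, 0.05, 0, -1], [0, 0, 0.9, 0, 0.05, 0, -1], [0, 0, 0.9, 0, 0, 0, -1]])

```text
clock: 98.15
tool_pos: [0.5202, -0.2294, 0.1943]
tcp_rot: [0.038, 0.826, 0.047, -0.56]
force: [-0.4, -0.6, 0.0]
width: 0.0229
```

Emit:
servo_tool(targets=[[-0.45, -0.5, 0.6, 0, -0.004, 0, -1], [-0.45, -0.7, 0.6, 0, -0.004, 0, -1], [-0.45, -0.8, 0.6, 0, 0, 0, -1], [-0.3, -0.8, 0.4, 0, 0, 0, -1], [-0.3, -0.8, 0.4, 0, 0, 0, -1], [-0.3, -0.8, 0.3, 0, 0, 0, -1], [0, -0.9, 0, 0, 0, 0, -1], [0, -1, 0, 0, 0, 0, -1], [0, -1, 0, 0, 0, 0, -1], [0, -1, 0, 0, 0, 0, -1], [0, -1, -0.1, 0, 0, 0, -1], [0, -1, -0.15, 0, 0, 0, -1], [0, -1, -0.15, 0, 0, 0, -1], [0, -1, -0.15, 0, 0, 0, -1], [0, -1, -0.15, 0, 0, 0, -1], [0, -1, -0.15, 0, 0, 0, -1], [0, -1, -0.15, 0, 0, 0, -1], [0, -1, -0.15, 0, 0, 0, -1]])

```text
clock: 100.4
tool_pos: [0.4104, 0.1788, 0.2473]
tcp_rot: [0.042, 0.826, 0.044, -0.561]
force: [0.9, -0.8, -0.4]
width: 0.0223
```

Run:
```python
from h import *
st(); print(rel([.43,.27,.24],Rpitch(20,-5.8)))
```

```text
t 100.4 p [0.4104 0.1788 0.2473] F [ 0.8506 -0.7902 -0.3737] w 0.0223
R [[0.367, 0.121, -0.922], [0.026, -0.993, -0.119], [-0.93, 0.02, -0.368]] q [ 0.297  -0.5516  2.2157 -0.0926  1.111   1.7689]
(array([ 0.6535, -3.5315, -1.0503]), array([ 0.0683, -0.0094,  0.0191]))
```

Emit:
servo_tool(targets=[[0, -0.8, -0.2, 0.034, -0.005, 0.01, -1], [0, -0.9, -0.2, 0.034, -0.005, 0.01, -1], [0, -0.8, -0.2, 0, 0, 0, -1], [0, -0.6, -0.2, 0, 0, 0, -1], [0.3, -0.2, 0, 0, 0, 0, -1], [0.6, 0, 0, 0, 0, 0, -1], [0.6, 0, 0, 0, 0, 0, -1], [0.6, 0, 0, 0, 0, 0, -1], [0.5, 0, 0, 0, 0, 0, -1], [0, 0, 0, 0, 0, 0, -1], [0, 0, 0, 0, 0, 0, -1]])

```text
clock: 101.78
tool_pos: [0.4546, 0.2623, 0.193]
tcp_rot: [-0.03, 0.818, -0.044, -0.572]
force: [-0.2, 0.1, 0.6]
width: 0.0228
```

Run:
```python
from h import *
st(); snap('wrist','n1'); print(rel([.480,.285,.12],Rpitch(20,-5.8)))
```

```text
t 101.78 p [0.4546 0.2623 0.193 ] F [-0.2421  0.1169  0.6094] w 0.0228
R [[0.341, -0.106, -0.934], [-0.037, -0.994, 0.099], [-0.939, 0.001, -0.343]] q [ 0.4984 -0.1931  2.0554 -0.2346  1.0011  2.2748]
(array([ 3.058 , -1.0154,  0.1394]), array([-0.0014, -0.0002, -0.0009]))
```

View pics/n1.png

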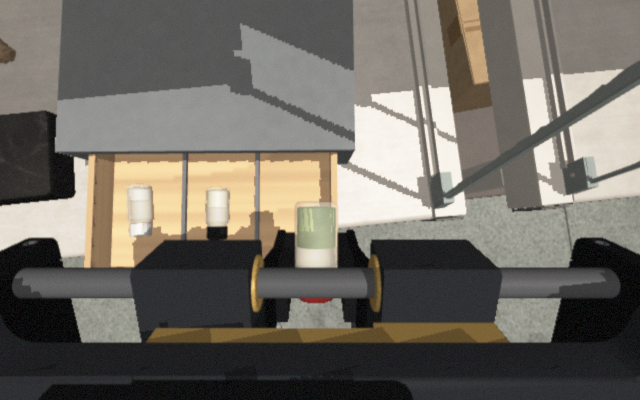

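Emit:
servo_tool(targets=[[0.5, -0.3, 0, 0, 0, 0, -1], [0.7, -0.35, 0.03, 0, 0, 0, -1], [0.7, -0.3, 0.03, 0, 0, 0, -1], [0.7, 0, 0.03, 0, 0, 0, -1], [0.3, 0, 0, 0, 0, 0, -1], [0, 0, 0, 0, 0, 0, -1], [0, 0, 0, 0, 0, 0, -1]])

```text
clock: 102.7
tool_pos: [0.4825, 0.2876, 0.123]
tcp_rot: [-0.031, 0.82, -0.042, -0.571]
force: [-0.3, -0.5, 0.0]
width: 0.0225
```

Run:
```python
from h import *
st(); snap('wrist','n2'); print(rel([.480,.285,.043],Rpitch(20,-5.8)))
```

```text
t 102.7 p [0.4825 0.2876 0.123 ] F [-0.339  -0.5125  0.0094] w 0.0225
R [[0.345, -0.105, -0.933], [-0.034, -0.995, 0.099], [-0.938, -0.003, -0.347]] q [ 0.5165 -0.0084  2.0299 -0.2703  0.8449  2.3447]
(array([2.9749, 0.124 , 1.1976]), array([-0.0014, -0.0017,  0.0005]))
```

View pics/n2.png

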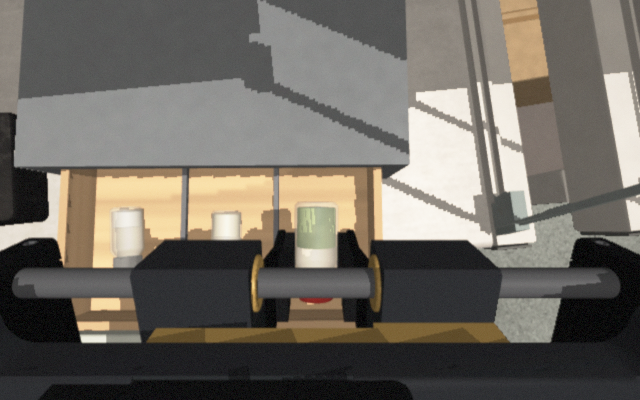

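Emit:
servo_tool(targets=[[0.5, 0.17, 0.2, 0, 0, 0, -1], [0.7, 0, 0.25, 0, 0, 0, -1], [0.7, 0, 0.25, 0, 0, 0, -1], [0.7, 0, 0.25, 0, 0, 0, -1], [0.2, 0, 0.1, 0, 0, 0, -1], [0, 0, 0, 0, 0, 0, -1], [0, 0, 0, 0, 0, 0, -1]])

```text
clock: 103.62
tool_pos: [0.4822, 0.2829, 0.0467]
tcp_rot: [-0.032, 0.82, -0.042, -0.569]
force: [0.2, -0.3, -0.5]
width: 0.0224
```

Run:
```python
from h import *
st(); snap('wrist','n3'); print(rel([.480,.285,.0405],Rpitch(20,-5.8)))
```

```text
t 103.62 p [0.4822 0.2829 0.0467] F [ 0.2422 -0.2574 -0.502 ] w 0.0224
R [[0.348, -0.105, -0.931], [-0.032, -0.994, 0.1], [-0.937, -0.005, -0.35]] q [ 0.5081  0.1122  2.0763 -0.3195  0.6791  2.4069]
(array([ 0.2024, -0.0692,  0.181 ]), array([-0.0018, -0.0027,  0.0012]))
```

View pics/n3.png

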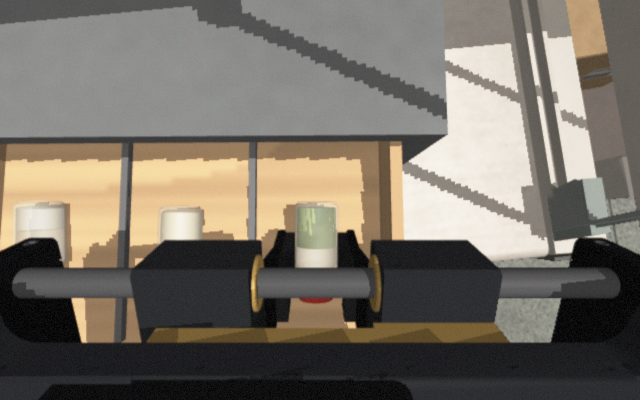

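Emit:
servo_tool(targets=[[0.15, 0, 0.05, 0, 0, 0, -1], [0.1, 0, 0.04, 0, 0, 0, -1], [0, 0, 0, 0, 0, 0, -1]])

```text
clock: 104.05
tool_pos: [0.4833, 0.2836, 0.0412]
tcp_rot: [-0.033, 0.821, -0.041, -0.568]
force: [0.3, 0.8, -0.1]
width: 0.0226
```

Emit:
servo_tool(targets=[[0.05, 0, 0.02, 0, 0, 0, -1], [0, 0, 0, 0, 0, 0, -0.45], [0, 0, 0, 0, 0, 0, -0.3], [0, 0, 0, 0, 0, 0, -0.15], [0, 0, 0, 0, 0, 0, -0.15], [-0.6, 0, -0.2, 0, 0, 0, -0.15], [-0.8, 0, -0.2, 0, 0, 0, -0.15], [-0.9, 0, -0.2, 0, 0, 0, -0.1], [-0.9, 0, 0, 0, 0, 0, -0.1], [-0.9, 0, 0, 0, 0, 0, -0.1], [-0.9, 0, 0, 0, 0, 0, -0.1], [-0.9, -0.5, 0, 0, 0, 0, -0.1], [0, -0.8, 0, 0, 0, 0, -0.1], [0, -0.8, 0, 0, 0, 0, -0.1], [0, 0, 0, 0, 0, 0, -0.1]])

```text
clock: 105.92
tool_pos: [0.4512, 0.3418, 0.2014]
tcp_rot: [-0.036, 0.824, -0.038, -0.565]
force: [0.5, -0.8, -0.4]
width: 0.0394
```

Run:
```python
from h import *
st(); snap('wrist','n4')
```

```text
t 105.92 p [0.4512 0.3418 0.2014] F [ 0.4836 -0.8069 -0.4148] w 0.0394
R [[0.36, -0.103, -0.927], [-0.022, -0.994, 0.102], [-0.933, -0.016, -0.36]] q [ 0.6484 -0.085   1.9473 -0.2807  1.0124  2.4433]
```

View pics/n4.png

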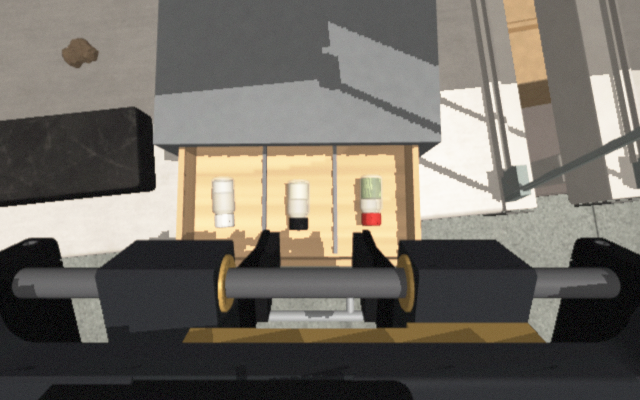

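Emit:
servo_tool(targets=[[0, -0.4, 0.6, 0, -0.037, 0, -1], [0, -0.4, 0.7, 0, -0.037, 0, -1], [0, -0.3, 0.8, 0, -0.037, 0, -1], [0, 0, 0.8, 0, 0, 0, -1], [0, 0, 0.8, 0, 0, 0, -1], [0, 0, 0.7, 0, 0, 0, -1], [0, 0, 0, 0, 0, 0, -1], [0, 0, 0, 0, 0, 0, -1]])

```text
clock: 106.98
tool_pos: [0.3387, 0.377, 0.1897]
tcp_rot: [-0.041, 0.711, -0.031, -0.701]
force: [0.7, 0.4, 0.3]
width: 0.0005
```

Run:
```python
from h import *
st(); snap('wrist','o1'); print(rel([.340,.373,.036],Rpitch(0,-5.8)))
```

```text
t 106.97 p [0.3387 0.377  0.1897] F [0.6521 0.3822 0.319 ] w 0.0005
R [[0.014, -0.102, -0.995], [0.014, -0.995, 0.102], [-1.0, -0.015, -0.013]] q [ 0.6821 -0.0474  1.8908  0.0018  1.2782  2.3544]
(array([6.143 , 0.2468, 0.0099]), array([-0.0003, -0.004 ,  0.0048]))
```

View pics/o1.png

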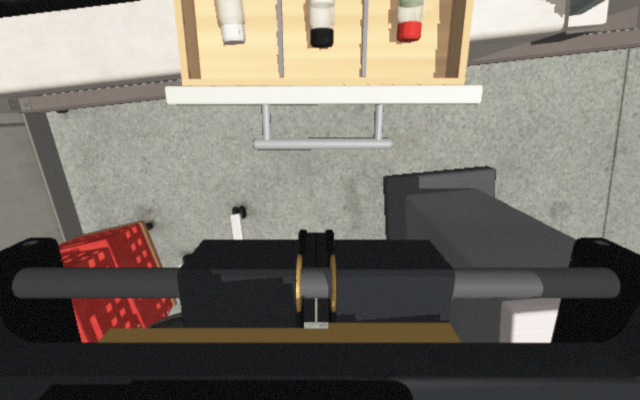

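Emit:
servo_tool(targets=[[0.6, 0.1, 0, 0, -0.004, 0.005, -1], [0.8, 0.1, 0, 0, 0, 0, -1], [0.8, 0, 0, 0, 0, 0, -1], [0.8, 0, 0, 0, 0, 0, -1], [0.8, 0, 0, 0, 0, 0, -1], [0.8, 0, 0, 0, 0, 0, -1], [0.8, 0, 0, 0, 0, 0, -1], [0.4, 0, 0, 0, 0, 0, -1], [0, 0, 0, 0, 0, 0, -1]])

```text
clock: 108.15
tool_pos: [0.3395, 0.3675, 0.0315]
tcp_rot: [0.034, -0.703, 0.042, 0.709]
force: [0.0, -0.2, 0.4]
width: 0.0006
```

Run:
```python
from h import *
T=np.load('pics/o1.npz')['T']; print('handle',onz('wrist',323,144,.047,T))
st(); snap('wrist','o2'); print(rel([.340,.373,.036],Rpitch(0,-5.8)))
```

```text
handle [0.3819 0.3693 0.047 ]
t 108.15 p [0.3395 0.3675 0.0315] F [ 0.0378 -0.2411  0.3885] w 0.0006
R [[-0.009, -0.107, -0.994], [-0.01, -0.994, 0.107], [-1.0, 0.011, 0.008]] q [ 0.6691  0.1808  1.9836 -0.0031  0.9905  2.3486]
(array([-0.1576, -0.2055,  0.0134]), array([-0.0018,  0.0023, -0.0033]))
```

View pics/o2.png

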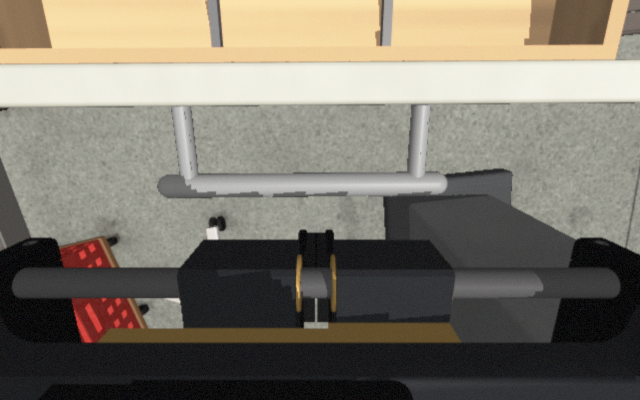

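Emit:
servo_tool(targets=[[-0.1, 0, -0.2, 0, 0, 0, -1], [0, 0, -0.3, 0, 0, 0, -1], [0, 0, -0.3, 0, 0, 0, -1], [0, 0, -0.35, 0, 0, 0, -1], [0, 0, -0.35, 0, 0, 0, -1], [0, 0, -0.35, 0, 0, 0, -1], [0, 0, -0.35, 0, 0, 0, -1], [0, 0, -0.35, 0, 0, 0, -1], [0, 0, -0.35, 0, 0, 0, -1], [0, 0, -0.35, 0, 0, 0, -1], [0, 0, -0.35, 0, 0, 0, -1], [0, 0, -0.35, 0, 0, 0, -1], [0, 0, -0.35, 0, 0, 0, -1], [0, 0, -0.35, 0, 0, 0, -1]])

```text
clock: 109.95
tool_pos: [0.4649, 0.3563, 0.0369]
tcp_rot: [0.035, -0.704, 0.04, 0.708]
force: [-1.6, 0.7, 0.5]
width: 0.0001
```

Run:
```python
from h import *
st(); snap('wrist','o3')
```

```text
t 109.95 p [0.4649 0.3563 0.0369] F [-1.6072  0.712   0.537 ] w 0.0001
R [[-0.005, -0.107, -0.994], [-0.006, -0.994, 0.107], [-1.0, 0.007, 0.004]] q [ 0.521   0.3477  1.7632 -0.0033  1.038   2.2002]
```

View pics/o3.png

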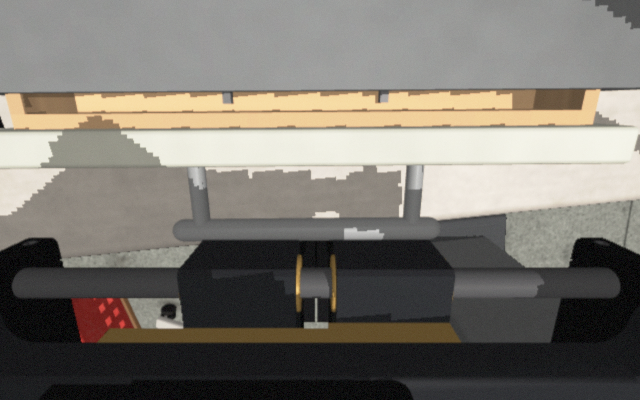

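Emit:
servo_tool(targets=[[0, 0, -0.25, 0, 0, 0, -1], [0, 0, -0.25, 0, 0, 0, -1], [0, 0, -0.2, 0, 0, 0, -1]])

```text
clock: 110.38
tool_pos: [0.4794, 0.3545, 0.0364]
tcp_rot: [0.035, -0.701, 0.041, 0.711]
force: [-27.5, 4.1, 19.4]
width: 0.0003
```

Emit:
servo_tool(targets=[[0, 0, -0.15, 0, 0, 0, -1], [0, 0, -0.15, 0, 0, 0, -1]])

```text
clock: 110.62
tool_pos: [0.479, 0.3546, 0.0367]
tcp_rot: [0.034, -0.695, 0.041, 0.717]
force: [-14.7, 0.5, 12.4]
width: 0.0004
```

Run:
```python
from h import *
st(); snap('wrist','o4')
```

```text
t 110.62 p [0.479  0.3546 0.0367] F [-14.7083   0.4833  12.3902] w 0.0004
R [[-0.032, -0.106, -0.994], [-0.009, -0.994, 0.107], [-0.999, 0.012, 0.031]] q [0.5006 0.3849 1.7144 0.0086 1.0743 2.1738]
```

View pics/o4.png

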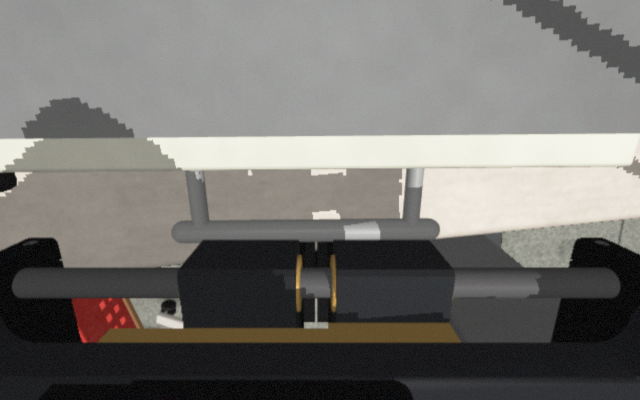

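Emit:
servo_tool(targets=[[0, 0, 0.3, 0, 0.005, 0, -1], [0, 0, 0.7, 0, 0.005, 0, -1], [0, 0, 0.8, 0, 0, 0, -1], [0, 0, 0.6, 0, 0, 0, -1], [-0.8, 0, 0, 0, 0, 0, -1], [-0.8, 0, 0, 0, 0, 0, -1], [-0.8, 0, 0, 0, 0, 0, -1], [-0.8, 0, 0, 0, 0, 0, -1], [-0.8, 0, 0, 0, 0, 0, -1], [-0.8, 0, 0, 0, 0, 0, -1], [0, 0, 0, 0, 0, 0, -1], [0, 0, 0, 0, 0, 0, -1]])

```text
clock: 112.18
tool_pos: [0.4254, 0.3633, 0.1723]
tcp_rot: [-0.036, 0.713, -0.04, -0.699]
force: [0.3, -0.6, -0.7]
width: 0.0007
```

Run:
```python
from h import *
st(); p,d,T=snap('wrist','p1'); snap('top','p2')
```

```text
t 112.17 p [0.4254 0.3633 0.1723] F [ 0.2714 -0.551  -0.7323] w 0.0007
R [[0.018, -0.107, -0.994], [-0.007, -0.994, 0.107], [-1.0, 0.005, -0.019]] q [ 0.5752  0.106   1.768  -0.0163  1.2559  2.2584]
```

View pics/p1.png

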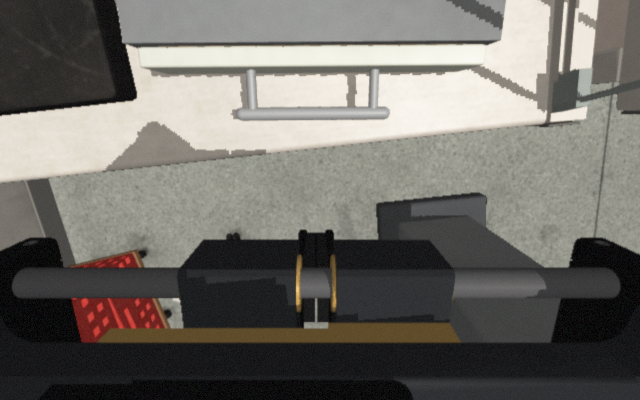

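View pics/p2.png

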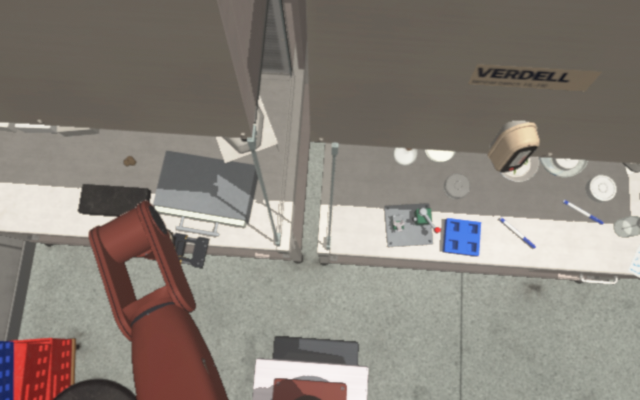

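Run:
```python
from h import *
T=np.load('pics/p1.npz')['T']; a=onz('wrist',314,113,.045,T); print('handle',a, 'travel',(a-[.3815,.3695,.045])@[.995,-.1,0])
print('face/cab', onz('wrist',314,45,.072,T), onz('wrist',314,42,.075,T)); st()
bot.job_done()
```

```text
handle [0.4971 0.3575 0.045 ] travel 0.11624629674690329
face/cab [0.5446 0.3523 0.072 ] [0.546  0.3521 0.075 ]
t 112.28 p [0.4252 0.3633 0.1718] F [ 0.8132 -0.2952  0.5318] w 0.0009
R [[0.018, -0.107, -0.994], [-0.007, -0.994, 0.107], [-1.0, 0.005, -0.018]] q [ 0.5753  0.1066  1.7682 -0.0162  1.2557  2.2585]
the job is handed in; nothing more can be done
```

The job is done and handed in at about 112 s, well under the 210 s limit. All three vials were there. I pulled the drawer to its stop, then numbered white, black and red in that order and laid each flat in its own lane. After that I pushed the drawer shut.

**Last checks:**
- **Seating in the rest:** depth readings put each cap top about 52 mm from the foot plate, so each vial stood on it.
- **Lever:** it reached its stop all three times (about 19–21 N, with the arm lying along the stand's x axis) and sprang back each time.
- **Vials:** the last view before closing showed all three lying flat, one to a lane. I did not look inside again after shutting.
- **Drawer:** its face is flush with the cabinet. The handle measured 116 mm of inward travel against 118 mm nominal, which is within the calibration error.
- **Flask and pot:** neither was touched. The final top view shows the pot in its place; I did not measure the flask again.

**Where things disagreed or went wrong:**
- The outward pull measured only about 110 mm by the handle, because the drawer seemed to start slightly ajar. It did stop against 23 N.
- The rack was knocked about 18 mm during the run; I measured it again before picking the black vial.
- While seating the black vial, the tool force briefly rose to about 46 N along the vial. It came through the fingers, and I backed off at once. The vial still seated and gripped normally afterwards.

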